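# Rub down the primed panels

### The job

Rub down the two or three panels of the pile one at a time, from the top: slide the top panel sideways off the pile until it is clear, without lifting it over the pile and without disturbing those below; lay it squarely in the middle of the sprung bed along its length, and rub it with the sanding block in one slow, steady stroke without stopping, all the way from the end near the robot to the far end, pressing so that the bed stays about half sunk. Then move that panel to the empty board, before starting the next, piling the finished ones squarely there. Finish with the block standing on its rubber pad, and leave the other things on the table alone.

Things in the scene. Friction and masses are not known exactly. Their poses are not given: they have to be found in the camera images.
- panel3: a plain wooden painting panel with a white top face, 150 mm long (its x) x 60 mm wide (its y) x 15 mm thick (its z), 110 g, loose; origin at the centre of its underside; both ends alike. Two or three lie squarely piled on the pile board at the start. This one is the topmost of a pile of three; absent (None) when there are two.
- panel2: a plain wooden painting panel with a white top face, 150 mm long (its x) x 60 mm wide (its y) x 15 mm thick (its z), 110 g, loose; origin at the centre of its underside; both ends alike. Two or three lie squarely piled on the pile board at the start. This one lies on panel1, under panel3 if that is there.
- panel1: a plain wooden painting panel with a white top face, 150 mm long (its x) x 60 mm wide (its y) x 15 mm thick (its z), 110 g, loose; origin at the centre of its underside; both ends alike. Two or three lie squarely piled on the pile board at the start. This one is the lowest of the pile.
- pile_board: plywood board 210 x 120 mm, 10 mm thick, fixed, that the pile starts on, the panels along its x; origin at the centre of its underside, x along its length. It may stand left or right of the bed.
- done_board: plywood board 210 x 120 mm, 10 mm thick, fixed, empty at the start, with a grey felt strip along each short end; the finished panels go here in one pile, centred and along its x; origin at the centre of its underside. On the other side of the bed from the pile board.
- bed_top (a point): middle of the top of the bed's aluminium plate (184 x 86 mm), where a panel is laid lengthwise along x; x points along the bed away from the robot, z up. At rest 50 mm above the table; sinks with the plate. A stop strip (70 mm wide, 9 mm high) crosses the far end, its near face 82 mm beyond this point; sides and near end are open. Steel base 200 x 100 mm, 22 mm high.
- bed_far (a point): middle of the near face of the bed's stop strip, at the level of the plate's top, 82 mm beyond bed_top.
- platen (a joint): how far the bed's plate is pushed down on its springs, m: 0 at rest, 0.014 at the bottom stop. It moves straight down, without tilting. With a panel on it, about 1.5 N starts it; then it gives 1 mm for each newton, and comes back up when let go. Half sunk, 7 mm, is right; 2 to 11 mm is good.
- block: sanding block, 220 g: cork sole 70 mm (its x) x 52 mm (y) x 18 mm high, and on it a wooden handle 66 mm long, 24 mm wide (y), rising to 57 mm above the underside, gripped across the 24 mm; origin at the centre of the underside. Rub with its x along the bed's x; ends alike. Its centre goes from 40 mm short of the panel's centre to 40 mm beyond (28 mm at least).
- pad: black rubber pad, 130 x 130 mm, 3 mm thick, fixed, between the robot and the bed, on which the block starts and must stand at the end (its centre within 45 mm of the pad's); origin at the centre of its underside.
- paint1: white paint bottle with a blue label, 48 mm across, 85 mm high. A bystander: leave it where it is (moved 40 mm at most); origin at the centre of its underside.
- paint2: white paint bottle with a blue label, 48 mm across, 85 mm high. A bystander: leave it where it is (moved 40 mm at most); origin at the centre of its underside.
- jar: open water glass, 70 mm across, 90 mm high. A bystander: leave it where it is (moved 40 mm at most); origin at the centre of its underside.
- tube: flat aluminium paint tube, 115 x 30 mm, 14 mm high; may be absent. A bystander: leave it where it is (moved 40 mm at most); origin at the centre of its underside.
- brush: brush 170 mm long, lying. A bystander: leave it where it is (moved 40 mm at most); origin at the centre of its underside.
- eraser: white eraser 55 x 28 x 16 mm; may be absent. A bystander: leave it where it is (moved 40 mm at most); origin at the centre of its underside.
- ink: ink jar with a black lid, 56 mm across, 60 mm high. A bystander: leave it where it is (moved 40 mm at most); origin at the centre of its underside.

How it is judged:
By the outcome, as a careful person would: the job done as asked, in the order asked, and still so for the second after the job is handed in, with the robot touching nothing.
Of panel3, tube, eraser only 1 to 3 are there at a start; the rules pass over those that are not, and their reading is None.
At some moment in a run one of block may be knocked a few centimetres aside while the robot is not near it.
Once in a run the grip may slacken for a moment while it holds something.
It also fails if it takes over 210 s, if anything falls off the work surface, if the arm or the gripper's body presses on something with over 40 N, if the wrist force passes 120 N, or if a joint passes its speed limit or range.

### The arm

A 7-joint arm with a two-finger parallel gripper is mounted at the origin on the work surface. World frame = base frame: x ahead of the robot, y to its left, z up, the work surface at z = 0. Lengths are in m, angles in rad, forces in N, time in s.
With the tool pointing down it reaches from about 0.4 to 0.85 m from the base axis. Payload 10.4 kg.
Tool frame: the origin (TCP) lies on the centre line of the jaws, within the pads' length; the fingertips stand 11 mm ahead of it and the grasp point (between the pads) lies 8 mm behind it (tip_reach is the distance from the TCP to the fingertips, in m); z points along the fingers, y is the line along which they close (so a half turn about z gives the same grasp; the last joint's range is limited). The gripper opens to 85 mm and grips with 20 to 120 N. Pads are 22 mm wide; open, the fingers measure 114 mm over their backs; the gripper's body (76 mm by 85 mm) begins 54 mm behind the grasp point. The pads swing forward as they close: fully open they stand 13 mm farther back than shut.
Start: joints at [1.137, 0.332, -0.065, 1.46, 0.022, 1.35, -0.088], TCP at [0.25, -0.573, 0.242] pointing down, gripper open.
Joint ranges: [-2.6, 2.6], [-0.5, 2.12], [-1.47, 1.34], [0.16, 2.42], [-1.27, 4.41], [0.06, 2.06], [-2.6, 2.6]. Speed limits (rad/s): [2.22, 2.22, 2.79, 2.79, 3.14, 3.14, 3.14].

### API

Orientations are given as a unit quaternion [x, y, z, w].
In Python, from workcell import get_obs, camera, hand_in, tip_reach gives the robot as it stands. The module is installed in compiled form; this text tells all that it offers.
- The arm moves only by the tool move_arm, never from a script. Its argument "plan" is a list of rows, each an object with "delta_pos": the shift along the tool's x, y, z in a scale on which 1.0 is 0.5 m, a list of three; "turn": the turn, a rotation vector about the tool's x, y, z in parts of the range, where 1.0 means pi rad, a list of three; "fingers": the closure, from 0 (fully open) to 1 (shut). A call has 1 to 12 rows; each row is the pose to reach, as a shift and turn from the pose commanded when the call began, along the tool's axes at that moment; what a row does not reach only later rows make up. A row lasts 1/8 s, in which the tool goes at most 62.5 mm and 10.7 degrees, less where a joint would pass 70% of its speed; a pose out of reach is approached as far as the arm can. A shift or turn number past 1, either way, is cut back to 1. A call with a gripper value outside its range is refused whole. The fingers move at their own pace and stop on an object; "force" is the grip in N (left out, the last holds). Time passes only in rows, so rows that repeat a pose let the fingers close. It gives the time, the measured TCP pose, the force, the opening and the grip force at its end, in the units of the state.
- get_obs(): the state, without advancing time (a new reading comes with each control period).
- camera(name): name is "side" or "top" or "wrist"; returns a dict with "color" (384x512x3 uint8, red, green, blue), "range_z" (384x512 float32, m along the optical axis (not along the pixel's ray), 0 where there is no reading), "fx", "fy", "cx", "cy" (pixels), "k1" (the pictures are not rectified: a ray, as slopes to the right and down, at radius r is drawn at 1 + k1 r^2 times it, then the intrinsics apply), "R" (3x3) and "t" (3): a world point X has camera coordinates R X + t; the wrist camera has in their place "tool_from_camera" (4x4, takes a point from camera to tool coordinates, whose origin is the TCP and whose axes are the flange's). Camera axes: x right, y down, z forward; pixel columns grow to the right and rows downward; lengths in m; the calibration is good to about 2 mm. A picture is of the moment at which its call begins: read the wrist's pose just before it.
- hand_in(): hands the job in; it is judged then, once.
The state is a dict: "clock": time; "joint_pos": joint angles; "joint_velocities": joint speeds; "tau": joint torques, N m; "position": TCP position; "ee_rot": TCP orientation; "ft_force": force on the tool from outside, world axes, zero at the start; "torque": the same for the moment, N m; "grip_width": opening from 0.0 (shut) to 1.0 (fully open); "grasp_force": force on a finger pad.
Only numpy, scipy, OpenCV 4.12 (cv2) and the standard library are available. Lean on these libraries where they do the work, as an engineer would, in place of code of your own. Each camera call takes 0.05 s, during which the arm holds its last target. There are 200 camera calls.

## Working session

There is one attempt and no reset: what is moved stays moved. The work goes in short steps, Python scripts to look and compute and a tool call to move; the robot and the scene stay as the last step left them, time stands still between calls to the robot, and variables do not carry over. Pictures are saved under pics/ and viewed, at most 14 in all, crops included, and the job is handed in when it is done.

Besides the shell and the picture viewer there is one more tool, called after "Emit:" by a JSON object that holds its "fn" and its "kwargs", one argument or row to a line. move_arm: Moves the arm, as the interface text tells. Its arguments: {"type":"object","properties":{"plan":{"type":"array","items":{"type":"object","properties":{"delta_pos":{"type":"array","items":{"type":"number"}},"turn":{"type":"array","items":{"type":"number"}},"fingers":{"type":"number"}}}},"force":{"type":"number"}},"required":["plan"]}

```bash
mkdir -p pics; cat > h.py <<'E'
import numpy as np, cv2, sys
from scipy.spatial.transform import Rotation as Rn
from workcell import get_obs, camera, hand_in, tip_reach
def save(c,n): cv2.imwrite('pics/'+n, c['color'][:,:,::-1])
def pts(c, o=None):
    """per-pixel world points from range image"""
    h,w=c['range_z'].shape; v,u=np.mgrid[:h,:w].astype(float)
    d=rays(c,u,v); P=d*c['range_z'][...,None]
    return toworld(c,P,o)
def rays(c,u,v):
    xd=(u-c['cx'])/c['fx']; yd=(v-c['cy'])/c['fy']; x,y=xd.copy(),yd.copy()
    for _ in range(8):
        s=1+c['k1']*(x*x+y*y); x,y=xd/s,yd/s
    return np.stack([x,y,np.ones_like(x)],-1)
def toworld(c,P,o=None):
    if 'R' in c: return (P-c['t'])@np.array(c['R'])
    T=np.array(c['tool_from_camera']); P=P@T[:3,:3].T+T[:3,3]
    return Rn.from_quat(o['ee_rot']).apply(P.reshape(-1,3)).reshape(P.shape)+o['position']
E
python3 - <<'E'
from h import *
o=get_obs(); print(o, tip_reach)
for n in('top','side'):
    c=camera(n); save(c,n+'0.png'); np.save(n+'0.npy',c,allow_pickle=True)
    P=pts(c); print(n,c['fx'],c['k1'],-np.array(c['R']).T@c['t'])
    for v in range(0,384,48): print([tuple(np.round(P[v,u],2)) for u in range(0,512,128)])
E
```

```text
{'clock': 0.0, 'joint_pos': array([ 1.1374082 ,  0.3328868 , -0.06468064,  1.46096556,  0.02160181,
        1.34990278, -0.08850057]), 'joint_velocities': array([-0.00137529,  0.00045407,  0.00089693, -0.00073166, -0.00023891,
        0.00167361,  0.00129397]), 'tau': array([-5.54775306e-04, -6.25457811e+01,  4.85483254e-02, -3.91612852e+01,
        1.61169574e-02,  1.00960521e-02, -2.61379466e-05]), 'position': array([ 0.24941793, -0.57267025,  0.24149498]), 'ee_rot': array([ 9.78980118e-01,  2.03954383e-01, -1.87077151e-04, -7.09268643e-04]), 'ft_force': array([ 0.45676575,  0.11807017, -0.646394  ]), 'torque': array([-0.00704556,  0.05317374,  0.03072972]), 'grasp_force': 0.0, 'grip_width': 0.9988638161233425} 0.011
top 390.7006512113424 -0.09610920983470315 [ 0.4440696  -0.08799206  0.94784031]
[(np.float64(1.77), np.float64(1.23), np.float64(-0.75)), (np.float64(1.7), np.float64(0.53), np.float64(-0.76)), (np.float64(1.68), np.float64(-0.11), np.float64(-0.77)), (np.float64(1.66), np.float64(-0.74), np.float64(-0.76))]
[(np.float64(1.48), np.float64(1.18), np.float64(-0.75)), (n
[... 2722 characters left out ...]
0.22), np.float64(-0.0))]
[(np.float64(1.99), np.float64(-0.22), np.float64(-0.66)), (np.float64(0.81), np.float64(0.15), np.float64(-0.0)), (np.float64(0.52), np.float64(0.06), np.float64(0.0)), (np.float64(0.24), np.float64(-0.03), np.float64(-0.0))]
[(np.float64(0.91), np.float64(0.38), np.float64(0.06)), (np.float64(0.72), np.float64(0.27), np.float64(0.0)), (np.float64(0.48), np.float64(0.19), np.float64(-0.0)), (np.float64(0.23), np.float64(0.11), np.float64(-0.0))]
[(np.float64(0.86), np.float64(0.44), np.float64(0.02)), (np.float64(0.66), np.float64(0.36), np.float64(-0.0)), (np.float64(0.44), np.float64(0.29), np.float64(0.0)), (np.float64(0.23), np.float64(0.22), np.float64(-0.0))]
```

View pics/top0.png

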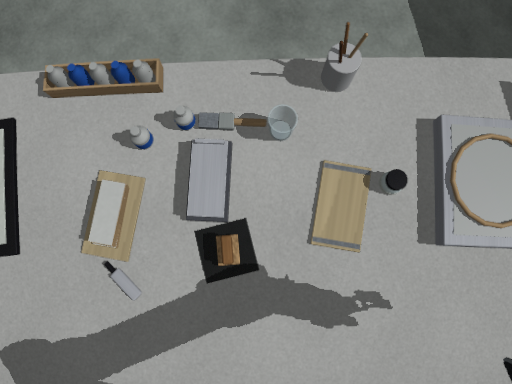

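View pics/side0.png

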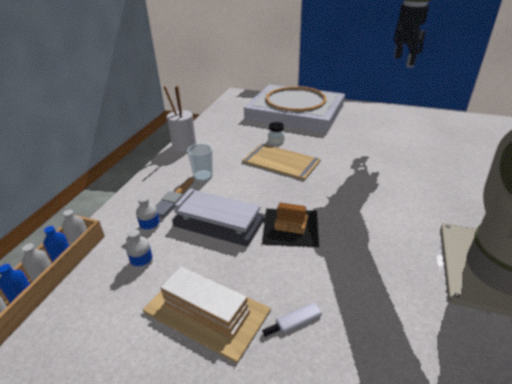

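Top view: pile board at (115,215) left with the pile at (107,212), bed (210,180), pad+block (226,250), done board (341,206), ink (396,180), jar (281,123), bottles (142,137),(185,117), brush (230,121), tube (122,282). The side view shows what looks like three panels. Measuring.

```bash
cat >> h.py <<'E'
def rect(P,m,zlo,zhi,box,show=''):
    """minAreaRect in world xy of masked pixels within z band and box (x0,x1,y0,y1)"""
    m=m&(P[...,2]>zlo)&(P[...,2]<zhi)&(P[...,0]>box[0])&(P[...,0]<box[1])&(P[...,1]>box[2])&(P[...,1]<box[3])
    m=cv2.morphologyEx(m.astype(np.uint8),cv2.MORPH_OPEN,np.ones((3,3)))
    n,l,s,_=cv2.connectedComponentsWithStats(m)
    if n<2: print(show,'none'); return
    i=1+np.argmax(s[1:,4]); q=P[l==i]
    (cx,cy),(w,h),a=cv2.minAreaRect((q[:,:2]*1000).astype(np.float32))
    if w<h: w,h,a=h,w,a+90
    a=(a+90)%180-90
    print(show,'c %.1f %.1f size %.1f x %.1f ang %.2f z %.1f n %d bbox'%(cx,cy,w,h,a,np.median(q[:,2])*1000,len(q)),s[i][:4])
    return cx/1000,cy/1000,np.deg2rad(a),np.median(q[:,2])
E
python3 - <<'E'
from h import *
for n in('top','side'):
    c=np.load(n+'0.npy',allow_pickle=True).item(); P=pts(c); T=np.ones((384,512),bool)
    hsv=cv2.cvtColor(c['color'],cv2.COLOR_RGB2HSV)
    wood=(hsv[...,1]>60)&(hsv[...,0]<30); white=(hsv[...,1]<40)
    dark=hsv[...,2]<60
    rect(P,T,.04,.07,(.4,.75,.12,.35),n+' panel top by z')
    rect(P,T,.004,.07,(.4,.75,.12,.35),n+' pileboard')
    rect(P,T,.04,.055,(.5,.75,-.05,.11),n+' plate')
    rect(P,T,.01,.055,(.5,.75,-.05,.11),n+' bedbase')
    rect(P,wood|white,.005,.02,(.45,.75,-.4,-.15),n+' done')
    rect(P,T,.005,.02,(.45,.75,-.4,-.15),n+' doneT')
    rect(P,dark,-.01,.01,(.3,.55,-.1,.1),n+' pad')
    rect(P,T,.035,.07,(.3,.55,-.1,.1),n+' handle')
    rect(P,T,.01,.07,(.3,.55,-.1,.1),n+' block')
    rect(P,T,.005,.03,(.3,.5,.05,.25),n+' tube')
    rect(P,T,.03,.1,(.65,.9,.1,.21),n+' b1'); rect(P,T,.03,.1,(.7,.9,.0,.12),n+' b2'); rect(P,T,.03,.1,(.65,.9,-.2,-.05),n+' jar');rect(P,T,.03,.1,(.5,.7,-.4,-.27),n+' ink')
E
```

```text
top panel top by z c 548.9 267.1 size 151.1 x 62.8 ang -10.71 z 54.2 n 1674 bbox [ 88 180  39  66]
top pileboard c 546.8 269.4 size 210.8 x 122.1 ang -11.56 z 12.1 n 4010 bbox [ 82 170  64  92]
top plate c 624.3 29.5 size 182.6 x 87.0 ang -3.88 z 49.0 n 2736 bbox [187 140  41  78]
top bedbase c 624.4 29.3 size 199.5 x 100.8 ang -3.96 z 48.6 n 3279 bbox [186 140  46  83]
top done c 555.8 -290.1 size 207.9 x 118.9 ang -12.07 z 8.9 n 3819 bbox [312 161  59  89]
top doneT c 556.2 -291.1 size 209.2 x 119.9 ang -11.63 z 8.9 n 4050 bbox [311 161  60  89]
top pad c 455.4 -8.1 size 129.7 x 128.6 ang 13.05 z 2.3 n 2143 bbox [195 219  63  64]
top handle c 456.0 -13.7 size 62.6 x 23.9 ang 3.58 z 58.6 n 300 bbox [221 236  12  28]
top block c 456.5 -13.6 size 67.9 x 52.3 ang 3.62 z 23.5 n 639 bbox [216 235  24  30]
top tube c 377.3 230.8 size 77.7 x 31.7 ang 41.73 z 12.8 n 356 bbox [119 270  22  30]
top b1 c 881.8 180.2 size 58.2 x 36.7 ang -89.51 z 51.6 n 450 bbox [133  64  27  24]
top b2 c 779.9 87.2 size 45.5 x 43.8 ang -0.58 z 58.0 n 333 bbox [174 106  19  21]
top jar c 750.9 -150.3 size 69.5 
[... 691 characters left out ...]
4  35]
side pad c 455.5 -4.2 size 129.1 x 126.1 ang 13.80 z 2.6 n 1193 bbox [263 210  56  37]
side handle c 456.5 -11.5 size 65.8 x 26.0 ang 2.36 z 55.0 n 393 bbox [277 202  30  17]
side block c 456.6 -10.4 size 71.4 x 51.6 ang 5.19 z 36.1 n 765 bbox [275 202  33  29]
side tube c 374.0 231.9 size 68.4 x 30.5 ang 42.32 z 12.9 n 446 bbox [284 303  37  22]
side b1 c 880.6 180.5 size 59.2 x 38.4 ang -89.28 z 50.8 n 583 bbox [ 66 211  35  31]
side b2 c 777.8 96.6 size 48.5 x 37.9 ang 29.76 z 55.4 n 445 bbox [136 196  22  28]
side jar c 751.9 -148.4 size 69.9 x 69.3 ang -21.94 z 70.2 n 639 bbox [188 143  25  30]
side ink c 605.7 -393.1 size 37.7 x 12.9 ang -0.38 z 46.9 n 108 bbox [270 126  12  11]
```

```bash
cat >> h.py <<'E'
import json
def Q(psi): a=np.deg2rad(psi)/2; return Rn.from_quat([np.cos(a),np.sin(a),0,0])
def plan(wps, start=None):
    """wps: (x,y,z,psi,fingers,nrows). prints calls in tool axes of their start pose"""
    o=get_obs(); p,R=(np.array(o['position']),Rn.from_quat(o['ee_rot'])) if start is None else (np.array(start[:3]),Q(start[3]))
    seq=[]
    for x,y,z,psi,f,n in wps:
        p1,R1=np.array([x,y,z]),Q(psi); dv=(R.inv()*R1).as_rotvec()
        for k in range(1,n+1): seq.append((p+(p1-p)*k/n, R*Rn.from_rotvec(dv*k/n), f))
        p,R=p1,R1
    p0,R0=(np.array(o['position']),Rn.from_quat(o['ee_rot'])) if start is None else (np.array(start[:3]),Q(start[3]))
    for i in range(0,len(seq),12):
        ch=seq[i:i+12]; print('CALL',i//12)
        for q,r,f in ch:
            print(json.dumps({'delta_pos':[round(float(a),4)+0. for a in R0.inv().apply(q-p0)],'turn':[round(float(a),3)+0. for a in (R0.inv()*r).as_rotvec()],'fingers':f},separators=(',',':')))
        p0,R0=ch[-1][0],ch[-1][1]
def st():
    o=get_obs(); x=Rn.from_quat(o['ee_rot']).apply([1,0,0])
    print('t %.2f pos'%o['clock'],np.round(o['position']*1000,1),'psi %.2f'%np.degrees(np.arctan2(x[1],x[0])%(2*np.pi)),'F',np.round(o['ft_force'],1),'w %.3f g %.1f'%(o['grip_width'],o['grasp_force'])); return o
E
python3 - <<'E'
from h import *
st(); plan([(.46,-.30,.24,70,0,8),(.56,0,.24,125,0,8),(.549,.268,.20,168.8,0,8)])
E
```

```text
t 0.10 pos [ 249.4 -572.7  241.6] psi 23.53 F [ 0.2 -0.5 -0.1] w 1.002 g 0.0
CALL 0
{"delta_pos":[0.0377,-0.0207,0.0002],"turn":[0.0,0.0,-0.101],"fingers":0}
{"delta_pos":[0.0755,-0.0415,0.0004],"turn":[0.0,0.0,-0.203],"fingers":0}
{"delta_pos":[0.1132,-0.0622,0.0007],"turn":[0.0,0.0,-0.304],"fingers":0}
{"delta_pos":[0.151,-0.083,0.0009],"turn":[-0.001,0.0,-0.405],"fingers":0}
{"delta_pos":[0.1887,-0.1037,0.0011],"turn":[-0.001,0.0,-0.507],"fingers":0}
{"delta_pos":[0.2265,-0.1245,0.0013],"turn":[-0.001,0.0,-0.608],"fingers":0}
{"delta_pos":[0.2642,-0.1452,0.0016],"turn":[-0.001,0.0,-0.71],"fingers":0}
{"delta_pos":[0.3019,-0.166,0.0018],"turn":[-0.001,0.0,-0.811],"fingers":0}
{"delta_pos":[0.3284,-0.1954,0.0018],"turn":[-0.001,0.0,-0.931],"fingers":0}
{"delta_pos":[0.3548,-0.2247,0.0018],"turn":[-0.001,-0.001,-1.051],"fingers":0}
{"delta_pos":[0.3812,-0.2541,0.0019],"turn":[-0.001,-0.001,-1.171],"fingers":0}
{"delta_pos":[0.4077,-0.2835,0.0019],"turn":[-0.001,-0.001,-1.291],"fingers":0}
CALL 1
{"delta_pos":[0.0355,0.0173,0.0],"turn":[0.0,0.0,-0.12],"fingers":0}
{"delta_pos":[0.0711,0.0346,0.0],"turn":[0.0,0.0,-0.24],"fingers":0}
{"delta_pos":[0.1066,0.0519,0.0],"turn":[0.0,0.0,-0.36],"fingers":0}
{"delta_pos":[0.1422,0.0692,0.0],"turn":[0.0,0.0,-0.48],"fingers":0}
{"delta_pos":[0.1756,0.0722,0.005],"turn":[0.0,0.0,-0.576],"fingers":0}
{"delta_pos":[0.209,0.0752,0.01],"turn":[0.0,0.0,-0.671],"fingers":0}
{"delta_pos":[0.2424,0.0782,0.015],"turn":[0.0,0.0,-0.767],"fingers":0}
{"delta_pos":[0.2758,0.0812,0.02],"turn":[0.0,0.0,-0.862],"fingers":0}
{"delta_pos":[0.3092,0.0842,0.025],"turn":[0.0,0.0,-0.958],"fingers":0}
{"delta_pos":[0.3425,0.0872,0.03],"turn":[0.0,0.0,-1.053],"fingers":0}
{"delta_pos":[0.3759,0.0902,0.035],"turn":[0.0,0.0,-1.149],"fingers":0}
{"delta_pos":[0.4093,0.0932,0.04],"turn":[0.0,0.0,-1.244],"fingers":0}
```

The rows are not in the units I measure in: shifts go in shares of 0.5 m and turns go in shares of pi rad. I convert before sending: 0.408 m / 0.5 = 0.816, 0.381 m / 0.5 = 0.762, -1.29 rad / 3.1416 = -0.4106.

Emit:
{"fn": "move_arm", "kwargs": {
  "plan": [
    {"delta_pos": [0.076, -0.042, 0], "turn": [0, 0, -0.0318], "fingers": 0},
    {"delta_pos": [0.152, -0.084, 0], "turn": [0, 0, -0.0637], "fingers": 0},
    {"delta_pos": [0.226, -0.124, 0], "turn": [0, 0, -0.0955], "fingers": 0},
    {"delta_pos": [0.302, -0.166, 0], "turn": [0, 0, -0.1273], "fingers": 0},
    {"delta_pos": [0.378, -0.208, 0], "turn": [0, 0, -0.1592], "fingers": 0},
    {"delta_pos": [0.454, -0.25, 0], "turn": [0, 0, -0.191], "fingers": 0},
    {"delta_pos": [0.528, -0.29, 0], "turn": [0, 0, -0.2228], "fingers": 0},
    {"delta_pos": [0.604, -0.332, 0], "turn": [0, 0, -0.2578], "fingers": 0},
    {"delta_pos": [0.656, -0.39, 0], "turn": [0, 0, -0.296], "fingers": 0},
    {"delta_pos": [0.71, -0.45, 0], "turn": [0, 0, -0.3342], "fingers": 0},
    {"delta_pos": [0.762, -0.508, 0], "turn": [0, 0, -0.3724], "fingers": 0},
    {"delta_pos": [0.816, -0.568, 0], "turn": [0, 0, -0.4106], "fingers": 0}
  ]
}}

```text
clock: 1.6
position: [0.5105, -0.1479, 0.2422]
ee_rot: [0.658, 0.753, -0.0, 0.0]
ft_force: [0.7, -0.7, -0.2]
grip_width: 1.003
grasp_force: 0.0
```

In the tool's units: 0.409 m / 0.5 = 0.818, 0.376 m / 0.5 = 0.752, -1.244 rad / 3.1416 = -0.396.

Emit:
{"fn": "move_arm", "kwargs": {
  "plan": [
    {"delta_pos": [0.072, 0.034, 0], "turn": [0, 0, -0.0382], "fingers": 0},
    {"delta_pos": [0.142, 0.07, 0], "turn": [0, 0, -0.0764], "fingers": 0},
    {"delta_pos": [0.214, 0.104, 0], "turn": [0, 0, -0.1146], "fingers": 0},
    {"delta_pos": [0.284, 0.138, 0], "turn": [0, 0, -0.1528], "fingers": 0},
    {"delta_pos": [0.352, 0.144, 0.01], "turn": [0, 0, -0.1846], "fingers": 0},
    {"delta_pos": [0.418, 0.15, 0.02], "turn": [0, 0, -0.2133], "fingers": 0},
    {"delta_pos": [0.484, 0.156, 0.03], "turn": [0, 0, -0.2451], "fingers": 0},
    {"delta_pos": [0.552, 0.162, 0.04], "turn": [0, 0, -0.2737], "fingers": 0},
    {"delta_pos": [0.618, 0.168, 0.05], "turn": [0, 0, -0.3056], "fingers": 0},
    {"delta_pos": [0.686, 0.174, 0.06], "turn": [0, 0, -0.3342], "fingers": 0},
    {"delta_pos": [0.752, 0.18, 0.07], "turn": [0, 0, -0.3661], "fingers": 0},
    {"delta_pos": [0.818, 0.186, 0.08], "turn": [0, 0, -0.396], "fingers": 0}
  ]
}}

```text
clock: 3.1
position: [0.5484, 0.2693, 0.2018]
ee_rot: [0.096, 0.995, -0.0, -0.0]
ft_force: [-0.7, -0.2, 0.2]
grip_width: 1.0
grasp_force: 0.0
```

Emit:
{"fn": "move_arm", "kwargs": {
  "plan": [
    {"delta_pos": [0, 0, 0], "turn": [0, 0, 0], "fingers": 0},
    {"delta_pos": [0, 0, 0], "turn": [0, 0, 0], "fingers": 0}
  ]
}}

```text
clock: 3.35
position: [0.5492, 0.2674, 0.202]
ee_rot: [0.098, 0.995, -0.0, -0.0]
ft_force: [-0.3, -0.7, -0.4]
grip_width: 1.005
grasp_force: 0.0
```

```bash
python3 - <<'E'
from h import *
o=st(); c=camera('wrist'); save(c,'w1.png'); P=pts(c,o); T=np.ones((384,512),bool)
rect(P,T,.045,.065,(.4,.75,.12,.4),'panel'); rect(P,T,.005,.065,(.4,.75,.12,.4),'board')
print(o['joint_pos'])
E
```

```text
t 3.35 pos [549.2 267.4 202. ] psi 168.71 F [-0.3 -0.7 -0.4] w 1.005 g 0.0
panel c 550.4 266.3 size 150.3 x 60.1 ang -11.68 z 56.2 n 10356 bbox [224  95  70 159]
board c 548.0 268.2 size 210.2 x 120.2 ang -11.36 z 12.5 n 22490 bbox [198  59 124 197]
[ 0.12619775  0.45893346 -0.86361955  1.51951897  0.35489922  1.32770289
  0.60140828]
```

View pics/w1.png

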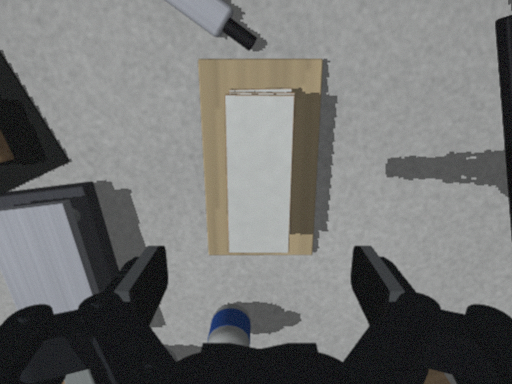

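The wrist view shows the top panel at (260,172) square on its board, with two more panel edges at (260,92), so three panels; the open fingers are at (150,260) and (365,260). Checking fingertip depth in tool coordinates.

```bash
python3 - <<'E'
from h import *
o=get_obs(); c=camera('wrist'); P=pts(c,o); L=Rn.from_quat(o['ee_rot']).inv().apply((P-o['position']).reshape(-1,3)).reshape(P.shape)
m=(c['range_z']>0)&(L[...,2]<.05)&(np.abs(L[...,0])<.03)&(np.abs(L[...,1])<.07)
q=L[m]; 
for s in(1,-1):
    k=q[q[:,1]*s>0]; print(len(k),'max z',np.sort(k[:,2])[-20:][::5].round(4),'y in',np.percentile(k[:,1],[1,50,99]).round(4))
    t=k[k[:,2]>k[:,2].max()-.004]; print(t.mean(0).round(4), t[:,1].min(),t[:,1].max(), t[:,0].min(),t[:,0].max())
plan([(.5502,.2670,.12,168.5,0,3),(.5502,.2670,.062,168.5,0,4)])
E
```

```text
17628 max z [-0.004  -0.0037 -0.0033 -0.003 ] y in [0.0011 0.0427 0.0687]
[ 0.0003  0.0427 -0.0045] 0.042314374241482315 0.04724951909196865 -0.008922088409474385 0.010537036797521016
17909 max z [-0.004  -0.0036 -0.0035 -0.0032] y in [-0.0688 -0.043  -0.0014]
[ 0.0001 -0.0429 -0.0048] -0.04332134349380075 -0.04251993185638026 -0.01115078335313554 0.010086497551894363
CALL 0
{"delta_pos":[-0.0001,0.0001,0.0274],"turn":[0.0,0.0,0.001],"fingers":0}
{"delta_pos":[-0.0003,0.0003,0.0549],"turn":[-0.001,0.0,0.001],"fingers":0}
{"delta_pos":[-0.0004,0.0004,0.0823],"turn":[-0.001,0.001,0.002],"fingers":0}
{"delta_pos":[-0.0004,0.0005,0.0968],"turn":[-0.001,0.001,0.002],"fingers":0}
{"delta_pos":[-0.0004,0.0005,0.1113],"turn":[-0.001,0.001,0.002],"fingers":0}
{"delta_pos":[-0.0004,0.0005,0.1258],"turn":[-0.001,0.001,0.002],"fingers":0}
{"delta_pos":[-0.0004,0.0005,0.1403],"turn":[-0.001,0.001,0.002],"fingers":0}
```

In the tool's units: 0.152 m / 0.5 = 0.304, 0.135 m / 0.5 = 0.27, 0.003 rad / 3.1416 = 0.001.

Emit:
{"fn": "move_arm", "kwargs": {
  "plan": [
    {"delta_pos": [0, 0, 0.06], "turn": [0, 0, 0.001], "fingers": 0},
    {"delta_pos": [0, 0.001, 0.12], "turn": [0, 0, 0.001], "fingers": 0},
    {"delta_pos": [0, 0.001, 0.18], "turn": [0, 0, 0.001], "fingers": 0},
    {"delta_pos": [0, 0.001, 0.23], "turn": [0, 0, 0.001], "fingers": 0},
    {"delta_pos": [0, 0.001, 0.27], "turn": [0, 0, 0.001], "fingers": 0},
    {"delta_pos": [0, 0.001, 0.304], "turn": [0, 0, 0.001], "fingers": 0},
    {"delta_pos": [0, 0.001, 0.304], "turn": [0, 0, 0.001], "fingers": 0}
  ]
}}

```text
clock: 4.32
position: [0.5491, 0.2678, 0.0493]
ee_rot: [0.1, 0.995, -0.0, -0.001]
ft_force: [-0.2, -0.2, 0.4]
grip_width: 1.0
grasp_force: 0.0
```

Emit:
{"fn": "move_arm", "kwargs": {
  "plan": [
    {"delta_pos": [0, 0, 0], "turn": [0, 0, 0], "fingers": 0.2},
    {"delta_pos": [0, 0, 0], "turn": [0, 0, 0], "fingers": 0.25},
    {"delta_pos": [0, 0, 0], "turn": [0, 0, 0], "fingers": 1},
    {"delta_pos": [0, 0, 0], "turn": [0, 0, 0], "fingers": 1},
    {"delta_pos": [0, 0, 0], "turn": [0, 0, 0], "fingers": 1},
    {"delta_pos": [0, 0, 0], "turn": [0, 0, 0], "fingers": 1}
  ],
  "force": 50
}}

```text
clock: 5.08
position: [0.5502, 0.2687, 0.0515]
ee_rot: [0.1, 0.995, 0.0, 0.001]
ft_force: [-0.8, -1.0, 5.0]
grip_width: 0.688
grasp_force: 54.3
```

```bash
python3 - <<'E'
from h import *
o=st(); 
# slide 78 mm along -panel y at this height (+0.3mm)
a=np.deg2rad(168.5); ty=np.array([np.sin(a),-np.cos(a)]); p=np.array([.5502,.267])-0.078*ty; print(p)
c=camera('wrist');P=pts(c,o); L=Rn.from_quat(o['ee_rot']).inv().apply((P-o['position']).reshape(-1,3)).reshape(P.shape)
m=(np.abs(L[...,0])<.014)&(np.abs(L[...,1])<.05)&(L[...,2]>-.02)&(np.abs(L[...,1])>.025)
q=L[m];t=q[(np.abs(q[:,1])>.03)]; print(np.percentile(t[:,2],[50,90,99,100]).round(4))
E
```

```text
t 5.08 pos [550.2 268.7  51.5] psi 168.55 F [-0.8 -1.   5. ] w 0.688 g 54.3
[0.5346493  0.19056587]
[0.0394 0.0409 0.0416 0.0423]
```

In the tool's units: -0.0015 m / 0.5 = -0.003, -0.001 m / 0.5 = -0.002.

Emit:
{"fn": "move_arm", "kwargs": {
  "plan": [
    {"delta_pos": [0, 0, -0.002], "turn": [0, 0, 0], "fingers": 1},
    {"delta_pos": [0, 0, -0.003], "turn": [0, 0, 0], "fingers": 1},
    {"delta_pos": [0, 0, -0.003], "turn": [0, 0, 0], "fingers": 1},
    {"delta_pos": [0, 0, -0.003], "turn": [0, 0, 0], "fingers": 1}
  ]
}}

```text
clock: 5.62
position: [0.5495, 0.2683, 0.0517]
ee_rot: [0.1, 0.995, -0.0, -0.0]
ft_force: [-0.4, -0.2, -2.2]
grip_width: 0.687
grasp_force: 53.6
```

```bash
python3 - <<'E'
from h import *
for i in range(3): o=st(); camera('top')
E
```

```text
t 5.62 pos [549.5 268.3  51.7] psi 168.55 F [-0.4 -0.2 -2.2] w 0.687 g 53.6
t 5.67 pos [549.5 268.4  51.7] psi 168.56 F [ 0.4 -0.1 -1.2] w 0.688 g 53.6
t 5.72 pos [549.5 268.4  51.7] psi 168.55 F [ 0.1  0.3 -1.2] w 0.686 g 53.6
```

In the tool's units: -0.08 m / 0.5 = -0.16, -0.076 m / 0.5 = -0.152.

Emit:
{"fn": "move_arm", "kwargs": {
  "plan": [
    {"delta_pos": [0, -0.012, 0], "turn": [0, 0, 0], "fingers": 1},
    {"delta_pos": [0, -0.026, 0], "turn": [0, 0, 0], "fingers": 1},
    {"delta_pos": [0, -0.04, 0], "turn": [0, 0, 0], "fingers": 1},
    {"delta_pos": [0, -0.054, 0], "turn": [0, 0, 0], "fingers": 1},
    {"delta_pos": [0, -0.068, 0], "turn": [0, 0, 0], "fingers": 1},
    {"delta_pos": [0, -0.082, 0], "turn": [0, 0, 0], "fingers": 1},
    {"delta_pos": [0, -0.096, 0], "turn": [0, 0, 0], "fingers": 1},
    {"delta_pos": [0, -0.11, 0], "turn": [0, 0, 0], "fingers": 1},
    {"delta_pos": [0, -0.124, 0], "turn": [0, 0, 0], "fingers": 1},
    {"delta_pos": [0, -0.138, 0], "turn": [0, 0, 0], "fingers": 1},
    {"delta_pos": [0, -0.152, 0], "turn": [0, 0, 0], "fingers": 1},
    {"delta_pos": [0, -0.16, 0], "turn": [0, 0, 0], "fingers": 1}
  ]
}}

```text
clock: 7.28
position: [0.5336, 0.1894, 0.0518]
ee_rot: [0.1, 0.995, -0.0, 0.0]
ft_force: [1.1, -1.1, -0.9]
grip_width: 0.686
grasp_force: 53.7
```

```bash
python3 - <<'E'
from h import *
o=st(); c=camera('top'); save(c,'t2.png'); P=pts(c); T=np.ones((384,512),bool)
rect(P,T,.03,.046,(.4,.7,.18,.4),'pile'); rect(P,T,.046,.062,(.4,.7,.1,.3),'held')
plan([(.545,.18,.10,169,1,4),(.6246,.030,.10,176.0,1,6)])
plan([(.6246,.030,.065,176.0,1,4)],(.6246,.030,.10,176.0))
E
```

```text
t 7.28 pos [533.6 189.4  51.8] psi 168.53 F [ 1.1 -1.1 -0.9] w 0.686 g 53.7
pile c 613.0 245.1 size 39.1 x 12.1 ang 76.68 z 39.1 n 67 bbox [111 183  17   7]
held c 577.8 179.9 size 61.2 x 58.7 ang 78.72 z 54.2 n 524 bbox [131 185  27  29]
CALL 0
{"delta_pos":[-0.0032,-0.0016,-0.0121],"turn":[0.0,0.0,-0.002],"fingers":1}
{"delta_pos":[-0.0064,-0.0033,-0.0241],"turn":[0.0,0.0,-0.004],"fingers":1}
{"delta_pos":[-0.0097,-0.0049,-0.0362],"turn":[0.0,0.0,-0.006],"fingers":1}
{"delta_pos":[-0.0129,-0.0066,-0.0483],"turn":[-0.001,0.0,-0.009],"fingers":1}
{"delta_pos":[-0.0309,-0.0284,-0.0482],"turn":[-0.001,0.0,-0.029],"fingers":1}
{"delta_pos":[-0.0488,-0.0503,-0.0482],"turn":[-0.001,0.0,-0.049],"fingers":1}
{"delta_pos":[-0.0668,-0.0721,-0.0482],"turn":[-0.001,0.0,-0.07],"fingers":1}
{"delta_pos":[-0.0848,-0.094,-0.0482],"turn":[-0.001,0.0,-0.09],"fingers":1}
{"delta_pos":[-0.1028,-0.1158,-0.0482],"turn":[-0.001,0.0,-0.11],"fingers":1}
{"delta_pos":[-0.1208,-0.1377,-0.0482],"turn":[-0.001,0.0,-0.131],"fingers":1}
CALL 0
{"delta_pos":[0.0,0.0,0.0088],"turn":[0.0,0.0,0.0],"fingers":1}
{"delta_pos":[0.0,0.0,0.0175],"turn":[0.0,0.0,0.0],"fingers":1}
{"delta_pos":[0.0,0.0,0.0262],"turn":[0.0,0.0,0.0],"fingers":1}
{"delta_pos":[0.0,0.0,0.035],"turn":[0.0,0.0,0.0],"fingers":1}
```

View pics/t2.png

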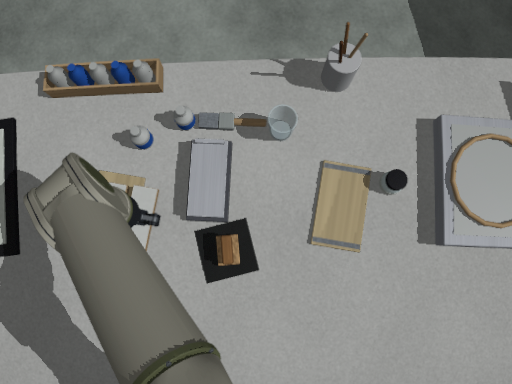

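The held panel is clear of the pile at (145,215), with the arm hiding the pile itself. On to the bed.

In the tool's units: -0.138 m / 0.5 = -0.276, -0.1378 m / 0.5 = -0.2756, -0.131 rad / 3.1416 = -0.0417.

Emit:
{"fn": "move_arm", "kwargs": {
  "plan": [
    {"delta_pos": [-0.006, -0.004, -0.024], "turn": [0, 0, 0], "fingers": 1},
    {"delta_pos": [-0.012, -0.006, -0.048], "turn": [0, 0, -0.0013], "fingers": 1},
    {"delta_pos": [-0.02, -0.01, -0.072], "turn": [0, 0, -0.0019], "fingers": 1},
    {"delta_pos": [-0.026, -0.014, -0.096], "turn": [0, 0, -0.0029], "fingers": 1},
    {"delta_pos": [-0.062, -0.056, -0.096], "turn": [0, 0, -0.0095], "fingers": 1},
    {"delta_pos": [-0.098, -0.1, -0.096], "turn": [0, 0, -0.0159], "fingers": 1},
    {"delta_pos": [-0.134, -0.144, -0.096], "turn": [0, 0, -0.0223], "fingers": 1},
    {"delta_pos": [-0.17, -0.188, -0.096], "turn": [0, 0, -0.0286], "fingers": 1},
    {"delta_pos": [-0.206, -0.232, -0.096], "turn": [0, 0, -0.035], "fingers": 1},
    {"delta_pos": [-0.242, -0.276, -0.096], "turn": [0, 0, -0.0417], "fingers": 1},
    {"delta_pos": [-0.243, -0.2756, -0.096], "turn": [0, 0, -0.0417], "fingers": 1},
    {"delta_pos": [-0.243, -0.2756, -0.096], "turn": [0, 0, -0.0417], "fingers": 1}
  ]
}}

```text
clock: 8.82
position: [0.6253, 0.0314, 0.1001]
ee_rot: [0.034, 0.999, 0.0, 0.0]
ft_force: [-0.6, 0.4, -0.9]
grip_width: 0.687
grasp_force: 53.8
```

In the tool's units: 0.032 m / 0.5 = 0.064, 0.028 m / 0.5 = 0.056.

Emit:
{"fn": "move_arm", "kwargs": {
  "plan": [
    {"delta_pos": [0, 0, 0.02], "turn": [0, 0, 0], "fingers": 1},
    {"delta_pos": [0, 0, 0.04], "turn": [0, 0, 0], "fingers": 1},
    {"delta_pos": [0, 0, 0.056], "turn": [0, 0, 0], "fingers": 1},
    {"delta_pos": [0, 0, 0.064], "turn": [0, 0, 0], "fingers": 1},
    {"delta_pos": [0, 0, 0.064], "turn": [0, 0, 0], "fingers": 1}
  ]
}}

```text
clock: 9.45
position: [0.6252, 0.0308, 0.0675]
ee_rot: [0.034, 0.999, -0.0, -0.0]
ft_force: [-0.0, 1.0, -0.6]
grip_width: 0.687
grasp_force: 53.8
```

```bash
python3 - <<'E'
from h import *
o=st(); c=camera('side'); save(c,'s2.png'); P=pts(c); T=np.ones((384,512),bool)
w=camera('wrist'); save(w,'w2.png'); Pw=pts(w,o)
rect(P,T,.03,.046,(.4,.7,.18,.4),'pile'); rect(Pw,T,.06,.08,(.5,.75,-.05,.09),'held'); rect(Pw,T,.043,.06,(.4,.75,-.05,.12),'plate')
E
```

```text
t 9.45 pos [625.2  30.8  67.5] psi 176.06 F [-0.   1.  -0.6] w 0.687 g 53.8
pile c 548.7 271.4 size 151.2 x 62.4 ang -12.34 z 39.3 n 2486 bbox [163 273  85  58]
held c 611.8 31.6 size 122.7 x 86.2 ang -3.97 z 72.0 n 34537 bbox [160  94 198 254]
plate c 580.3 31.7 size 93.6 x 86.4 ang -4.17 z 50.8 n 12319 bbox [158  54 194 193]
```

View pics/w2.png

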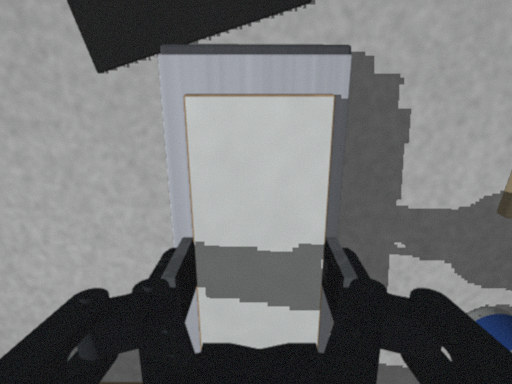

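Wrist view: held panel (186–335 px wide) above the plate (163–350), square and about 1.5 mm toward +y. Shift slightly, lower and release.

In the tool's units: 0.006 m / 0.5 = 0.012, 0.0045 m / 0.5 = 0.009.

Emit:
{"fn": "move_arm", "kwargs": {
  "plan": [
    {"delta_pos": [0, -0.0024, 0.002], "turn": [0, 0, 0], "fingers": 1},
    {"delta_pos": [0, -0.0024, 0.006], "turn": [0, 0, 0], "fingers": 1},
    {"delta_pos": [0, -0.0024, 0.009], "turn": [0, 0, 0], "fingers": 1},
    {"delta_pos": [0, -0.0024, 0.012], "turn": [0, 0, 0], "fingers": 1},
    {"delta_pos": [0, -0.0024, 0.012], "turn": [0, 0, 0], "fingers": 1},
    {"delta_pos": [0, -0.0024, 0.012], "turn": [0, 0, 0], "fingers": 1}
  ]
}}

```text
clock: 10.3
position: [0.6253, 0.0296, 0.0618]
ee_rot: [0.034, 0.999, -0.0, 0.0]
ft_force: [0.4, 0.8, 0.6]
grip_width: 0.683
grasp_force: 53.8
```

```bash
python3 - <<'E'
from h import *
for i in range(3): o=st(); camera('top')
E
```

```text
t 10.30 pos [625.3  29.6  61.8] psi 176.06 F [0.4 0.8 0.6] w 0.683 g 53.8
t 10.35 pos [625.3  29.6  61.8] psi 176.06 F [ 0.4 -0.2 -2. ] w 0.684 g 53.8
t 10.40 pos [625.3  29.6  61.8] psi 176.06 F [-0.2  0.9 -0.7] w 0.686 g 53.8
```

In the tool's units: -0.12 m / 0.5 = -0.24, -0.11 m / 0.5 = -0.22, -0.13 rad / 3.1416 = -0.0414.

Emit:
{"fn": "move_arm", "kwargs": {
  "plan": [
    {"delta_pos": [0, 0, 0.002], "turn": [0, 0, 0], "fingers": 1},
    {"delta_pos": [0, 0, 0.0024], "turn": [0, 0, 0], "fingers": 1},
    {"delta_pos": [0, 0, 0.0024], "turn": [0, 0, 0], "fingers": 0},
    {"delta_pos": [0, 0, 0.0024], "turn": [0, 0, 0], "fingers": 0},
    {"delta_pos": [0, 0, 0.0024], "turn": [0, 0, 0], "fingers": 0},
    {"delta_pos": [0, 0, -0.02], "turn": [0, 0, 0], "fingers": 0},
    {"delta_pos": [0, 0, -0.06], "turn": [0, 0, 0], "fingers": 0},
    {"delta_pos": [0, 0, -0.14], "turn": [0, 0, 0], "fingers": 0},
    {"delta_pos": [0, 0, -0.22], "turn": [0, 0, 0], "fingers": 0},
    {"delta_pos": [0.06, -0.02, -0.24], "turn": [0, 0, -0.0127], "fingers": 0},
    {"delta_pos": [0.14, -0.05, -0.24], "turn": [0, 0, -0.0255], "fingers": 0},
    {"delta_pos": [0.22, -0.07, -0.24], "turn": [0, 0, -0.0414], "fingers": 0}
  ]
}}

```text
clock: 11.95
position: [0.5124, 0.002, 0.1832]
ee_rot: [-0.031, 1.0, -0.0, 0.001]
ft_force: [-0.4, -0.7, 1.5]
grip_width: 0.998
grasp_force: 0.0
```

```bash
cat >> h.py <<'E'
T=np.ones((384,512),bool)
def look(bedz=.065,pilez=.04,donez=None):
    o=st(); c=camera('side'); P=pts(c); w=camera('wrist'); W=pts(w,o)
    for n,p in(('side',P),('wrist',W)):
        rect(p,T,.035,.075,(.33,.525,-.1,.1),n+' handle'); rect(p,T,.014,.075,(.33,.525,-.1,.1),n+' block')
        rect(p,T,bedz-.006,bedz+.008,(.5,.75,-.05,.1),n+' bedpanel')
        if pilez: rect(p,T,pilez-.007,pilez+.007,(.4,.7,.18,.4),n+' pile')
        if donez: rect(p,T,donez-.007,donez+.007,(.4,.7,-.4,-.18),n+' done')
E
python3 -c "
from h import *
look()"
```

```text
t 11.95 pos [512.4   2.  183.2] psi 183.58 F [-0.4 -0.7  1.5] w 0.998 g 0.0
side handle c 456.4 -11.2 size 66.0 x 25.7 ang 3.10 z 55.3 n 388 bbox [277 202  30  17]
side block c 456.7 -10.8 size 70.1 x 52.2 ang 3.72 z 37.6 n 732 bbox [275 202  33  28]
side bedpanel c 625.3 31.4 size 150.2 x 62.6 ang -3.65 z 64.6 n 1112 bbox [183 190  68  29]
side pile c 548.9 271.0 size 151.2 x 61.5 ang -11.72 z 39.3 n 2398 bbox [163 273  85  58]
wrist handle c 460.9 -13.2 size 64.5 x 24.1 ang 3.39 z 61.4 n 2430 bbox [229  80  31  83]
wrist block c 461.6 -13.2 size 70.1 x 52.0 ang 3.44 z 58.6 n 4573 bbox [217  79  58  84]
wrist bedpanel c 615.9 30.5 size 121.9 x 60.1 ang -4.23 z 67.4 n 7228 bbox [243 231  85 117]
wrist pile c 584.5 236.4 size 100.5 x 40.4 ang 13.55 z 42.5 n 2318 bbox [467 212  45  94]
```

```bash
python3 -c "
from h import *
plan([(.4563,-.0123,.12,183.5,0,3),(.4563,-.0123,.038,183.5,0,4)],(.5150,-.0020,.1815,183.5))"
```

```text
CALL 0
{"delta_pos":[0.0197,-0.0022,0.0205],"turn":[0.0,0.0,0.0],"fingers":0}
{"delta_pos":[0.0395,-0.0045,0.041],"turn":[0.0,0.0,0.0],"fingers":0}
{"delta_pos":[0.0592,-0.0067,0.0615],"turn":[0.0,0.0,0.0],"fingers":0}
{"delta_pos":[0.0592,-0.0067,0.082],"turn":[0.0,0.0,0.0],"fingers":0}
{"delta_pos":[0.0592,-0.0067,0.1025],"turn":[0.0,0.0,0.0],"fingers":0}
{"delta_pos":[0.0592,-0.0067,0.123],"turn":[0.0,0.0,0.0],"fingers":0}
{"delta_pos":[0.0592,-0.0067,0.1435],"turn":[0.0,0.0,0.0],"fingers":0}
```

In the tool's units: 0.06 m / 0.5 = 0.12, 0.055 m / 0.5 = 0.11.

Emit:
{"fn": "move_arm", "kwargs": {
  "plan": [
    {"delta_pos": [0.06, -0.012, 0.06], "turn": [0, 0, 0], "fingers": 0},
    {"delta_pos": [0.11, -0.024, 0.12], "turn": [0, 0, 0], "fingers": 0},
    {"delta_pos": [0.11, -0.024, 0.12], "turn": [0, 0, 0], "fingers": 0},
    {"delta_pos": [0.11, -0.024, 0.12], "turn": [0, 0, 0], "fingers": 0}
  ]
}}

```text
clock: 12.55
position: [0.4605, -0.0127, 0.1233]
ee_rot: [-0.031, 1.0, -0.0, 0.001]
ft_force: [0.1, 0.7, 0.4]
grip_width: 0.998
grasp_force: 0.0
```

```bash
python3 - <<'E'
from h import *
o=st(); w=camera('wrist'); W=pts(w,o)
rect(W,T,.035,.075,(.33,.525,-.1,.1),'handle'); rect(W,T,.014,.075,(.33,.525,-.1,.1),' block')
E
```

```text
t 12.55 pos [460.5 -12.7 123.3] psi 183.52 F [0.1 0.7 0.4] w 0.998 g 0.0
handle c 455.5 -14.2 size 64.7 x 24.0 ang 3.33 z 60.7 n 3413 bbox [239 150  37  98]
 block c 456.2 -14.2 size 70.0 x 52.1 ang 3.18 z 56.4 n 6396 bbox [223 142  70 106]
```

In the tool's units: 0.085 m / 0.5 = 0.17, 0.072 m / 0.5 = 0.144.

Emit:
{"fn": "move_arm", "kwargs": {
  "plan": [
    {"delta_pos": [0.0086, -0.0006, 0.05], "turn": [0, 0, 0], "fingers": 0},
    {"delta_pos": [0.0086, -0.0006, 0.1], "turn": [0, 0, 0], "fingers": 0},
    {"delta_pos": [0.0086, -0.0006, 0.144], "turn": [0, 0, 0], "fingers": 0},
    {"delta_pos": [0.0086, -0.0006, 0.17], "turn": [0, 0, 0], "fingers": 0},
    {"delta_pos": [0.0086, -0.0006, 0.17], "turn": [0, 0, 0], "fingers": 0.4},
    {"delta_pos": [0.0086, -0.0006, 0.17], "turn": [0, 0, 0], "fingers": 0.6},
    {"delta_pos": [0.0086, -0.0006, 0.17], "turn": [0, 0, 0], "fingers": 1},
    {"delta_pos": [0.0086, -0.0006, 0.17], "turn": [0, 0, 0], "fingers": 1},
    {"delta_pos": [0.0086, -0.0006, 0.17], "turn": [0, 0, 0], "fingers": 1},
    {"delta_pos": [0.0086, -0.0006, 0.17], "turn": [0, 0, 0], "fingers": 1},
    {"delta_pos": [0.0086, -0.0006, 0.17], "turn": [0, 0, 0], "fingers": 1}
  ],
  "force": 80
}}

```text
clock: 13.98
position: [0.4554, -0.0138, 0.0376]
ee_rot: [-0.03, 1.0, -0.0, 0.001]
ft_force: [-0.7, -0.7, 6.0]
grip_width: 0.27
grasp_force: 78.8
```

```bash
python3 - <<'E'
from h import *
o=st(); 
a=np.deg2rad(-4.0); u=np.array([np.cos(a),np.sin(a)]); b=np.array([.6253,.0301])
s=b-.043*u; print('start',s,'end',b+.043*u)
plan([(.4562,-.0133,.105,183.5,1,3),(*s,.115,176,1,6)])
E
```

```text
t 13.97 pos [455.4 -13.8  37.6] psi 183.49 F [-0.7 -0.7  6. ] w 0.270 g 78.8
start [0.58240475 0.03309953] end [0.66819525 0.02710047]
CALL 0
{"delta_pos":[-0.0003,0.0001,-0.0225],"turn":[0.0,0.0,0.0],"fingers":1}
{"delta_pos":[-0.0006,0.0003,-0.0449],"turn":[0.0,0.001,0.0],"fingers":1}
{"delta_pos":[-0.0009,0.0004,-0.0674],"turn":[-0.001,0.001,0.0],"fingers":1}
{"delta_pos":[-0.0224,0.0069,-0.069],"turn":[-0.001,0.001,0.022],"fingers":1}
{"delta_pos":[-0.0439,0.0133,-0.0707],"turn":[-0.001,0.001,0.044],"fingers":1}
{"delta_pos":[-0.0653,0.0197,-0.0723],"turn":[-0.001,0.001,0.065],"fingers":1}
{"delta_pos":[-0.0868,0.0262,-0.074],"turn":[-0.001,0.001,0.087],"fingers":1}
{"delta_pos":[-0.1083,0.0326,-0.0756],"turn":[-0.001,0.001,0.109],"fingers":1}
{"delta_pos":[-0.1298,0.039,-0.0773],"turn":[-0.001,0.001,0.131],"fingers":1}
```

In the tool's units: -0.13 m / 0.5 = -0.26, -0.087 m / 0.5 = -0.174, 0.131 rad / 3.1416 = 0.0417.

Emit:
{"fn": "move_arm", "kwargs": {
  "plan": [
    {"delta_pos": [0, 0, -0.046], "turn": [0, 0, 0], "fingers": 1},
    {"delta_pos": [0, 0, -0.09], "turn": [0, 0.0003, 0], "fingers": 1},
    {"delta_pos": [-0.002, 0, -0.134], "turn": [-0.0003, 0.0003, 0], "fingers": 1},
    {"delta_pos": [-0.044, 0.014, -0.138], "turn": [-0.0003, 0.0003, 0.007], "fingers": 1},
    {"delta_pos": [-0.088, 0.026, -0.142], "turn": [-0.0003, 0.0003, 0.014], "fingers": 1},
    {"delta_pos": [-0.13, 0.04, -0.144], "turn": [-0.0003, 0.0003, 0.0207], "fingers": 1},
    {"delta_pos": [-0.174, 0.052, -0.148], "turn": [-0.0003, 0.0003, 0.0277], "fingers": 1},
    {"delta_pos": [-0.216, 0.066, -0.152], "turn": [-0.0003, 0.0003, 0.0347], "fingers": 1},
    {"delta_pos": [-0.26, 0.078, -0.154], "turn": [-0.0003, 0.0003, 0.0417], "fingers": 1},
    {"delta_pos": [-0.26, 0.078, -0.154], "turn": [-0.0003, 0.0003, 0.0417], "fingers": 1},
    {"delta_pos": [-0.26, 0.078, -0.154], "turn": [-0.0003, 0.0003, 0.0417], "fingers": 1},
    {"delta_pos": [-0.26, 0.078, -0.154], "turn": [-0.0003, 0.0003, 0.0417], "fingers": 1}
  ]
}}

```text
clock: 15.48
position: [0.5815, 0.0327, 0.1138]
ee_rot: [0.035, 0.999, 0.0, -0.001]
ft_force: [0.6, 0.1, -2.6]
grip_width: 0.273
grasp_force: 78.9
```

```bash
python3 - <<'E'
from h import *
for i in range(3): o=st(); c=camera('side')
save(c,'s3.png'); P=pts(c); print(o['ee_rot'].round(4))
rect(P,T,.095,.2,(.5,.7,-.0,.06),'x')
w=camera('wrist'); save(w,'w3.png')
E
```

```text
t 15.47 pos [581.5  32.7 113.8] psi 175.99 F [ 0.6  0.1 -2.6] w 0.273 g 78.9
t 15.53 pos [581.6  32.7 113.8] psi 175.98 F [-0.8 -1.2 -2.2] w 0.267 g 78.9
t 15.57 pos [581.8  32.8 113.9] psi 175.98 F [ 0.2 -0.4 -2. ] w 0.268 g 78.9
[ 3.510e-02  9.994e-01  2.000e-04 -5.000e-04]
x c 582.5 29.8 size 70.3 x 60.6 ang -2.85 z 129.8 n 843 bbox [216 155  35  49]
```

View pics/s3.png

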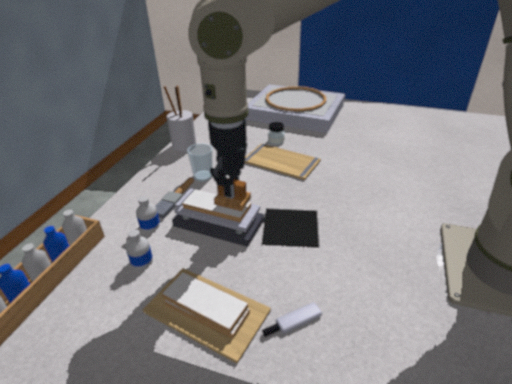

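Side view: block gripped upright at (235,195) just above the near end of the panel on the bed; two panels remain on the pile at (205,305), pad empty. Press down.

In the tool's units: 0.0225 m / 0.5 = 0.045, 0.02 m / 0.5 = 0.04.

Emit:
{"fn": "move_arm", "kwargs": {
  "plan": [
    {"delta_pos": [0, 0, 0.01], "turn": [0, 0, 0], "fingers": 1},
    {"delta_pos": [0, 0, 0.02], "turn": [0, 0, 0], "fingers": 1},
    {"delta_pos": [0, 0, 0.028], "turn": [0, 0, 0], "fingers": 1},
    {"delta_pos": [0, 0, 0.034], "turn": [0, 0, 0], "fingers": 1},
    {"delta_pos": [0, 0, 0.04], "turn": [0, 0, 0], "fingers": 1},
    {"delta_pos": [0, 0, 0.045], "turn": [0, 0, 0], "fingers": 1},
    {"delta_pos": [0, 0, 0.045], "turn": [0, 0, 0], "fingers": 1}
  ]
}}

```text
clock: 16.55
position: [0.5821, 0.0333, 0.0917]
ee_rot: [0.035, 0.999, 0.0, -0.001]
ft_force: [-4.9, -1.0, 8.0]
grip_width: 0.27
grasp_force: 80.1
```

```bash
python3 - <<'E'
from h import *
for i in range(4): o=st(); c=camera('side')
P=pts(c); w=camera('wrist'); W=pts(w,o)
for n,p in(('s',P),('w',W)): rect(p,T,.05,.068,(.5,.75,-.01,.1),n+'panel')
E
```

```text
t 16.55 pos [582.1  33.3  91.7] psi 176.00 F [-4.9 -1.   8. ] w 0.270 g 80.1
t 16.60 pos [582.   33.3  91.8] psi 176.00 F [-4.5 -1.2  8.3] w 0.267 g 80.1
t 16.65 pos [582.   33.3  91.8] psi 176.00 F [-5.4 -1.3  6.8] w 0.270 g 80.1
t 16.70 pos [582.   33.3  91.8] psi 176.00 F [-4.6 -1.2  7.8] w 0.270 g 80.1
spanel c 624.5 32.3 size 152.9 x 61.4 ang -4.05 z 56.7 n 718 bbox [183 192  61  30]
wpanel c 548.6 38.8 size 51.6 x 4.2 ang 81.25 z 63.6 n 321 bbox [216 174  96   7]
```

In the tool's units: -0.0414 m / 0.5 = -0.0828, -0.0378 m / 0.5 = -0.0756.

Emit:
{"fn": "move_arm", "kwargs": {
  "plan": [
    {"delta_pos": [-0.004, 0, -0.0006], "turn": [0, 0, 0], "fingers": 1},
    {"delta_pos": [-0.011, 0, -0.0012], "turn": [0, 0, 0], "fingers": 1},
    {"delta_pos": [-0.018, 0, -0.0018], "turn": [0, 0, 0], "fingers": 1},
    {"delta_pos": [-0.0252, 0, -0.0022], "turn": [0, 0, 0], "fingers": 1},
    {"delta_pos": [-0.0324, 0, -0.0022], "turn": [0, 0, 0], "fingers": 1},
    {"delta_pos": [-0.0396, 0, -0.0022], "turn": [0, 0, 0], "fingers": 1},
    {"delta_pos": [-0.0468, 0, -0.0022], "turn": [0, 0, 0], "fingers": 1},
    {"delta_pos": [-0.054, 0, -0.0022], "turn": [0, 0, 0], "fingers": 1},
    {"delta_pos": [-0.0612, 0, -0.0022], "turn": [0, 0, 0], "fingers": 1},
    {"delta_pos": [-0.0684, 0, -0.0022], "turn": [0, 0, 0], "fingers": 1},
    {"delta_pos": [-0.0756, 0, -0.0022], "turn": [0, 0, 0], "fingers": 1},
    {"delta_pos": [-0.0828, 0, -0.0022], "turn": [0, 0, 0], "fingers": 1}
  ]
}}

```text
clock: 18.3
position: [0.6234, 0.0309, 0.0929]
ee_rot: [0.035, 0.999, 0.001, -0.0]
ft_force: [-5.4, -0.1, 6.5]
grip_width: 0.27
grasp_force: 80.0
```

In the tool's units: -0.0432 m / 0.5 = -0.0864, -0.0396 m / 0.5 = -0.0792.

Emit:
{"fn": "move_arm", "kwargs": {
  "plan": [
    {"delta_pos": [-0.0072, 0, 0], "turn": [0, 0, 0], "fingers": 1},
    {"delta_pos": [-0.0144, 0, 0], "turn": [0, 0, 0], "fingers": 1},
    {"delta_pos": [-0.0216, 0, 0], "turn": [0, 0, 0], "fingers": 1},
    {"delta_pos": [-0.0288, 0, 0], "turn": [0, 0, 0], "fingers": 1},
    {"delta_pos": [-0.036, 0, 0], "turn": [0, 0, 0], "fingers": 1},
    {"delta_pos": [-0.0432, 0, 0], "turn": [0, 0, 0], "fingers": 1},
    {"delta_pos": [-0.0504, 0, 0], "turn": [0, 0, 0], "fingers": 1},
    {"delta_pos": [-0.0576, 0, 0], "turn": [0, 0, 0], "fingers": 1},
    {"delta_pos": [-0.0648, 0, 0], "turn": [0, 0, 0], "fingers": 1},
    {"delta_pos": [-0.072, 0, 0], "turn": [0, 0, 0], "fingers": 1},
    {"delta_pos": [-0.0792, 0, 0], "turn": [0, 0, 0], "fingers": 1},
    {"delta_pos": [-0.0864, 0, 0], "turn": [0, 0, 0], "fingers": 1}
  ]
}}

```text
clock: 19.8
position: [0.6666, 0.0279, 0.0929]
ee_rot: [0.035, 0.999, 0.001, -0.0]
ft_force: [-4.3, 0.3, 6.4]
grip_width: 0.272
grasp_force: 80.0
```

In the tool's units: -0.02 m / 0.5 = -0.04, -0.01 m / 0.5 = -0.02.

Emit:
{"fn": "move_arm", "kwargs": {
  "plan": [
    {"delta_pos": [-0.004, 0, 0], "turn": [0, 0, 0], "fingers": 1},
    {"delta_pos": [-0.004, 0, -0.006], "turn": [0, 0, 0], "fingers": 1},
    {"delta_pos": [-0.004, 0, -0.02], "turn": [0, 0, 0], "fingers": 1},
    {"delta_pos": [-0.004, 0, -0.04], "turn": [0, 0, 0], "fingers": 1}
  ]
}}

```text
clock: 20.3
position: [0.6683, 0.0268, 0.1123]
ee_rot: [0.035, 0.999, 0.0, -0.001]
ft_force: [-0.6, -0.3, -2.9]
grip_width: 0.272
grasp_force: 79.1
```

```bash
python3 - <<'E'
from h import *
o=st(); c=camera('side'); P=pts(c); o=st(); w=camera('wrist'); W=pts(w,o)
save(c,'s4.png')
for n,p in(('s',P),('w',W)): rect(p,T,.05,.075,(.5,.75,-.01,.1),n+'panel')
plan([(.62,.015,.14,178,1,5),(.4562,-.010,.10,183.5,1,6),(.4562,-.010,.045,183.5,1,3)])
E
```

```text
t 20.30 pos [668.3  26.8 112.3] psi 175.99 F [-0.6 -0.3 -2.9] w 0.272 g 79.1
t 20.35 pos [669.1  27.  114.2] psi 175.98 F [ 0.6  0.6 -0.6] w 0.270 g 79.1
spanel c 630.7 32.5 size 176.3 x 63.0 ang -2.50 z 64.1 n 1157 bbox [176 195  77  27]
wpanel c 622.2 28.8 size 154.5 x 85.6 ang -4.05 z 65.8 n 24971 bbox [179   0 155 253]
CALL 0
{"delta_pos":[0.0096,-0.0031,-0.0053],"turn":[0.0,0.0,-0.007],"fingers":1}
{"delta_pos":[0.0193,-0.0062,-0.0105],"turn":[0.0,0.0,-0.014],"fingers":1}
{"delta_pos":[0.0289,-0.0093,-0.0158],"turn":[0.001,0.001,-0.021],"fingers":1}
{"delta_pos":[0.0385,-0.0124,-0.0211],"turn":[0.001,0.001,-0.028],"fingers":1}
{"delta_pos":[0.0482,-0.0155,-0.0264],"turn":[0.001,0.001,-0.035],"fingers":1}
{"delta_pos":[0.0751,-0.0216,-0.0197],"turn":[0.001,0.001,-0.051],"fingers":1}
{"delta_pos":[0.1021,-0.0276,-0.0131],"turn":[0.001,0.001,-0.067],"fingers":1}
{"delta_pos":[0.129,-0.0337,-0.0064],"turn":[0.001,0.001,-0.083],"fingers":1}
{"delta_pos":[0.156,-0.0398,0.0002],"turn":[0.001,0.001,-0.099],"fingers":1}
{"delta_pos":[0.1829,-0.0459,0.0068],"turn":[0.001,0.001,-0.115],"fingers":1}
{"delta_pos":[0.2099,-0.0519,0.0135],"turn":[0.001,0.001,-0.131],"fingers":1}
{"delta_pos":[0.2099,-0.052,0.0318],"turn":[0.001,0.001,-0.131],"fingers":1}
CALL 1
{"delta_pos":[0.0,0.0,0.0183],"turn":[0.0,0.0,0.0],"fingers":1}
{"delta_pos":[0.0,0.0,0.0367],"turn":[0.0,0.0,0.0],"fingers":1}
```

In the tool's units: 0.21 m / 0.5 = 0.42, -0.052 m / 0.5 = -0.104, -0.131 rad / 3.1416 = -0.0417.

Emit:
{"fn": "move_arm", "kwargs": {
  "plan": [
    {"delta_pos": [0.01, -0.004, -0.024], "turn": [0, 0, -0.0022], "fingers": 1},
    {"delta_pos": [0.038, -0.012, -0.04], "turn": [0, 0, -0.0045], "fingers": 1},
    {"delta_pos": [0.07, -0.02, -0.048], "turn": [0, 0, -0.0067], "fingers": 1},
    {"delta_pos": [0.11, -0.03, -0.052], "turn": [0, 0, -0.0095], "fingers": 1},
    {"delta_pos": [0.16, -0.042, -0.052], "turn": [0, 0, -0.0143], "fingers": 1},
    {"delta_pos": [0.21, -0.056, -0.052], "turn": [0, 0, -0.0191], "fingers": 1},
    {"delta_pos": [0.26, -0.068, -0.052], "turn": [0, 0, -0.0255], "fingers": 1},
    {"delta_pos": [0.312, -0.08, -0.04], "turn": [0, 0, -0.0318], "fingers": 1},
    {"delta_pos": [0.366, -0.092, 0], "turn": [0, 0, -0.0366], "fingers": 1},
    {"delta_pos": [0.42, -0.104, 0.026], "turn": [0.0003, 0.0003, -0.0417], "fingers": 1},
    {"delta_pos": [0.42, -0.104, 0.064], "turn": [0.0003, 0.0003, -0.0417], "fingers": 1},
    {"delta_pos": [0.42, -0.104, 0.064], "turn": [0.0003, 0.0003, -0.0417], "fingers": 1}
  ]
}}

```text
clock: 21.9
position: [0.4546, -0.0102, 0.0798]
ee_rot: [-0.03, 1.0, -0.0, -0.002]
ft_force: [0.1, -0.0, -2.2]
grip_width: 0.268
grasp_force: 78.9
```

In the tool's units: 0.0455 m / 0.5 = 0.091, 0.03 m / 0.5 = 0.06.

Emit:
{"fn": "move_arm", "kwargs": {
  "plan": [
    {"delta_pos": [0, 0, 0.03], "turn": [0, 0, 0], "fingers": 1},
    {"delta_pos": [0, 0, 0.06], "turn": [0, 0, 0], "fingers": 1},
    {"delta_pos": [0, 0, 0.078], "turn": [0, 0, 0], "fingers": 1},
    {"delta_pos": [0, 0, 0.084], "turn": [0, 0, 0], "fingers": 1},
    {"delta_pos": [0, 0, 0.088], "turn": [0, 0, 0], "fingers": 1},
    {"delta_pos": [0, 0, 0.091], "turn": [0, 0, 0], "fingers": 1},
    {"delta_pos": [0, 0, 0.091], "turn": [0, 0, 0], "fingers": 1}
  ]
}}

```text
clock: 22.78
position: [0.4549, -0.0097, 0.0375]
ee_rot: [-0.031, 1.0, -0.001, -0.002]
ft_force: [-25.6, -1.0, 54.0]
grip_width: 0.271
grasp_force: 86.7
```

```bash
python3 - <<'E'
from h import *
o=st();camera('top');o=st()
plan([(.4562,-.010,.12,183.5,0,4),(.58,.02,.15,180,0,6)])
E
```

```text
t 22.77 pos [454.9  -9.7  37.5] psi 183.52 F [-25.6  -1.   54. ] w 0.271 g 86.7
t 22.82 pos [454.9  -9.7  37.5] psi 183.52 F [-26.1  -0.9  54.1] w 0.274 g 86.7
CALL 0
{"delta_pos":[-0.0002,-0.0001,-0.0206],"turn":[-0.001,-0.001,0.0],"fingers":0}
{"delta_pos":[-0.0005,-0.0003,-0.0413],"turn":[-0.001,-0.002,0.0],"fingers":0}
{"delta_pos":[-0.0007,-0.0004,-0.0619],"turn":[-0.002,-0.003,0.0],"fingers":0}
{"delta_pos":[-0.0009,-0.0006,-0.0825],"turn":[-0.003,-0.005,0.0],"fingers":0}
{"delta_pos":[-0.0218,0.0031,-0.0876],"turn":[-0.003,-0.005,0.011],"fingers":0}
{"delta_pos":[-0.0427,0.0069,-0.0927],"turn":[-0.003,-0.005,0.021],"fingers":0}
{"delta_pos":[-0.0636,0.0106,-0.0978],"turn":[-0.003,-0.005,0.031],"fingers":0}
{"delta_pos":[-0.0845,0.0143,-0.1029],"turn":[-0.003,-0.005,0.041],"fingers":0}
{"delta_pos":[-0.1053,0.018,-0.108],"turn":[-0.003,-0.005,0.051],"fingers":0}
{"delta_pos":[-0.1262,0.0217,-0.1131],"turn":[-0.003,-0.005,0.061],"fingers":0}
```

Too firm a set-down (54 N); back off before releasing.

In the tool's units: -0.0025 m / 0.5 = -0.005, -0.0015 m / 0.5 = -0.003.

Emit:
{"fn": "move_arm", "kwargs": {
  "plan": [
    {"delta_pos": [0, 0, -0.003], "turn": [0, 0, 0], "fingers": 1},
    {"delta_pos": [0, 0, -0.005], "turn": [0, 0, 0], "fingers": 1},
    {"delta_pos": [0, 0, -0.005], "turn": [0, 0, 0], "fingers": 1}
  ]
}}

```text
clock: 23.2
position: [0.4555, -0.01, 0.0377]
ee_rot: [-0.031, 1.0, -0.0, -0.001]
ft_force: [-0.7, -0.1, 3.4]
grip_width: 0.267
grasp_force: 79.5
```

```bash
python3 - <<'E'
from h import *
o=st();camera('top');o=st()
E
```

```text
t 23.20 pos [455.5 -10.   37.7] psi 183.50 F [-0.7 -0.1  3.4] w 0.267 g 79.5
t 23.25 pos [455.5 -10.1  37.7] psi 183.50 F [-1.7 -1.4  4. ] w 0.271 g 79.5
```

```bash
python3 - <<'E'
from h import *
plan([(.4555,-.010,.038,183.5,0,3),(.4555,-.010,.12,183.5,0,3),(.6253,.030,.16,176,0,5)],(.4555,-.010,.0377,183.5))
E
```

```text
CALL 0
{"delta_pos":[0.0,0.0,-0.0001],"turn":[0.0,0.0,0.0],"fingers":0}
{"delta_pos":[0.0,0.0,-0.0002],"turn":[0.0,0.0,0.0],"fingers":0}
{"delta_pos":[0.0,0.0,-0.0003],"turn":[0.0,0.0,0.0],"fingers":0}
{"delta_pos":[0.0,0.0,-0.0276],"turn":[0.0,0.0,0.0],"fingers":0}
{"delta_pos":[0.0,0.0,-0.055],"turn":[0.0,0.0,0.0],"fingers":0}
{"delta_pos":[0.0,0.0,-0.0823],"turn":[0.0,0.0,0.0],"fingers":0}
{"delta_pos":[-0.0344,0.0059,-0.0903],"turn":[0.0,0.0,0.026],"fingers":0}
{"delta_pos":[-0.0688,0.0118,-0.0983],"turn":[0.0,0.0,0.052],"fingers":0}
{"delta_pos":[-0.1032,0.0177,-0.1063],"turn":[0.0,0.0,0.079],"fingers":0}
{"delta_pos":[-0.1375,0.0236,-0.1143],"turn":[0.0,0.0,0.105],"fingers":0}
{"delta_pos":[-0.1719,0.0296,-0.1223],"turn":[0.0,0.0,0.131],"fingers":0}
```

In the tool's units: -0.172 m / 0.5 = -0.344, -0.055 m / 0.5 = -0.11, 0.131 rad / 3.1416 = 0.0417.

Emit:
{"fn": "move_arm", "kwargs": {
  "plan": [
    {"delta_pos": [0, 0, 0], "turn": [0, 0, 0], "fingers": 0},
    {"delta_pos": [0, 0, 0], "turn": [0, 0, 0], "fingers": 0},
    {"delta_pos": [0, 0, -0.01], "turn": [0, 0, 0], "fingers": 0},
    {"delta_pos": [0, 0, -0.056], "turn": [0, 0, 0], "fingers": 0},
    {"delta_pos": [0, 0, -0.11], "turn": [0, 0, 0], "fingers": 0},
    {"delta_pos": [0, 0, -0.164], "turn": [0, 0, 0], "fingers": 0},
    {"delta_pos": [-0.068, 0.012, -0.18], "turn": [0, 0, 0.0083], "fingers": 0},
    {"delta_pos": [-0.138, 0.024, -0.196], "turn": [0, 0, 0.0166], "fingers": 0},
    {"delta_pos": [-0.206, 0.036, -0.212], "turn": [0, 0, 0.0251], "fingers": 0},
    {"delta_pos": [-0.276, 0.048, -0.228], "turn": [0, 0, 0.0334], "fingers": 0},
    {"delta_pos": [-0.344, 0.0592, -0.244], "turn": [0, 0, 0.0417], "fingers": 0},
    {"delta_pos": [-0.344, 0.0592, -0.244], "turn": [0, 0, 0.0417], "fingers": 0}
  ]
}}

```text
clock: 24.75
position: [0.6269, 0.0311, 0.1595]
ee_rot: [0.035, 0.999, 0.001, -0.001]
ft_force: [-0.4, -0.4, -0.2]
grip_width: 1.001
grasp_force: 0.0
```

Emit:
{"fn": "move_arm", "kwargs": {
  "plan": [
    {"delta_pos": [0, 0, 0], "turn": [0, 0, 0], "fingers": 0},
    {"delta_pos": [0, 0, 0], "turn": [0, 0, 0], "fingers": 0}
  ]
}}

```text
clock: 25.0
position: [0.6246, 0.0296, 0.1591]
ee_rot: [0.035, 0.999, -0.0, -0.001]
ft_force: [0.0, 0.2, 0.3]
grip_width: 1.0
grasp_force: 0.0
```

```bash
python3 - <<'E'
from h import *
look()
w=camera('wrist'); W=pts(w,get_obs()); rect(W,T,.059,.073,(.5,.75,-.05,.1),'bed')
plan([(.6253,.030,.075,176,0,5),(.6253,.030,.0615,176,0,2)])
E
```

```text
t 25.00 pos [624.6  29.6 159.1] psi 176.00 F [0.  0.2 0.3] w 1.000 g 0.0
side handle c 456.1 -6.9 size 64.5 x 25.0 ang 2.43 z 55.0 n 378 bbox [277 203  29  17]
side block c 456.2 -4.6 size 70.5 x 47.6 ang 6.84 z 38.1 n 708 bbox [275 203  32  28]
side bedpanel c 625.7 32.1 size 150.6 x 62.0 ang -3.49 z 64.6 n 1098 bbox [183 190  68  29]
side pile c 548.9 270.5 size 152.2 x 62.8 ang -11.52 z 39.3 n 2401 bbox [164 273  84  58]
wrist handle c 487.8 -6.9 size 22.3 x 5.0 ang -78.50 z 49.3 n 381 bbox [172   0  38  13]
wrist block c 485.8 -8.4 size 52.2 x 16.0 ang 87.85 z 22.4 n 1413 bbox [162   0  70  25]
wrist bedpanel c 625.7 29.4 size 149.1 x 60.2 ang -3.86 z 66.1 n 14884 bbox [216  96  86 188]
wrist pile c 595.9 230.2 size 42.7 x 11.8 ang -1.28 z 39.6 n 611 bbox [493 108  19  55]
bed c 626.0 29.4 size 150.2 x 60.2 ang -3.89 z 66.2 n 14905 bbox [216  95  86 189]
CALL 0
{"delta_pos":[-0.0001,0.0001,0.0169],"turn":[0.0,0.0,0.0],"fingers":0}
{"delta_pos":[-0.0002,0.0002,0.0337],"turn":[0.0,-0.001,0.0],"fingers":0}
{"delta_pos":[-0.0003,0.0003,0.0506],"turn":[0.0,-0.001,0.0],"fingers":0}
{"delta_pos":[-0.0004,0.0004,0.0674],"turn":[-0.001,-0.002,0.0],"fingers":0}
{"delta_pos":[-0.0005,0.0005,0.0843],"turn":[-0.001,-0.002,0.0],"fingers":0}
{"delta_pos":[-0.0005,0.0005,0.091],"turn":[-0.001,-0.002,0.0],"fingers":0}
{"delta_pos":[-0.0005,0.0005,0.0978],"turn":[-0.001,-0.002,0.0],"fingers":0}
```

In the tool's units: 0.0975 m / 0.5 = 0.195, -0.001 m / 0.5 = -0.002.

Emit:
{"fn": "move_arm", "kwargs": {
  "plan": [
    {"delta_pos": [-0.002, 0, 0.04], "turn": [0, 0, 0], "fingers": 0},
    {"delta_pos": [-0.002, 0, 0.09], "turn": [0, 0, 0], "fingers": 0},
    {"delta_pos": [-0.002, 0.0004, 0.14], "turn": [0, 0, 0], "fingers": 0},
    {"delta_pos": [-0.002, 0.0004, 0.176], "turn": [0, 0, 0], "fingers": 0},
    {"delta_pos": [-0.002, 0.0004, 0.195], "turn": [0, 0, 0], "fingers": 0},
    {"delta_pos": [-0.002, 0.0004, 0.195], "turn": [0, 0, 0], "fingers": 0.2},
    {"delta_pos": [-0.002, 0.0004, 0.195], "turn": [0, 0, 0], "fingers": 0.25},
    {"delta_pos": [-0.002, 0.0004, 0.195], "turn": [0, 0, 0], "fingers": 1},
    {"delta_pos": [-0.002, 0.0004, 0.195], "turn": [0, 0, 0], "fingers": 1},
    {"delta_pos": [-0.002, 0.0004, 0.195], "turn": [0, 0, 0], "fingers": 1},
    {"delta_pos": [-0.002, 0.0004, 0.195], "turn": [0, 0, 0], "fingers": 1}
  ],
  "force": 50
}}

```text
clock: 26.52
position: [0.6267, 0.0303, 0.0621]
ee_rot: [0.035, 0.999, 0.0, -0.0]
ft_force: [2.2, 1.1, 2.3]
grip_width: 0.684
grasp_force: 55.0
```

```bash
python3 - <<'E'
from h import *
o=st()
z=o['position'][2]
plan([(.6256,.030,.125,176,1,4),(.556,-.2905,.125,168.35,1,10)])
plan([(.556,-.2905,z-.040+.010,168.35,1,6)],(.556,-.2905,.125,168.35))
E
```

```text
t 26.52 pos [626.7  30.3  62.1] psi 176.00 F [2.2 1.1 2.3] w 0.684 g 55.0
CALL 0
{"delta_pos":[0.0003,-0.0001,-0.0157],"turn":[0.0,0.0,0.0],"fingers":1}
{"delta_pos":[0.0006,-0.0002,-0.0315],"turn":[0.0,0.0,0.0],"fingers":1}
{"delta_pos":[0.0009,-0.0003,-0.0472],"turn":[0.0,-0.001,0.0],"fingers":1}
{"delta_pos":[0.0012,-0.0004,-0.0629],"turn":[0.0,-0.001,0.0],"fingers":1}
{"delta_pos":[0.0059,-0.0328,-0.0629],"turn":[0.0,-0.001,0.013],"fingers":1}
{"delta_pos":[0.0106,-0.0653,-0.0629],"turn":[0.0,-0.001,0.027],"fingers":1}
{"delta_pos":[0.0153,-0.0977,-0.0629],"turn":[0.0,-0.001,0.04],"fingers":1}
{"delta_pos":[0.02,-0.1302,-0.0629],"turn":[0.0,-0.001,0.053],"fingers":1}
{"delta_pos":[0.0247,-0.1627,-0.0629],"turn":[0.0,-0.001,0.067],"fingers":1}
{"delta_pos":[0.0294,-0.1951,-0.0629],"turn":[0.0,-0.001,0.08],"fingers":1}
{"delta_pos":[0.0341,-0.2276,-0.0629],"turn":[0.0,-0.001,0.093],"fingers":1}
{"delta_pos":[0.0388,-0.26,-0.0629],"turn":[0.0,-0.001,0.107],"fingers":1}
CALL 1
{"delta_pos":[0.0012,-0.0328,0.0],"turn":[0.0,0.0,0.013],"fingers":1}
{"delta_pos":[0.0024,-0.0655,0.0],"turn":[0.0,0.0,0.027],"fingers":1}
CALL 0
{"delta_pos":[0.0,0.0,0.0155],"turn":[0.0,0.0,0.0],"fingers":1}
{"delta_pos":[0.0,0.0,0.031],"turn":[0.0,0.0,0.0],"fingers":1}
{"delta_pos":[0.0,0.0,0.0465],"turn":[0.0,0.0,0.0],"fingers":1}
{"delta_pos":[0.0,0.0,0.0619],"turn":[0.0,0.0,0.0],"fingers":1}
{"delta_pos":[0.0,0.0,0.0774],"turn":[0.0,0.0,0.0],"fingers":1}
{"delta_pos":[0.0,0.0,0.0929],"turn":[0.0,0.0,0.0],"fingers":1}
```

In the tool's units: -0.26 m / 0.5 = -0.52, 0.025 m / 0.5 = 0.05, 0.107 rad / 3.1416 = 0.0341.

Emit:
{"fn": "move_arm", "kwargs": {
  "plan": [
    {"delta_pos": [0, 0, -0.032], "turn": [0, 0, 0], "fingers": 1},
    {"delta_pos": [0.002, 0, -0.064], "turn": [0, 0, 0], "fingers": 1},
    {"delta_pos": [0.002, 0, -0.094], "turn": [0, 0, 0], "fingers": 1},
    {"delta_pos": [0.002, 0, -0.126], "turn": [0, 0, 0], "fingers": 1},
    {"delta_pos": [0.012, -0.066, -0.126], "turn": [0, 0, 0.0041], "fingers": 1},
    {"delta_pos": [0.022, -0.13, -0.126], "turn": [0, 0, 0.0086], "fingers": 1},
    {"delta_pos": [0.03, -0.196, -0.126], "turn": [0, 0, 0.0127], "fingers": 1},
    {"delta_pos": [0.04, -0.26, -0.126], "turn": [0, 0, 0.0169], "fingers": 1},
    {"delta_pos": [0.05, -0.326, -0.126], "turn": [0, 0, 0.0213], "fingers": 1},
    {"delta_pos": [0.058, -0.39, -0.126], "turn": [0, 0, 0.0255], "fingers": 1},
    {"delta_pos": [0.068, -0.456, -0.126], "turn": [0, 0, 0.0296], "fingers": 1},
    {"delta_pos": [0.078, -0.52, -0.126], "turn": [0, 0, 0.0341], "fingers": 1}
  ]
}}

```text
clock: 28.02
position: [0.569, -0.2276, 0.1256]
ee_rot: [0.089, 0.996, -0.0, -0.001]
ft_force: [-0.5, 0.5, -1.2]
grip_width: 0.683
grasp_force: 54.6
```

In the tool's units: -0.0655 m / 0.5 = -0.131, 0.001 m / 0.5 = 0.002, 0.027 rad / 3.1416 = 0.0086.

Emit:
{"fn": "move_arm", "kwargs": {
  "plan": [
    {"delta_pos": [0.002, -0.066, 0], "turn": [0, 0, 0.0041], "fingers": 1},
    {"delta_pos": [0.004, -0.131, 0], "turn": [0, 0, 0.0086], "fingers": 1},
    {"delta_pos": [0.004, -0.131, 0.04], "turn": [0, 0, 0.0086], "fingers": 1},
    {"delta_pos": [0.004, -0.131, 0.08], "turn": [0, 0, 0.0086], "fingers": 1},
    {"delta_pos": [0.004, -0.131, 0.08], "turn": [0, 0, 0.0086], "fingers": 1},
    {"delta_pos": [0.004, -0.131, 0.08], "turn": [0, 0, 0.0086], "fingers": 1}
  ]
}}

```text
clock: 28.78
position: [0.5562, -0.2896, 0.0851]
ee_rot: [0.101, 0.995, 0.0, -0.001]
ft_force: [0.2, 0.3, -1.1]
grip_width: 0.679
grasp_force: 54.6
```

```bash
cat >> h.py <<'E'
def edges(W,box,zp,zb):
    """near (small-x) edges of held panel and of board, side edges; along panel axis"""
    rect(W,T,zp-.006,zp+.006,box,'held'); rect(W,T,zb-.006,zb+.006,box,'below')
E
python3 - <<'E'
from h import *
o=st(); w=camera('wrist'); save(w,'w5.png'); W=pts(w,o); zt=o['position'][2]-.012+.015
edges(W,(.4,.75,-.4,-.18),zt,.010)
E
```

```text
t 28.77 pos [ 556.2 -289.6   85.1] psi 168.41 F [ 0.2  0.3 -1.1] w 0.679 g 54.6
held c 543.0 -286.9 size 125.0 x 71.7 ang -11.61 z 88.1 n 34098 bbox [178  91 161 257]
below c 519.6 -284.4 size 136.2 x 120.8 ang -11.57 z 11.2 n 14803 bbox [158  42 197 204]
```

View pics/w5.png

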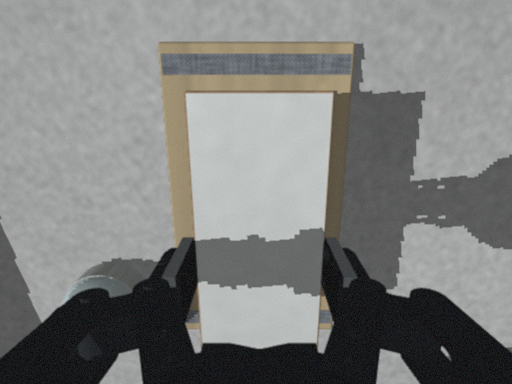

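Wrist view: held panel (186–334 px) centred and square over the done board (160–355), felt strips outside it. Lower.

In the tool's units: 0.062 m / 0.5 = 0.124, 0.06 m / 0.5 = 0.12.

Emit:
{"fn": "move_arm", "kwargs": {
  "plan": [
    {"delta_pos": [0, -0.001, 0.04], "turn": [0, 0, 0], "fingers": 1},
    {"delta_pos": [0, -0.001, 0.08], "turn": [0, 0, 0], "fingers": 1},
    {"delta_pos": [0, -0.001, 0.11], "turn": [0, 0, 0], "fingers": 1},
    {"delta_pos": [0, -0.001, 0.12], "turn": [0, 0, 0], "fingers": 1},
    {"delta_pos": [0, -0.001, 0.124], "turn": [0, 0, 0], "fingers": 1},
    {"delta_pos": [0, -0.001, 0.124], "turn": [0, 0, 0], "fingers": 1}
  ]
}}

```text
clock: 29.58
position: [0.5559, -0.2911, 0.0232]
ee_rot: [0.102, 0.995, -0.0, -0.001]
ft_force: [1.0, 0.4, -1.5]
grip_width: 0.682
grasp_force: 54.6
```

```bash
python3 - <<'E'
from h import *
o=st();c=camera('side');o=st(); P=pts(c); rect(P,T,.02,.032,(.4,.75,-.4,-.18),'done')
E
```

```text
t 29.57 pos [ 555.9 -291.1   23.2] psi 168.33 F [ 1.   0.4 -1.5] w 0.682 g 54.6
t 29.62 pos [ 555.9 -291.1   23.2] psi 168.33 F [-0.8  0.2  1.3] w 0.684 g 54.8
done c 521.3 -282.8 size 85.4 x 75.9 ang -0.90 z 24.5 n 337 bbox [275 148  33  18]
```

```bash
python3 - <<'E'
from h import *
plan([(.556,-.2905,.0225,168.35,0,4),(.556,-.2905,.10,168.35,0,4),(.56,-.19,.17,170,0,4),(.549,.269,.17,168.5,0,11),(.549,.269,.17,168.5,0,1)],(.556,-.2911,.0232,168.35))
E
```

```text
CALL 0
{"delta_pos":[0.0,0.0001,0.0002],"turn":[0.0,0.0,0.0],"fingers":0}
{"delta_pos":[0.0001,0.0003,0.0003],"turn":[0.0,0.0,0.0],"fingers":0}
{"delta_pos":[0.0001,0.0004,0.0005],"turn":[0.0,0.0,0.0],"fingers":0}
{"delta_pos":[0.0001,0.0006,0.0007],"turn":[0.0,0.0,0.0],"fingers":0}
{"delta_pos":[0.0001,0.0006,-0.0187],"turn":[0.0,0.0,0.0],"fingers":0}
{"delta_pos":[0.0001,0.0006,-0.0381],"turn":[0.0,0.0,0.0],"fingers":0}
{"delta_pos":[0.0001,0.0006,-0.0574],"turn":[0.0,0.0,0.0],"fingers":0}
{"delta_pos":[0.0001,0.0006,-0.0768],"turn":[0.0,0.0,0.0],"fingers":0}
{"delta_pos":[0.0042,0.0254,-0.0943],"turn":[0.0,0.0,-0.007],"fingers":0}
{"delta_pos":[0.0083,0.0502,-0.1118],"turn":[0.0,0.0,-0.014],"fingers":0}
{"delta_pos":[0.0124,0.075,-0.1293],"turn":[0.0,0.0,-0.022],"fingers":0}
{"delta_pos":[0.0165,0.0998,-0.1468],"turn":[0.0,0.0,-0.029],"fingers":0}
CALL 1
{"delta_pos":[0.0082,0.0409,0.0],"turn":[0.0,0.0,0.002],"fingers":0}
{"delta_pos":[0.0165,0.0818,0.0],"turn":[0.0,0.0,0.005],"fingers":0}
{"delta_pos":[0.0247,0.1228,0.0],"turn":[0.0,0.0,0.007],"fingers":0}
{"delta_pos":[0.0329,0.1637,0.0],"turn":[0.0,0.0,0.01],"fingers":0}
{"delta_pos":[0.0412,0.2046,0.0],"turn":[0.0,0.0,0.012],"fingers":0}
{"delta_pos":[0.0494,0.2455,0.0],"turn":[0.0,0.0,0.014],"fingers":0}
{"delta_pos":[0.0576,0.2864,0.0],"turn":[0.0,0.0,0.017],"fingers":0}
{"delta_pos":[0.0658,0.3274,0.0],"turn":[0.0,0.0,0.019],"fingers":0}
{"delta_pos":[0.0741,0.3683,0.0],"turn":[0.0,0.0,0.021],"fingers":0}
{"delta_pos":[0.0823,0.4092,0.0],"turn":[0.0,0.0,0.024],"fingers":0}
{"delta_pos":[0.0905,0.4501,0.0],"turn":[0.0,0.0,0.026],"fingers":0}
{"delta_pos":[0.0905,0.4501,0.0],"turn":[0.0,0.0,0.026],"fingers":0}
```

In the tool's units: -0.147 m / 0.5 = -0.294, -0.019 m / 0.5 = -0.038, -0.014 rad / 3.1416 = -0.0045.

Emit:
{"fn": "move_arm", "kwargs": {
  "plan": [
    {"delta_pos": [0, 0, 0.0012], "turn": [0, 0, 0], "fingers": 1},
    {"delta_pos": [0, 0, 0.0016], "turn": [0, 0, 0], "fingers": 0.2},
    {"delta_pos": [0, 0, 0.001], "turn": [0, 0, 0], "fingers": 0},
    {"delta_pos": [0, 0, 0], "turn": [0, 0, 0], "fingers": 0},
    {"delta_pos": [0, 0, -0.038], "turn": [0, 0, 0], "fingers": 0},
    {"delta_pos": [0, 0, -0.076], "turn": [0, 0, 0], "fingers": 0},
    {"delta_pos": [0, 0, -0.114], "turn": [0, 0, 0], "fingers": 0},
    {"delta_pos": [0, 0, -0.154], "turn": [0, 0, 0], "fingers": 0},
    {"delta_pos": [0.008, 0.05, -0.188], "turn": [0, 0, -0.0022], "fingers": 0},
    {"delta_pos": [0.016, 0.1, -0.224], "turn": [0, 0, -0.0045], "fingers": 0},
    {"delta_pos": [0.024, 0.15, -0.258], "turn": [0, 0, -0.007], "fingers": 0},
    {"delta_pos": [0.033, 0.2, -0.294], "turn": [0, 0, -0.0092], "fingers": 0}
  ]
}}

```text
clock: 31.12
position: [0.5599, -0.1874, 0.171]
ee_rot: [0.086, 0.996, -0.0, -0.001]
ft_force: [0.6, -0.1, 1.2]
grip_width: 0.996
grasp_force: 0.0
```

In the tool's units: 0.45 m / 0.5 = 0.9, 0.409 m / 0.5 = 0.818, 0.026 rad / 3.1416 = 0.0083.

Emit:
{"fn": "move_arm", "kwargs": {
  "plan": [
    {"delta_pos": [0.016, 0.082, 0], "turn": [0, 0, 0.0006], "fingers": 0},
    {"delta_pos": [0.033, 0.164, 0], "turn": [0, 0, 0.0016], "fingers": 0},
    {"delta_pos": [0.05, 0.246, 0], "turn": [0, 0, 0.0022], "fingers": 0},
    {"delta_pos": [0.066, 0.328, 0], "turn": [0, 0, 0.0032], "fingers": 0},
    {"delta_pos": [0.082, 0.41, 0], "turn": [0, 0, 0.0038], "fingers": 0},
    {"delta_pos": [0.098, 0.491, 0], "turn": [0, 0, 0.0045], "fingers": 0},
    {"delta_pos": [0.1152, 0.572, 0], "turn": [0, 0, 0.0054], "fingers": 0},
    {"delta_pos": [0.132, 0.654, 0], "turn": [0, 0, 0.006], "fingers": 0},
    {"delta_pos": [0.148, 0.736, 0], "turn": [0, 0, 0.0067], "fingers": 0},
    {"delta_pos": [0.164, 0.818, 0], "turn": [0, 0, 0.0076], "fingers": 0},
    {"delta_pos": [0.181, 0.9, 0], "turn": [0, 0, 0.0083], "fingers": 0},
    {"delta_pos": [0.181, 0.9, 0], "turn": [0, 0, 0.0083], "fingers": 0}
  ]
}}

```text
clock: 32.62
position: [0.5465, 0.2742, 0.1706]
ee_rot: [0.097, 0.995, 0.001, -0.001]
ft_force: [-0.4, -0.3, -0.3]
grip_width: 1.002
grasp_force: 0.0
```

Emit:
{"fn": "move_arm", "kwargs": {
  "plan": [
    {"delta_pos": [0, 0, 0], "turn": [0, 0, 0], "fingers": 0},
    {"delta_pos": [0, 0, 0], "turn": [0, 0, 0], "fingers": 0}
  ]
}}

```text
clock: 32.88
position: [0.5493, 0.268, 0.1699]
ee_rot: [0.101, 0.995, -0.0, -0.001]
ft_force: [-0.3, 0.2, -0.2]
grip_width: 1.002
grasp_force: 0.0
```

```bash
python3 - <<'E'
from h import *
o=st(); w=camera('wrist'); W=pts(w,o); rect(W,T,.033,.047,(.4,.75,.12,.4),'panel'); rect(W,T,.005,.047,(.4,.75,.12,.4),'board')
c=camera('side'); P=pts(c); rect(P,T,.02,.032,(.4,.75,-.4,-.18),'done'); c=camera('top'); P=pts(c); rect(P,T,.02,.032,(.4,.75,-.4,-.18),'doneT'); rect(P,T,.035,.07,(.3,.53,-.1,.1),'handle')
E
```

```text
t 32.88 pos [549.3 268.  169.9] psi 168.41 F [-0.3  0.2 -0.2] w 1.002 g 0.0
panel c 548.6 268.6 size 150.4 x 60.2 ang -12.02 z 41.2 n 11631 bbox [223  92  75 169]
board c 547.2 268.5 size 209.3 x 120.4 ang -11.21 z 12.1 n 26990 bbox [190  55 138 215]
done c 555.1 -287.6 size 149.3 x 62.6 ang -11.66 z 24.3 n 542 bbox [257 146  51  20]
doneT c 555.2 -290.3 size 148.3 x 59.0 ang -11.82 z 23.9 n 1458 bbox [326 174  33  64]
handle c 456.3 -10.0 size 62.4 x 24.4 ang 2.59 z 58.2 n 305 bbox [219 236  13  28]
```

In the tool's units: 0.133 m / 0.5 = 0.266, 0.0007 m / 0.5 = 0.0014, 0.007 rad / 3.1416 = 0.0022.

Emit:
{"fn": "move_arm", "kwargs": {
  "plan": [
    {"delta_pos": [0.0012, 0.0014, 0.06], "turn": [0, 0, 0.0022], "fingers": 0},
    {"delta_pos": [0.0012, 0.0014, 0.12], "turn": [0, 0, 0.0022], "fingers": 0},
    {"delta_pos": [0.0012, 0.0014, 0.18], "turn": [0, 0, 0.0022], "fingers": 0},
    {"delta_pos": [0.0012, 0.0014, 0.23], "turn": [0, 0, 0.0022], "fingers": 0},
    {"delta_pos": [0.0012, 0.0014, 0.266], "turn": [0, 0, 0.0022], "fingers": 0},
    {"delta_pos": [0.0012, 0.0014, 0.266], "turn": [0, 0, 0.0022], "fingers": 0.1},
    {"delta_pos": [0.0012, 0.0014, 0.266], "turn": [0, 0, 0.0022], "fingers": 0.2},
    {"delta_pos": [0.0012, 0.0014, 0.266], "turn": [0, 0, 0.0022], "fingers": 0.25},
    {"delta_pos": [0.0012, 0.0014, 0.266], "turn": [0, 0, 0.0022], "fingers": 1},
    {"delta_pos": [0.0012, 0.0014, 0.266], "turn": [0, 0, 0.0022], "fingers": 1},
    {"delta_pos": [0.0012, 0.0014, 0.266], "turn": [0, 0, 0.0022], "fingers": 1},
    {"delta_pos": [0.0012, 0.0014, 0.266], "turn": [0, 0, 0.0022], "fingers": 1}
  ],
  "force": 50
}}

```text
clock: 34.52
position: [0.5489, 0.2701, 0.0382]
ee_rot: [0.104, 0.995, 0.0, -0.0]
ft_force: [-0.6, -0.4, 5.8]
grip_width: 0.679
grasp_force: 53.3
```

```bash
python3 - <<'E'
from h import *
o=st();c=camera('side');o=st()
E
```

```text
t 34.52 pos [548.9 270.1  38.2] psi 168.09 F [-0.6 -0.4  5.8] w 0.679 g 53.3
t 34.58 pos [548.9 270.1  38.2] psi 168.09 F [-0.8 -1.4  6.4] w 0.686 g 53.3
```

In the tool's units: -0.0016 m / 0.5 = -0.0032, -0.001 m / 0.5 = -0.002.

Emit:
{"fn": "move_arm", "kwargs": {
  "plan": [
    {"delta_pos": [0, 0, -0.002], "turn": [0, 0, 0], "fingers": 1},
    {"delta_pos": [0, 0, -0.0032], "turn": [0, 0, 0], "fingers": 1},
    {"delta_pos": [0, 0, -0.0032], "turn": [0, 0, 0], "fingers": 1}
  ]
}}

```text
clock: 34.95
position: [0.5482, 0.2698, 0.0383]
ee_rot: [0.104, 0.995, -0.0, -0.001]
ft_force: [-0.1, -0.8, -1.2]
grip_width: 0.685
grasp_force: 53.6
```

In the tool's units: -0.08 m / 0.5 = -0.16, -0.076 m / 0.5 = -0.152.

Emit:
{"fn": "move_arm", "kwargs": {
  "plan": [
    {"delta_pos": [0, -0.012, 0], "turn": [0, 0, 0], "fingers": 1},
    {"delta_pos": [0, -0.026, 0], "turn": [0, 0, 0], "fingers": 1},
    {"delta_pos": [0, -0.04, 0], "turn": [0, 0, 0], "fingers": 1},
    {"delta_pos": [0, -0.054, 0], "turn": [0, 0, 0], "fingers": 1},
    {"delta_pos": [0, -0.068, 0], "turn": [0, 0, 0], "fingers": 1},
    {"delta_pos": [0, -0.082, 0], "turn": [0, 0, 0], "fingers": 1},
    {"delta_pos": [0, -0.096, 0], "turn": [0, 0, 0], "fingers": 1},
    {"delta_pos": [0, -0.11, 0], "turn": [0, 0, 0], "fingers": 1},
    {"delta_pos": [0, -0.124, 0], "turn": [0, 0, 0], "fingers": 1},
    {"delta_pos": [0, -0.138, 0], "turn": [0, 0, 0], "fingers": 1},
    {"delta_pos": [0, -0.152, 0], "turn": [0, 0, 0], "fingers": 1},
    {"delta_pos": [0, -0.16, 0], "turn": [0, 0, 0], "fingers": 1}
  ]
}}

```text
clock: 36.45
position: [0.5318, 0.191, 0.0384]
ee_rot: [0.104, 0.995, -0.0, -0.001]
ft_force: [-0.3, -0.1, -1.0]
grip_width: 0.684
grasp_force: 53.6
```

```bash
python3 - <<'E'
from h import *
o=st();c=camera('side');P=pts(c);o=st(); rect(P,T,.018,.031,(.4,.75,.18,.4),'pile')
w=camera('wrist');W=pts(w,o);rect(W,T,.033,.047,(.4,.75,.1,.4),'held')
plan([(.54,.18,.10,169,1,4),(.6253,.0297,.10,176.0,1,7)])
E
```

```text
t 36.45 pos [531.8 191.   38.4] psi 168.07 F [-0.3 -0.1 -1. ] w 0.684 g 53.6
t 36.50 pos [531.8 190.6  38.4] psi 168.05 F [ 0.7 -0.8 -1.6] w 0.688 g 53.6
pile c 545.3 272.9 size 151.0 x 62.0 ang -9.75 z 24.3 n 2374 bbox [165 280  85  56]
held c 518.9 193.3 size 124.2 x 71.8 ang -11.96 z 41.3 n 33810 bbox [178  93 161 255]
CALL 0
{"delta_pos":[-0.0025,-0.0023,-0.0154],"turn":[0.0,0.0,-0.004],"fingers":1}
{"delta_pos":[-0.0051,-0.0046,-0.0308],"turn":[0.0,-0.001,-0.008],"fingers":1}
{"delta_pos":[-0.0076,-0.0069,-0.0462],"turn":[-0.001,-0.001,-0.012],"fingers":1}
{"delta_pos":[-0.0102,-0.0092,-0.0616],"turn":[-0.001,-0.002,-0.016],"fingers":1}
{"delta_pos":[-0.0265,-0.0277,-0.0616],"turn":[-0.001,-0.002,-0.034],"fingers":1}
{"delta_pos":[-0.0429,-0.0461,-0.0616],"turn":[-0.001,-0.002,-0.051],"fingers":1}
{"delta_pos":[-0.0593,-0.0646,-0.0616],"turn":[-0.001,-0.002,-0.069],"fingers":1}
{"delta_pos":[-0.0756,-0.0831,-0.0616],"turn":[-0.001,-0.002,-0.086],"fingers":1}
{"delta_pos":[-0.092,-0.1016,-0.0617],"turn":[-0.001,-0.002,-0.104],"fingers":1}
{"delta_pos":[-0.1083,-0.1201,-0.0617],"turn":[-0.001,-0.002,-0.121],"fingers":1}
{"delta_pos":[-0.1247,-0.1386,-0.0617],"turn":[-0.001,-0.002,-0.138],"fingers":1}
```

In the tool's units: -0.1386 m / 0.5 = -0.2772, -0.1247 m / 0.5 = -0.2494, -0.138 rad / 3.1416 = -0.0439.

Emit:
{"fn": "move_arm", "kwargs": {
  "plan": [
    {"delta_pos": [-0.005, -0.004, -0.03], "turn": [0, 0, -0.0013], "fingers": 1},
    {"delta_pos": [-0.01, -0.01, -0.062], "turn": [0, 0, -0.0025], "fingers": 1},
    {"delta_pos": [-0.0152, -0.014, -0.092], "turn": [0, 0, -0.0038], "fingers": 1},
    {"delta_pos": [-0.02, -0.018, -0.124], "turn": [-0.0003, -0.0003, -0.0051], "fingers": 1},
    {"delta_pos": [-0.053, -0.056, -0.124], "turn": [-0.0003, -0.0003, -0.0108], "fingers": 1},
    {"delta_pos": [-0.086, -0.092, -0.124], "turn": [-0.0003, -0.0003, -0.0162], "fingers": 1},
    {"delta_pos": [-0.118, -0.13, -0.124], "turn": [-0.0003, -0.0003, -0.022], "fingers": 1},
    {"delta_pos": [-0.1512, -0.166, -0.124], "turn": [-0.0003, -0.0006, -0.0274], "fingers": 1},
    {"delta_pos": [-0.184, -0.204, -0.124], "turn": [-0.0003, -0.0006, -0.0331], "fingers": 1},
    {"delta_pos": [-0.216, -0.24, -0.124], "turn": [-0.0003, -0.0006, -0.0385], "fingers": 1},
    {"delta_pos": [-0.2494, -0.2772, -0.124], "turn": [-0.0003, -0.0006, -0.0439], "fingers": 1},
    {"delta_pos": [-0.2494, -0.2772, -0.124], "turn": [-0.0003, -0.0006, -0.0439], "fingers": 1}
  ]
}}

```text
clock: 38.05
position: [0.6262, 0.0277, 0.1006]
ee_rot: [0.037, 0.999, 0.0, 0.0]
ft_force: [-0.5, -0.0, -1.5]
grip_width: 0.686
grasp_force: 53.9
```

Emit:
{"fn": "move_arm", "kwargs": {
  "plan": [
    {"delta_pos": [0, 0, 0.02], "turn": [0, 0, 0], "fingers": 1},
    {"delta_pos": [0, 0, 0.04], "turn": [0, 0, 0], "fingers": 1},
    {"delta_pos": [0, 0, 0.056], "turn": [0, 0, 0], "fingers": 1},
    {"delta_pos": [0, 0, 0.062], "turn": [0, 0, 0], "fingers": 1},
    {"delta_pos": [0, 0, 0.062], "turn": [0, 0, 0], "fingers": 1},
    {"delta_pos": [0, 0, 0.062], "turn": [0, 0, 0], "fingers": 1}
  ]
}}

```text
clock: 38.8
position: [0.6256, 0.0304, 0.0696]
ee_rot: [0.035, 0.999, 0.0, 0.0]
ft_force: [-0.1, 1.1, -1.0]
grip_width: 0.681
grasp_force: 53.9
```

```bash
python3 - <<'E'
from h import *
o=st(); w=camera('wrist'); W=pts(w,o)
rect(W,T,.065,.078,(.5,.75,-.05,.09),'held'); rect(W,T,.043,.06,(.4,.75,-.05,.12),'plate')
rect(W,T,.065,.078,(.5,.585,-.05,.09),'heldnear'); rect(W,T,.043,.06,(.4,.585,-.05,.12),'platenear')
E
```

```text
t 38.80 pos [625.6  30.4  69.6] psi 176.00 F [-0.1  1.1 -1. ] w 0.681 g 53.9
held c 612.6 31.1 size 124.5 x 71.8 ang -4.02 z 72.5 n 33811 bbox [178  93 161 255]
plate c 580.7 31.8 size 93.4 x 86.6 ang -4.11 z 51.1 n 12047 bbox [160  55 192 191]
heldnear c 568.6 34.2 size 60.2 x 36.4 ang 86.14 z 72.4 n 12310 bbox [184  93 150  90]
platenear c 560.9 33.3 size 86.7 x 53.6 ang 86.15 z 51.1 n 9758 bbox [160  55 192 118]
```

```bash
python3 - <<'E'
from h import *
plan([(.6256,.0292,.15,176,0,4),(.458,-.010,.125,183,0,6),(.458,-.010,.125,183,0,2)],(.6256,.0292,.063,176))
E
```

```text
CALL 0
{"delta_pos":[0.0,0.0,-0.0217],"turn":[0.0,0.0,0.0],"fingers":0}
{"delta_pos":[0.0,0.0,-0.0435],"turn":[0.0,0.0,0.0],"fingers":0}
{"delta_pos":[0.0,0.0,-0.0653],"turn":[0.0,0.0,0.0],"fingers":0}
{"delta_pos":[0.0,0.0,-0.087],"turn":[0.0,0.0,0.0],"fingers":0}
{"delta_pos":[0.0274,-0.0085,-0.0828],"turn":[0.0,0.0,-0.02],"fingers":0}
{"delta_pos":[0.0548,-0.0169,-0.0787],"turn":[0.0,0.0,-0.041],"fingers":0}
{"delta_pos":[0.0822,-0.0254,-0.0745],"turn":[0.0,0.0,-0.061],"fingers":0}
{"delta_pos":[0.1096,-0.0339,-0.0703],"turn":[0.0,0.0,-0.081],"fingers":0}
{"delta_pos":[0.137,-0.0423,-0.0662],"turn":[0.0,0.0,-0.102],"fingers":0}
{"delta_pos":[0.1645,-0.0508,-0.062],"turn":[0.0,0.0,-0.122],"fingers":0}
{"delta_pos":[0.1645,-0.0508,-0.062],"turn":[0.0,0.0,-0.122],"fingers":0}
{"delta_pos":[0.1645,-0.0508,-0.062],"turn":[0.0,0.0,-0.122],"fingers":0}
```

In the tool's units: 0.0067 m / 0.5 = 0.0134, 0.0065 m / 0.5 = 0.013.

Emit:
{"fn": "move_arm", "kwargs": {
  "plan": [
    {"delta_pos": [0, -0.0024, 0.002], "turn": [0, 0, 0], "fingers": 1},
    {"delta_pos": [0, -0.0024, 0.006], "turn": [0, 0, 0], "fingers": 1},
    {"delta_pos": [0, -0.0024, 0.009], "turn": [0, 0, 0], "fingers": 1},
    {"delta_pos": [0, -0.0024, 0.012], "turn": [0, 0, 0], "fingers": 1},
    {"delta_pos": [0, -0.0024, 0.013], "turn": [0, 0, 0], "fingers": 1},
    {"delta_pos": [0, -0.0024, 0.0134], "turn": [0, 0, 0], "fingers": 1},
    {"delta_pos": [0, -0.0024, 0.0134], "turn": [0, 0, 0], "fingers": 1}
  ]
}}

```text
clock: 39.72
position: [0.6253, 0.0291, 0.0627]
ee_rot: [0.035, 0.999, 0.0, 0.0]
ft_force: [-1.7, -0.2, 1.9]
grip_width: 0.683
grasp_force: 54.2
```

Contact (F 1.9). Release and go over the block.

In the tool's units: 0.1645 m / 0.5 = 0.329, 0.13 m / 0.5 = 0.26, -0.122 rad / 3.1416 = -0.0388.

Emit:
{"fn": "move_arm", "kwargs": {
  "plan": [
    {"delta_pos": [0, 0, 0], "turn": [0, 0, 0], "fingers": 0},
    {"delta_pos": [0, 0, 0], "turn": [0, 0, 0], "fingers": 0},
    {"delta_pos": [0, 0, 0], "turn": [0, 0, 0], "fingers": 0},
    {"delta_pos": [0, 0, -0.03], "turn": [0, 0, 0], "fingers": 0},
    {"delta_pos": [0, 0, -0.09], "turn": [0, 0, 0], "fingers": 0},
    {"delta_pos": [0, 0, -0.17], "turn": [0, 0, 0], "fingers": 0},
    {"delta_pos": [0.06, -0.018, -0.17], "turn": [0, 0, -0.0064], "fingers": 0},
    {"delta_pos": [0.12, -0.036, -0.16], "turn": [0, 0, -0.0143], "fingers": 0},
    {"delta_pos": [0.19, -0.058, -0.15], "turn": [0, 0, -0.0223], "fingers": 0},
    {"delta_pos": [0.26, -0.08, -0.136], "turn": [0, 0, -0.0318], "fingers": 0},
    {"delta_pos": [0.329, -0.1016, -0.124], "turn": [0, 0, -0.0388], "fingers": 0},
    {"delta_pos": [0.329, -0.1016, -0.124], "turn": [0, 0, -0.0388], "fingers": 0}
  ]
}}

```text
clock: 41.22
position: [0.4558, -0.0112, 0.1247]
ee_rot: [-0.026, 1.0, -0.001, -0.0]
ft_force: [-0.0, -0.1, 1.0]
grip_width: 1.0
grasp_force: 0.0
```

Emit:
{"fn": "move_arm", "kwargs": {
  "plan": [
    {"delta_pos": [0, 0, 0], "turn": [0, 0, 0], "fingers": 0},
    {"delta_pos": [0, 0, 0], "turn": [0, 0, 0], "fingers": 0}
  ]
}}

```text
clock: 41.48
position: [0.4586, -0.0096, 0.1251]
ee_rot: [-0.026, 1.0, 0.001, 0.001]
ft_force: [0.4, 0.1, 0.8]
grip_width: 1.001
grasp_force: 0.0
```

```bash
cat >> h.py <<'E'
def blk():
    o=st(); w=camera('wrist'); W=pts(w,o)
    a=rect(W,T,.035,.075,(.33,.525,-.1,.1),'handle'); rect(W,T,.014,.075,(.33,.525,-.1,.1),' block')
    P=pts(camera('side')); rect(P,T,.059,.073,(.5,.75,-.05,.1),'side bedpanel'); rect(P,T,.018,.031,(.4,.75,.18,.4),'pile')
    plan([(a[0],a[1],.07,np.degrees(a[2])+180,0,1),(a[0],a[1],.0385,np.degrees(a[2])+180,0,1)])
E
python3 -c "
from h import *
blk()"
```

```text
t 41.48 pos [458.6  -9.6 125.1] psi 183.02 F [0.4 0.1 0.8] w 1.001 g 0.0
handle c 455.7 -10.4 size 64.8 x 24.0 ang 3.12 z 60.7 n 3356 bbox [240 152  37  98]
 block c 456.2 -10.2 size 69.7 x 52.1 ang 3.43 z 56.5 n 6254 bbox [224 145  68 105]
side bedpanel c 624.6 30.5 size 150.7 x 63.5 ang -3.59 z 64.6 n 1119 bbox [183 190  69  29]
pile c 545.8 272.7 size 152.5 x 62.0 ang -10.17 z 24.3 n 2376 bbox [165 280  84  56]
CALL 0
{"delta_pos":[0.0027,-0.0007,0.0548],"turn":[0.001,0.001,-0.002],"fingers":0}
{"delta_pos":[0.0027,-0.0007,0.0863],"turn":[0.001,0.001,-0.002],"fingers":0}
```

In the tool's units: 0.0863 m / 0.5 = 0.1726, 0.0025 m / 0.5 = 0.005, -0.005 rad / 3.1416 = -0.0016.

Emit:
{"fn": "move_arm", "kwargs": {
  "plan": [
    {"delta_pos": [0.005, -0.001, 0.05], "turn": [0, 0, -0.0016], "fingers": 0},
    {"delta_pos": [0.005, -0.001, 0.1], "turn": [0, 0, -0.0016], "fingers": 0},
    {"delta_pos": [0.005, -0.001, 0.144], "turn": [0, 0, -0.0016], "fingers": 0},
    {"delta_pos": [0.005, -0.001, 0.1726], "turn": [0, 0, -0.0016], "fingers": 0},
    {"delta_pos": [0.005, -0.001, 0.1726], "turn": [0, 0, -0.0016], "fingers": 0.4},
    {"delta_pos": [0.005, -0.001, 0.1726], "turn": [0, 0, -0.0016], "fingers": 0.6},
    {"delta_pos": [0.005, -0.001, 0.1726], "turn": [0, 0, -0.0016], "fingers": 1},
    {"delta_pos": [0.005, -0.001, 0.1726], "turn": [0, 0, -0.0016], "fingers": 1},
    {"delta_pos": [0.005, -0.001, 0.1726], "turn": [0, 0, -0.0016], "fingers": 1},
    {"delta_pos": [0.005, -0.001, 0.1726], "turn": [0, 0, -0.0016], "fingers": 1},
    {"delta_pos": [0.005, -0.001, 0.1726], "turn": [0, 0, -0.0016], "fingers": 1}
  ],
  "force": 80
}}

```text
clock: 42.95
position: [0.4558, -0.0109, 0.039]
ee_rot: [-0.028, 1.0, -0.0, 0.001]
ft_force: [-0.5, 0.1, 6.7]
grip_width: 0.269
grasp_force: 78.9
```

```bash
python3 - <<'E'
from h import *
o=st(); 
a=np.deg2rad(-4.0); u=np.array([np.cos(a),np.sin(a)]); b=np.array([.6248,.0297]); s=b-.0425*u
plan([(.4562,-.0105,.105,183.4,1,3),(*s,.115,176,1,6)])
E
```

```text
t 42.95 pos [455.8 -10.9  39. ] psi 183.27 F [-0.5  0.1  6.7] w 0.269 g 78.9
CALL 0
{"delta_pos":[-0.0002,0.0001,-0.022],"turn":[0.0,0.001,-0.001],"fingers":1}
{"delta_pos":[-0.0003,0.0003,-0.044],"turn":[0.0,0.001,-0.002],"fingers":1}
{"delta_pos":[-0.0005,0.0004,-0.066],"turn":[0.0,0.002,-0.002],"fingers":1}
{"delta_pos":[-0.0219,0.0064,-0.0676],"turn":[0.0,0.002,0.019],"fingers":1}
{"delta_pos":[-0.0433,0.0124,-0.0692],"turn":[0.0,0.002,0.041],"fingers":1}
{"delta_pos":[-0.0647,0.0183,-0.0709],"turn":[0.0,0.002,0.062],"fingers":1}
{"delta_pos":[-0.0861,0.0243,-0.0725],"turn":[0.0,0.002,0.084],"fingers":1}
{"delta_pos":[-0.1075,0.0303,-0.0741],"turn":[0.0,0.002,0.105],"fingers":1}
{"delta_pos":[-0.129,0.0363,-0.0758],"turn":[0.0,0.002,0.127],"fingers":1}
```

In the tool's units: -0.129 m / 0.5 = -0.258, -0.1075 m / 0.5 = -0.215, 0.127 rad / 3.1416 = 0.0404.

Emit:
{"fn": "move_arm", "kwargs": {
  "plan": [
    {"delta_pos": [0, 0, -0.044], "turn": [0, 0, 0], "fingers": 1},
    {"delta_pos": [0, 0, -0.088], "turn": [0, 0.0003, 0], "fingers": 1},
    {"delta_pos": [0, 0, -0.132], "turn": [0, 0.0003, 0], "fingers": 1},
    {"delta_pos": [-0.044, 0.012, -0.136], "turn": [0, 0.0003, 0.006], "fingers": 1},
    {"delta_pos": [-0.086, 0.0248, -0.138], "turn": [0, 0.0003, 0.0131], "fingers": 1},
    {"delta_pos": [-0.13, 0.036, -0.142], "turn": [0, 0.0003, 0.0197], "fingers": 1},
    {"delta_pos": [-0.172, 0.048, -0.145], "turn": [0, 0.0003, 0.0267], "fingers": 1},
    {"delta_pos": [-0.215, 0.06, -0.148], "turn": [0, 0.0003, 0.0334], "fingers": 1},
    {"delta_pos": [-0.258, 0.0726, -0.152], "turn": [0, 0.0003, 0.0404], "fingers": 1},
    {"delta_pos": [-0.258, 0.0726, -0.152], "turn": [0, 0.0003, 0.0404], "fingers": 1},
    {"delta_pos": [-0.258, 0.0726, -0.152], "turn": [0, 0.0003, 0.0404], "fingers": 1}
  ]
}}

```text
clock: 44.32
position: [0.5812, 0.0326, 0.114]
ee_rot: [0.035, 0.999, 0.0, -0.001]
ft_force: [0.1, 0.3, -2.0]
grip_width: 0.268
grasp_force: 78.8
```

In the tool's units: 0.0205 m / 0.5 = 0.041, 0.019 m / 0.5 = 0.038.

Emit:
{"fn": "move_arm", "kwargs": {
  "plan": [
    {"delta_pos": [0, 0, 0.01], "turn": [0, 0, 0], "fingers": 1},
    {"delta_pos": [0, 0, 0.02], "turn": [0, 0, 0], "fingers": 1},
    {"delta_pos": [0, 0, 0.028], "turn": [0, 0, 0], "fingers": 1},
    {"delta_pos": [0, 0, 0.034], "turn": [0, 0, 0], "fingers": 1},
    {"delta_pos": [0, 0, 0.038], "turn": [0, 0, 0], "fingers": 1},
    {"delta_pos": [0, 0, 0.041], "turn": [0, 0, 0], "fingers": 1},
    {"delta_pos": [0, 0, 0.041], "turn": [0, 0, 0], "fingers": 1}
  ]
}}

```text
clock: 45.2
position: [0.5818, 0.0327, 0.0941]
ee_rot: [0.035, 0.999, 0.0, -0.001]
ft_force: [-4.8, -1.9, 6.8]
grip_width: 0.267
grasp_force: 79.7
```

```bash
python3 - <<'E'
from h import *
for i in range(3): o=st(); c=camera('side')
P=pts(c); rect(P,T,.05,.068,(.5,.75,-.01,.1),'panel'); rect(P,T,.09,.108,(.5,.75,-.01,.06),'blocktop')
E
```

```text
t 45.20 pos [581.8  32.7  94.1] psi 175.99 F [-4.8 -1.9  6.8] w 0.267 g 79.7
t 45.25 pos [581.8  32.7  94.1] psi 175.99 F [-4.2 -2.1  6.6] w 0.266 g 79.7
t 45.30 pos [581.8  32.7  94.2] psi 175.99 F [-5.7 -0.7  6.7] w 0.271 g 79.7
panel c 633.4 31.5 size 172.6 x 64.8 ang -5.63 z 57.5 n 789 bbox [178 191  67  31]
blocktop c 564.2 47.4 size 47.1 x 15.0 ang 38.60 z 98.1 n 116 bbox [227 196  21   8]
```

Emit:
{"fn": "move_arm", "kwargs": {
  "plan": [
    {"delta_pos": [-0.004, 0, -0.0002], "turn": [0, 0, 0], "fingers": 1},
    {"delta_pos": [-0.011, 0, -0.0004], "turn": [0, 0, 0], "fingers": 1},
    {"delta_pos": [-0.018, 0, -0.0006], "turn": [0, 0, 0], "fingers": 1},
    {"delta_pos": [-0.0252, 0, -0.0006], "turn": [0, 0, 0], "fingers": 1},
    {"delta_pos": [-0.0324, 0, -0.0006], "turn": [0, 0, 0], "fingers": 1},
    {"delta_pos": [-0.0396, 0, -0.0006], "turn": [0, 0, 0], "fingers": 1},
    {"delta_pos": [-0.0468, 0, -0.0006], "turn": [0, 0, 0], "fingers": 1},
    {"delta_pos": [-0.054, 0, -0.0006], "turn": [0, 0, 0], "fingers": 1},
    {"delta_pos": [-0.0612, 0, -0.0006], "turn": [0, 0, 0], "fingers": 1},
    {"delta_pos": [-0.0684, 0, -0.0006], "turn": [0, 0, 0], "fingers": 1},
    {"delta_pos": [-0.0756, 0, -0.0006], "turn": [0, 0, 0], "fingers": 1},
    {"delta_pos": [-0.0828, 0, -0.0006], "turn": [0, 0, 0], "fingers": 1}
  ]
}}

```text
clock: 46.85
position: [0.6233, 0.0307, 0.0946]
ee_rot: [0.035, 0.999, 0.001, -0.0]
ft_force: [-4.0, 1.2, 6.3]
grip_width: 0.268
grasp_force: 79.8
```

In the tool's units: -0.0432 m / 0.5 = -0.0864, -0.0396 m / 0.5 = -0.0792.

Emit:
{"fn": "move_arm", "kwargs": {
  "plan": [
    {"delta_pos": [-0.0072, 0, 0], "turn": [0, 0, 0], "fingers": 1},
    {"delta_pos": [-0.0144, 0, 0], "turn": [0, 0, 0], "fingers": 1},
    {"delta_pos": [-0.0216, 0, 0], "turn": [0, 0, 0], "fingers": 1},
    {"delta_pos": [-0.0288, 0, 0], "turn": [0, 0, 0], "fingers": 1},
    {"delta_pos": [-0.036, 0, 0], "turn": [0, 0, 0], "fingers": 1},
    {"delta_pos": [-0.0432, 0, 0], "turn": [0, 0, 0], "fingers": 1},
    {"delta_pos": [-0.0504, 0, 0], "turn": [0, 0, 0], "fingers": 1},
    {"delta_pos": [-0.0576, 0, 0], "turn": [0, 0, 0], "fingers": 1},
    {"delta_pos": [-0.0648, 0, 0], "turn": [0, 0, 0], "fingers": 1},
    {"delta_pos": [-0.072, 0, 0], "turn": [0, 0, 0], "fingers": 1},
    {"delta_pos": [-0.0792, 0, 0], "turn": [0, 0, 0], "fingers": 1},
    {"delta_pos": [-0.0864, 0, 0], "turn": [0, 0, 0], "fingers": 1}
  ]
}}

```text
clock: 48.35
position: [0.6664, 0.0277, 0.0946]
ee_rot: [0.035, 0.999, 0.001, -0.0]
ft_force: [-4.8, 0.9, 5.6]
grip_width: 0.271
grasp_force: 79.8
```

In the tool's units: -0.02 m / 0.5 = -0.04, -0.01 m / 0.5 = -0.02.

Emit:
{"fn": "move_arm", "kwargs": {
  "plan": [
    {"delta_pos": [-0.004, 0, 0], "turn": [0, 0, 0], "fingers": 1},
    {"delta_pos": [-0.004, 0, -0.006], "turn": [0, 0, 0], "fingers": 1},
    {"delta_pos": [-0.004, 0, -0.02], "turn": [0, 0, 0], "fingers": 1},
    {"delta_pos": [-0.004, 0, -0.04], "turn": [0, 0, 0], "fingers": 1}
  ]
}}

```text
clock: 48.85
position: [0.668, 0.0265, 0.114]
ee_rot: [0.035, 0.999, 0.0, -0.001]
ft_force: [-0.3, -0.2, -1.6]
grip_width: 0.266
grasp_force: 78.7
```

```bash
python3 - <<'E'
from h import *
st(); camera('side'); o=st(); p=o['position']
plan([(p[0]-.05,p[1]-.012,.142,178,1,4),(.4562,-.010,.142,183.4,1,6),(.4562,-.010,.08,183.4,1,2)])
E
```

```text
t 48.85 pos [668.   26.5 114. ] psi 175.99 F [-0.3 -0.2 -1.6] w 0.266 g 78.7
t 48.90 pos [668.7  26.7 115.8] psi 175.98 F [ 0.1  0.1 -0.6] w 0.273 g 78.7
CALL 0
{"delta_pos":[0.0123,-0.0039,-0.0066],"turn":[0.0,0.0,-0.009],"fingers":1}
{"delta_pos":[0.0245,-0.0077,-0.0131],"turn":[0.0,0.0,-0.018],"fingers":1}
{"delta_pos":[0.0368,-0.0116,-0.0197],"turn":[0.001,0.0,-0.026],"fingers":1}
{"delta_pos":[0.049,-0.0155,-0.0263],"turn":[0.001,0.0,-0.035],"fingers":1}
{"delta_pos":[0.0758,-0.0215,-0.0263],"turn":[0.001,0.0,-0.051],"fingers":1}
{"delta_pos":[0.1025,-0.0275,-0.0263],"turn":[0.001,0.001,-0.067],"fingers":1}
{"delta_pos":[0.1292,-0.0334,-0.0263],"turn":[0.001,0.001,-0.082],"fingers":1}
{"delta_pos":[0.156,-0.0394,-0.0263],"turn":[0.001,0.001,-0.098],"fingers":1}
{"delta_pos":[0.1827,-0.0454,-0.0263],"turn":[0.001,0.001,-0.114],"fingers":1}
{"delta_pos":[0.2094,-0.0514,-0.0264],"turn":[0.001,0.001,-0.129],"fingers":1}
{"delta_pos":[0.2095,-0.0515,0.0046],"turn":[0.001,0.001,-0.129],"fingers":1}
{"delta_pos":[0.2095,-0.0515,0.0356],"turn":[0.001,0.001,-0.129],"fingers":1}
```

In the tool's units: 0.21 m / 0.5 = 0.42, 0.156 m / 0.5 = 0.312, -0.129 rad / 3.1416 = -0.0411.

Emit:
{"fn": "move_arm", "kwargs": {
  "plan": [
    {"delta_pos": [0.01, -0.004, -0.024], "turn": [0, 0, -0.0022], "fingers": 1},
    {"delta_pos": [0.038, -0.012, -0.04], "turn": [0, 0, -0.0045], "fingers": 1},
    {"delta_pos": [0.07, -0.02, -0.048], "turn": [0, 0, -0.0067], "fingers": 1},
    {"delta_pos": [0.11, -0.03, -0.052], "turn": [0, 0, -0.0095], "fingers": 1},
    {"delta_pos": [0.16, -0.042, -0.052], "turn": [0, 0, -0.0143], "fingers": 1},
    {"delta_pos": [0.21, -0.056, -0.052], "turn": [0, 0, -0.0191], "fingers": 1},
    {"delta_pos": [0.26, -0.068, -0.052], "turn": [0, 0, -0.0255], "fingers": 1},
    {"delta_pos": [0.312, -0.08, -0.04], "turn": [0, 0, -0.0318], "fingers": 1},
    {"delta_pos": [0.366, -0.092, 0], "turn": [0, 0, -0.0366], "fingers": 1},
    {"delta_pos": [0.42, -0.103, 0.03], "turn": [0.0003, 0.0003, -0.0411], "fingers": 1},
    {"delta_pos": [0.42, -0.103, 0.07], "turn": [0.0003, 0.0003, -0.0411], "fingers": 1},
    {"delta_pos": [0.42, -0.103, 0.07], "turn": [0.0003, 0.0003, -0.0411], "fingers": 1}
  ]
}}

```text
clock: 50.4
position: [0.4535, -0.0104, 0.0784]
ee_rot: [-0.029, 1.0, -0.001, -0.002]
ft_force: [0.5, 0.0, -1.1]
grip_width: 0.268
grasp_force: 78.7
```

In the tool's units: 0.039 m / 0.5 = 0.078, 0.037 m / 0.5 = 0.074.

Emit:
{"fn": "move_arm", "kwargs": {
  "plan": [
    {"delta_pos": [0, 0, 0.03], "turn": [0, 0, 0], "fingers": 1},
    {"delta_pos": [0, 0, 0.06], "turn": [0, 0, 0], "fingers": 1},
    {"delta_pos": [0, 0, 0.074], "turn": [0, 0, 0], "fingers": 1},
    {"delta_pos": [0, 0, 0.078], "turn": [0, 0, 0], "fingers": 1},
    {"delta_pos": [0, 0, 0.078], "turn": [0, 0, 0], "fingers": 1}
  ]
}}

```text
clock: 51.02
position: [0.4552, -0.0097, 0.0402]
ee_rot: [-0.03, 1.0, 0.0, -0.001]
ft_force: [-0.3, 0.1, -1.9]
grip_width: 0.267
grasp_force: 78.8
```

In the tool's units: -0.171 m / 0.5 = -0.342, -0.126 m / 0.5 = -0.252, 0.128 rad / 3.1416 = 0.0407.

Emit:
{"fn": "move_arm", "kwargs": {
  "plan": [
    {"delta_pos": [0, 0, 0.0016], "turn": [0, 0, 0], "fingers": 1},
    {"delta_pos": [0, 0, 0.0024], "turn": [0, 0, 0], "fingers": 1},
    {"delta_pos": [0, 0, 0.0024], "turn": [0, 0, 0], "fingers": 0},
    {"delta_pos": [0, 0, 0.0016], "turn": [0, 0, 0], "fingers": 0},
    {"delta_pos": [0, 0, -0.01], "turn": [0, 0, 0], "fingers": 0},
    {"delta_pos": [0, 0, -0.056], "turn": [0, 0, 0], "fingers": 0},
    {"delta_pos": [0, 0, -0.11], "turn": [0, 0, 0], "fingers": 0},
    {"delta_pos": [0, 0, -0.164], "turn": [0, 0, 0], "fingers": 0},
    {"delta_pos": [-0.068, 0.012, -0.18], "turn": [0, 0, 0.0083], "fingers": 0},
    {"delta_pos": [-0.16, 0.028, -0.2], "turn": [0, 0, 0.0191], "fingers": 0},
    {"delta_pos": [-0.252, 0.044, -0.224], "turn": [0, 0, 0.0302], "fingers": 0},
    {"delta_pos": [-0.342, 0.0592, -0.24], "turn": [0, 0, 0.0407], "fingers": 0}
  ]
}}

```text
clock: 52.52
position: [0.6259, 0.03, 0.1606]
ee_rot: [0.035, 0.999, -0.0, -0.001]
ft_force: [0.2, -0.6, 0.3]
grip_width: 1.0
grasp_force: 0.0
```

Emit:
{"fn": "move_arm", "kwargs": {
  "plan": [
    {"delta_pos": [0, 0, 0], "turn": [0, 0, 0], "fingers": 0},
    {"delta_pos": [0, 0, 0], "turn": [0, 0, 0], "fingers": 0},
    {"delta_pos": [0, 0, 0], "turn": [0, 0, 0], "fingers": 0}
  ]
}}

```text
clock: 52.9
position: [0.6235, 0.0292, 0.1599]
ee_rot: [0.034, 0.999, -0.001, -0.001]
ft_force: [0.2, 0.2, 0.6]
grip_width: 1.001
grasp_force: 0.0
```

```bash
cat >> h.py <<'E'
def bed():
    o=st(); w=camera('wrist'); W=pts(w,o); a=rect(W,T,.059,.073,(.5,.75,-.05,.1),'bed')
    P=pts(camera('side')); rect(P,T,.035,.07,(.3,.53,-.1,.1),'handle')
    plan([(a[0],a[1],.0617,np.degrees(a[2])+180,0,1)])
E
python3 -c "
from h import *
bed()"
```

```text
t 52.90 pos [623.5  29.2 159.9] psi 176.05 F [0.2 0.2 0.6] w 1.001 g 0.0
bed c 624.7 28.8 size 149.3 x 60.1 ang -4.01 z 66.2 n 14831 bbox [216  96  86 188]
handle c 455.8 -6.3 size 65.2 x 24.9 ang 4.68 z 55.1 n 392 bbox [277 204  29  17]
CALL 0
{"delta_pos":[-0.0012,-0.0001,0.0983],"turn":[-0.001,-0.002,0.001],"fingers":0}
```

In the tool's units: 0.098 m / 0.5 = 0.196, -0.0015 m / 0.5 = -0.003, 0.001 rad / 3.1416 = 0.0003.

Emit:
{"fn": "move_arm", "kwargs": {
  "plan": [
    {"delta_pos": [-0.003, 0, 0.04], "turn": [0, 0, 0.0003], "fingers": 0},
    {"delta_pos": [-0.003, 0, 0.09], "turn": [0, 0, 0.0003], "fingers": 0},
    {"delta_pos": [-0.003, 0, 0.14], "turn": [0, 0, 0.0003], "fingers": 0},
    {"delta_pos": [-0.003, 0, 0.176], "turn": [0, 0, 0.0003], "fingers": 0},
    {"delta_pos": [-0.003, 0, 0.196], "turn": [0, 0, 0.0003], "fingers": 0},
    {"delta_pos": [-0.003, 0, 0.196], "turn": [0, 0, 0.0003], "fingers": 0.2},
    {"delta_pos": [-0.003, 0, 0.196], "turn": [0, 0, 0.0003], "fingers": 0.25},
    {"delta_pos": [-0.003, 0, 0.196], "turn": [0, 0, 0.0003], "fingers": 1},
    {"delta_pos": [-0.003, 0, 0.196], "turn": [0, 0, 0.0003], "fingers": 1},
    {"delta_pos": [-0.003, 0, 0.196], "turn": [0, 0, 0.0003], "fingers": 1},
    {"delta_pos": [-0.003, 0, 0.196], "turn": [0, 0, 0.0003], "fingers": 1}
  ],
  "force": 50
}}

```text
clock: 54.38
position: [0.6261, 0.0298, 0.0622]
ee_rot: [0.035, 0.999, -0.0, -0.0]
ft_force: [2.7, 0.3, 3.1]
grip_width: 0.685
grasp_force: 55.0
```

```bash
python3 - <<'E'
from h import *
o=st()
plan([(.6251,.0295,.125,176,1,4),(.556,-.2908,.125,168.35,1,10)])
E
```

```text
t 54.38 pos [626.1  29.8  62.2] psi 176.00 F [2.7 0.3 3.1] w 0.685 g 55.0
CALL 0
{"delta_pos":[0.0002,-0.0001,-0.0157],"turn":[0.0,0.0,0.0],"fingers":1}
{"delta_pos":[0.0005,-0.0002,-0.0314],"turn":[0.0,0.0,0.0],"fingers":1}
{"delta_pos":[0.0007,-0.0002,-0.0471],"turn":[0.0,0.0,0.0],"fingers":1}
{"delta_pos":[0.001,-0.0003,-0.0628],"turn":[0.0,-0.001,0.0],"fingers":1}
{"delta_pos":[0.0056,-0.0328,-0.0628],"turn":[0.0,-0.001,0.013],"fingers":1}
{"delta_pos":[0.0103,-0.0652,-0.0628],"turn":[0.0,-0.001,0.027],"fingers":1}
{"delta_pos":[0.015,-0.0976,-0.0628],"turn":[0.0,-0.001,0.04],"fingers":1}
{"delta_pos":[0.0196,-0.1301,-0.0628],"turn":[0.0,-0.001,0.053],"fingers":1}
{"delta_pos":[0.0243,-0.1625,-0.0628],"turn":[0.0,-0.001,0.067],"fingers":1}
{"delta_pos":[0.0289,-0.1949,-0.0628],"turn":[0.0,-0.001,0.08],"fingers":1}
{"delta_pos":[0.0336,-0.2274,-0.0627],"turn":[0.0,-0.001,0.093],"fingers":1}
{"delta_pos":[0.0382,-0.2598,-0.0627],"turn":[0.0,-0.001,0.107],"fingers":1}
CALL 1
{"delta_pos":[0.0012,-0.0327,0.0],"turn":[0.0,0.0,0.013],"fingers":1}
{"delta_pos":[0.0023,-0.0655,0.0],"turn":[0.0,0.0,0.027],"fingers":1}
```

In the tool's units: -0.26 m / 0.5 = -0.52, -0.1625 m / 0.5 = -0.325, 0.107 rad / 3.1416 = 0.0341.

Emit:
{"fn": "move_arm", "kwargs": {
  "plan": [
    {"delta_pos": [0, 0, -0.032], "turn": [0, 0, 0], "fingers": 1},
    {"delta_pos": [0.002, 0, -0.064], "turn": [0, 0, 0], "fingers": 1},
    {"delta_pos": [0.002, 0, -0.094], "turn": [0, 0, 0], "fingers": 1},
    {"delta_pos": [0.002, 0, -0.126], "turn": [0, 0, 0], "fingers": 1},
    {"delta_pos": [0.012, -0.066, -0.126], "turn": [0, 0, 0.0041], "fingers": 1},
    {"delta_pos": [0.02, -0.13, -0.126], "turn": [0, 0, 0.0086], "fingers": 1},
    {"delta_pos": [0.03, -0.196, -0.126], "turn": [0, 0, 0.0127], "fingers": 1},
    {"delta_pos": [0.04, -0.26, -0.126], "turn": [0, 0, 0.0169], "fingers": 1},
    {"delta_pos": [0.048, -0.325, -0.126], "turn": [0, 0, 0.0213], "fingers": 1},
    {"delta_pos": [0.058, -0.39, -0.126], "turn": [0, 0, 0.0255], "fingers": 1},
    {"delta_pos": [0.0672, -0.455, -0.126], "turn": [0, 0, 0.0296], "fingers": 1},
    {"delta_pos": [0.0764, -0.52, -0.126], "turn": [0, 0, 0.0341], "fingers": 1}
  ]
}}

```text
clock: 55.88
position: [0.5692, -0.2281, 0.1258]
ee_rot: [0.089, 0.996, -0.0, -0.001]
ft_force: [0.1, 0.0, -1.1]
grip_width: 0.682
grasp_force: 54.6
```

In the tool's units: 0.07 m / 0.5 = 0.14, 0.001 m / 0.5 = 0.002, 0.027 rad / 3.1416 = 0.0086.

Emit:
{"fn": "move_arm", "kwargs": {
  "plan": [
    {"delta_pos": [0.002, -0.066, 0], "turn": [0, 0, 0.0041], "fingers": 1},
    {"delta_pos": [0.0046, -0.131, 0], "turn": [0, 0, 0.0086], "fingers": 1},
    {"delta_pos": [0.0046, -0.131, 0.04], "turn": [0, 0, 0.0086], "fingers": 1},
    {"delta_pos": [0.0046, -0.131, 0.09], "turn": [0, 0, 0.0086], "fingers": 1},
    {"delta_pos": [0.0046, -0.131, 0.14], "turn": [0, 0, 0.0086], "fingers": 1},
    {"delta_pos": [0.0046, -0.131, 0.14], "turn": [0, 0, 0.0086], "fingers": 1},
    {"delta_pos": [0.0046, -0.131, 0.14], "turn": [0, 0, 0.0086], "fingers": 1}
  ]
}}

```text
clock: 56.75
position: [0.5562, -0.2906, 0.0561]
ee_rot: [0.101, 0.995, -0.0, -0.0]
ft_force: [-0.1, -0.6, -0.8]
grip_width: 0.687
grasp_force: 54.5
```

```bash
cat >> h.py <<'E'
def donechk(zl):
    o=st(); w=camera('wrist'); W=pts(w,o); z=o['position'][2]+.003
    u=np.array([np.cos(np.deg2rad(-11.6)),np.sin(np.deg2rad(-11.6))]); n=np.array([-u[1],u[0]])
    d=(W[...,:2]-[.556,-.2908]); s=d@u; l=d@n
    for nm,zz in(('held',z),('lower',zl),('board',.010)):
        m=(np.abs(W[...,2]-zz)<.005)&(s<-.04)&(s>-.12)&(np.abs(l)<.075)
        m=cv2.morphologyEx(m.astype(np.uint8),cv2.MORPH_OPEN,np.ones((2,2)))>0
        if m.sum()<20: print(nm,'few');continue
        print(nm,m.sum(),'near end %.1f'%(np.percentile(s[m],1)*1000),'lat %.1f %.1f'%tuple(np.percentile(l[m],[1,99])*1000))
    return w
E
python3 -c "
from h import *
w=donechk(.025); save(w,'w7.png')"
```

```text
t 56.75 pos [ 556.2 -290.6   56.1] psi 168.37 F [-0.1 -0.6 -0.8] w 0.687 g 54.5
held 12756 near end -75.4 lat -28.6 29.7
lower few
board 17531 near end -104.0 lat -58.6 58.6
```

View pics/w7.png

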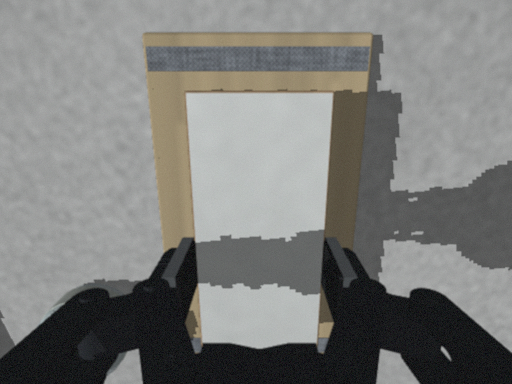

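Wrist view: held panel (187–333) centred over the board and hiding the lower panel. Lower.

Emit:
{"fn": "move_arm", "kwargs": {
  "plan": [
    {"delta_pos": [0, 0, 0.012], "turn": [0, 0, 0], "fingers": 1},
    {"delta_pos": [0, 0, 0.024], "turn": [0, 0, 0], "fingers": 1},
    {"delta_pos": [0, 0, 0.032], "turn": [0, 0, 0], "fingers": 1},
    {"delta_pos": [0, 0, 0.036], "turn": [0, 0, 0], "fingers": 1},
    {"delta_pos": [0, 0, 0.036], "turn": [0, 0, 0], "fingers": 1}
  ]
}}

```text
clock: 57.42
position: [0.5553, -0.2911, 0.0382]
ee_rot: [0.102, 0.995, -0.001, -0.001]
ft_force: [-6.9, 2.6, 13.9]
grip_width: 0.685
grasp_force: 56.1
```

```bash
python3 - <<'E'
from h import *
o=st();c=camera('side');o=st(); P=pts(c); rect(P,T,.034,.05,(.4,.52,-.34,-.22),'done upper');rect(P,T,.02,.031,(.4,.52,-.34,-.22),'done')
plan([(.56,-.19,.17,170,0,4),(.546,.270,.16,169.5,0,11)],(.556,-.2905,.115,168.35))
E
```

```text
t 57.42 pos [ 555.3 -291.1   38.2] psi 168.31 F [-6.9  2.6 13.9] w 0.685 g 56.1
t 57.48 pos [ 555.3 -291.1   38.2] psi 168.31 F [-7.6  2.  13.5] w 0.679 g 56.1
done upper c 501.6 -277.4 size 66.1 x 43.2 ang 81.17 z 39.3 n 168 bbox [291 149  18  14]
done c 504.1 -248.2 size 19.3 x 5.1 ang -6.75 z 25.6 n 25 bbox [292 162   7   5]
CALL 0
{"delta_pos":[0.0041,0.0248,-0.0137],"turn":[0.0,0.0,-0.007],"fingers":0}
{"delta_pos":[0.0082,0.0496,-0.0275],"turn":[0.0,0.0,-0.014],"fingers":0}
{"delta_pos":[0.0123,0.0744,-0.0412],"turn":[0.0,0.0,-0.022],"fingers":0}
{"delta_pos":[0.0164,0.0992,-0.055],"turn":[0.0,0.0,-0.029],"fingers":0}
{"delta_pos":[0.0261,0.1399,-0.0541],"turn":[0.0,0.0,-0.028],"fingers":0}
{"delta_pos":[0.0358,0.1806,-0.0532],"turn":[0.0,0.0,-0.027],"fingers":0}
{"delta_pos":[0.0454,0.2213,-0.0523],"turn":[0.0,0.0,-0.026],"fingers":0}
{"delta_pos":[0.0551,0.262,-0.0514],"turn":[0.0,0.0,-0.026],"fingers":0}
{"delta_pos":[0.0648,0.3027,-0.0505],"turn":[0.0,0.0,-0.025],"fingers":0}
{"delta_pos":[0.0745,0.3434,-0.0495],"turn":[0.0,0.0,-0.024],"fingers":0}
{"delta_pos":[0.0842,0.3841,-0.0486],"turn":[0.0,0.0,-0.023],"fingers":0}
{"delta_pos":[0.0939,0.4248,-0.0477],"turn":[0.0,0.0,-0.022],"fingers":0}
CALL 1
{"delta_pos":[0.0088,0.0409,0.0009],"turn":[0.0,0.0,0.001],"fingers":0}
{"delta_pos":[0.0175,0.0818,0.0018],"turn":[0.0,0.0,0.002],"fingers":0}
{"delta_pos":[0.0263,0.1227,0.0027],"turn":[0.0,0.0,0.002],"fingers":0}
```

In the tool's units: -0.077 m / 0.5 = -0.154, -0.05 m / 0.5 = -0.1.

Emit:
{"fn": "move_arm", "kwargs": {
  "plan": [
    {"delta_pos": [0, 0, -0.001], "turn": [0, 0, 0], "fingers": 1},
    {"delta_pos": [0, 0, -0.0016], "turn": [0, 0, 0], "fingers": 1},
    {"delta_pos": [0, 0, -0.0016], "turn": [0, 0, 0], "fingers": 0},
    {"delta_pos": [0, 0, -0.0016], "turn": [0, 0, 0], "fingers": 0},
    {"delta_pos": [0, 0, -0.003], "turn": [0, 0, 0], "fingers": 0},
    {"delta_pos": [0, 0, -0.04], "turn": [0, 0, 0], "fingers": 0},
    {"delta_pos": [0, 0, -0.1], "turn": [0, 0, 0], "fingers": 0},
    {"delta_pos": [0, 0, -0.154], "turn": [0, 0, 0], "fingers": 0},
    {"delta_pos": [0, 0, -0.154], "turn": [0, 0, 0], "fingers": 0}
  ]
}}

```text
clock: 58.6
position: [0.5572, -0.2915, 0.1176]
ee_rot: [0.102, 0.995, -0.001, 0.001]
ft_force: [0.1, -0.1, -0.2]
grip_width: 0.995
grasp_force: 0.0
```

In the tool's units: 0.425 m / 0.5 = 0.85, 0.384 m / 0.5 = 0.768, -0.029 rad / 3.1416 = -0.0092.

Emit:
{"fn": "move_arm", "kwargs": {
  "plan": [
    {"delta_pos": [0.008, 0.05, -0.028], "turn": [0, 0, -0.0022], "fingers": 0},
    {"delta_pos": [0.016, 0.1, -0.056], "turn": [0, 0, -0.0045], "fingers": 0},
    {"delta_pos": [0.024, 0.148, -0.082], "turn": [0, 0, -0.007], "fingers": 0},
    {"delta_pos": [0.032, 0.198, -0.11], "turn": [0, 0, -0.0092], "fingers": 0},
    {"delta_pos": [0.052, 0.28, -0.108], "turn": [0, 0, -0.0089], "fingers": 0},
    {"delta_pos": [0.072, 0.362, -0.106], "turn": [0, 0, -0.0086], "fingers": 0},
    {"delta_pos": [0.09, 0.442, -0.104], "turn": [0, 0, -0.0083], "fingers": 0},
    {"delta_pos": [0.11, 0.524, -0.102], "turn": [0, 0, -0.0083], "fingers": 0},
    {"delta_pos": [0.13, 0.606, -0.1], "turn": [0, 0, -0.008], "fingers": 0},
    {"delta_pos": [0.149, 0.686, -0.1], "turn": [0, 0, -0.0076], "fingers": 0},
    {"delta_pos": [0.168, 0.768, -0.098], "turn": [0, 0, -0.0073], "fingers": 0},
    {"delta_pos": [0.188, 0.85, -0.096], "turn": [0, 0, -0.007], "fingers": 0}
  ]
}}

```text
clock: 60.1
position: [0.549, 0.1464, 0.1625]
ee_rot: [0.09, 0.996, -0.0, -0.001]
ft_force: [-0.4, 0.3, -0.2]
grip_width: 1.003
grasp_force: 0.0
```

In the tool's units: 0.1227 m / 0.5 = 0.2454, 0.001 m / 0.5 = 0.002, 0.001 rad / 3.1416 = 0.0003.

Emit:
{"fn": "move_arm", "kwargs": {
  "plan": [
    {"delta_pos": [0.018, 0.082, 0.002], "turn": [0, 0, 0.0003], "fingers": 0},
    {"delta_pos": [0.035, 0.164, 0.004], "turn": [0, 0, 0.0006], "fingers": 0},
    {"delta_pos": [0.052, 0.2454, 0.006], "turn": [0, 0, 0.0006], "fingers": 0},
    {"delta_pos": [0.052, 0.2454, 0.006], "turn": [0, 0, 0.0006], "fingers": 0},
    {"delta_pos": [0.052, 0.2454, 0.006], "turn": [0, 0, 0.0006], "fingers": 0},
    {"delta_pos": [0.052, 0.2454, 0.006], "turn": [0, 0, 0.0006], "fingers": 0}
  ]
}}

```text
clock: 60.85
position: [0.5466, 0.2684, 0.159]
ee_rot: [0.093, 0.996, -0.001, -0.001]
ft_force: [0.4, 0.4, -0.0]
grip_width: 0.998
grasp_force: 0.0
```

```bash
python3 - <<'E'
from h import *
o=st(); w=camera('wrist'); W=pts(w,o); a=rect(W,T,.018,.032,(.4,.75,.12,.4),'panel'); rect(W,T,.005,.032,(.4,.75,.12,.4),'board')
c=camera('top'); P=pts(c); rect(P,T,.02,.05,(.4,.75,-.4,-.18),'doneT'); rect(P,T,.035,.07,(.3,.53,-.1,.1),'handle')
plan([(a[0],a[1],.022,180+np.degrees(a[2]),0,1)])
E
```

```text
t 60.85 pos [546.6 268.4 159. ] psi 169.38 F [ 0.4  0.4 -0. ] w 0.998 g 0.0
panel c 545.4 270.1 size 149.7 x 60.2 ang -10.07 z 26.2 n 11356 bbox [224  92  74 166]
board c 547.2 268.5 size 209.3 x 120.3 ang -11.30 z 11.8 n 28699 bbox [189  57 144 221]
doneT c 554.9 -290.4 size 149.5 x 60.9 ang -11.08 z 38.6 n 1628 bbox [326 172  35  66]
handle c 456.4 -10.0 size 62.4 x 24.1 ang 2.63 z 58.5 n 305 bbox [219 236  13  28]
CALL 0
{"delta_pos":[0.0013,0.0016,0.137],"turn":[-0.001,-0.001,-0.01],"fingers":0}
```

In the tool's units: 0.1365 m / 0.5 = 0.273, 0.0016 m / 0.5 = 0.0032, -0.01 rad / 3.1416 = -0.0032.

Emit:
{"fn": "move_arm", "kwargs": {
  "plan": [
    {"delta_pos": [0.0026, 0.0032, 0.07], "turn": [0, 0, -0.0032], "fingers": 0},
    {"delta_pos": [0.0026, 0.0032, 0.14], "turn": [0, 0, -0.0032], "fingers": 0},
    {"delta_pos": [0.0026, 0.0032, 0.2], "turn": [0, 0, -0.0032], "fingers": 0},
    {"delta_pos": [0.0026, 0.0032, 0.25], "turn": [0, 0, -0.0032], "fingers": 0},
    {"delta_pos": [0.0026, 0.0032, 0.273], "turn": [0, 0, -0.0032], "fingers": 0},
    {"delta_pos": [0.0026, 0.0032, 0.273], "turn": [0, 0, -0.0032], "fingers": 0.1},
    {"delta_pos": [0.0026, 0.0032, 0.273], "turn": [0, 0, -0.0032], "fingers": 0.2},
    {"delta_pos": [0.0026, 0.0032, 0.273], "turn": [0, 0, -0.0032], "fingers": 0.25},
    {"delta_pos": [0.0026, 0.0032, 0.273], "turn": [0, 0, -0.0032], "fingers": 1},
    {"delta_pos": [0.0026, 0.0032, 0.273], "turn": [0, 0, -0.0032], "fingers": 1},
    {"delta_pos": [0.0026, 0.0032, 0.273], "turn": [0, 0, -0.0032], "fingers": 1},
    {"delta_pos": [0.0026, 0.0032, 0.273], "turn": [0, 0, -0.0032], "fingers": 1}
  ],
  "force": 50
}}

```text
clock: 62.45
position: [0.5456, 0.2715, 0.0236]
ee_rot: [0.087, 0.996, -0.0, -0.0]
ft_force: [-1.5, -0.3, 7.2]
grip_width: 0.681
grasp_force: 53.2
```

In the tool's units: -0.0016 m / 0.5 = -0.0032, -0.001 m / 0.5 = -0.002.

Emit:
{"fn": "move_arm", "kwargs": {
  "plan": [
    {"delta_pos": [0, 0, -0.002], "turn": [0, 0, 0], "fingers": 1},
    {"delta_pos": [0, 0, -0.0032], "turn": [0, 0, 0], "fingers": 1},
    {"delta_pos": [0, 0, -0.0032], "turn": [0, 0, 0], "fingers": 1}
  ]
}}

```text
clock: 62.82
position: [0.545, 0.2712, 0.0239]
ee_rot: [0.087, 0.996, -0.0, -0.001]
ft_force: [0.2, -0.3, -1.9]
grip_width: 0.685
grasp_force: 53.6
```

```bash
python3 - <<'E'
from h import *
o=st();camera('side');o=st()
E
```

```text
t 62.83 pos [545.  271.2  23.9] psi 170.04 F [ 0.2 -0.3 -1.9] w 0.685 g 53.6
t 62.88 pos [545.  271.2  23.9] psi 170.04 F [-0.6 -0.2 -1.5] w 0.684 g 53.6
```

In the tool's units: -0.08 m / 0.5 = -0.16, -0.076 m / 0.5 = -0.152.

Emit:
{"fn": "move_arm", "kwargs": {
  "plan": [
    {"delta_pos": [0, -0.012, 0], "turn": [0, 0, 0], "fingers": 1},
    {"delta_pos": [0, -0.026, 0], "turn": [0, 0, 0], "fingers": 1},
    {"delta_pos": [0, -0.04, 0], "turn": [0, 0, 0], "fingers": 1},
    {"delta_pos": [0, -0.054, 0], "turn": [0, 0, 0], "fingers": 1},
    {"delta_pos": [0, -0.068, 0], "turn": [0, 0, 0], "fingers": 1},
    {"delta_pos": [0, -0.082, 0], "turn": [0, 0, 0], "fingers": 1},
    {"delta_pos": [0, -0.096, 0], "turn": [0, 0, 0], "fingers": 1},
    {"delta_pos": [0, -0.11, 0], "turn": [0, 0, 0], "fingers": 1},
    {"delta_pos": [0, -0.124, 0], "turn": [0, 0, 0], "fingers": 1},
    {"delta_pos": [0, -0.138, 0], "turn": [0, 0, 0], "fingers": 1},
    {"delta_pos": [0, -0.152, 0], "turn": [0, 0, 0], "fingers": 1},
    {"delta_pos": [0, -0.16, 0], "turn": [0, 0, 0], "fingers": 1}
  ]
}}

```text
clock: 64.38
position: [0.5312, 0.1919, 0.024]
ee_rot: [0.087, 0.996, -0.0, -0.001]
ft_force: [-0.1, -0.3, -1.7]
grip_width: 0.682
grasp_force: 53.6
```

```bash
python3 - <<'E'
from h import *
o=st();w=camera('wrist');W=pts(w,o);rect(W,T,.018,.032,(.4,.75,.1,.4),'held'); o=st()
plan([(.535,.185,.10,170,1,4),(.6253,.0292,.10,176.0,1,7)])
E
```

```text
t 64.38 pos [531.2 191.9  24. ] psi 170.02 F [-0.1 -0.3 -1.7] w 0.682 g 53.6
held c 519.0 193.9 size 125.0 x 71.7 ang -10.00 z 26.4 n 33495 bbox [179  94 160 254]
t 64.42 pos [531.2 191.5  23.9] psi 170.00 F [ 0.7  0.2 -1.9] w 0.686 g 53.6
CALL 0
{"delta_pos":[-0.0012,-0.0015,-0.019],"turn":[0.0,0.0,0.0],"fingers":1}
{"delta_pos":[-0.0024,-0.0029,-0.038],"turn":[-0.001,-0.001,0.0],"fingers":1}
{"delta_pos":[-0.0035,-0.0044,-0.0571],"turn":[-0.001,-0.001,0.0],"fingers":1}
{"delta_pos":[-0.0047,-0.0058,-0.0761],"turn":[-0.001,-0.002,0.0],"fingers":1}
{"delta_pos":[-0.0213,-0.0255,-0.0761],"turn":[-0.001,-0.002,-0.015],"fingers":1}
{"delta_pos":[-0.0379,-0.0452,-0.0761],"turn":[-0.001,-0.002,-0.03],"fingers":1}
{"delta_pos":[-0.0544,-0.0648,-0.0761],"turn":[-0.001,-0.002,-0.045],"fingers":1}
{"delta_pos":[-0.071,-0.0845,-0.0761],"turn":[-0.001,-0.002,-0.06],"fingers":1}
{"delta_pos":[-0.0876,-0.1042,-0.0761],"turn":[-0.001,-0.002,-0.075],"fingers":1}
{"delta_pos":[-0.1041,-0.1239,-0.0761],"turn":[-0.001,-0.002,-0.09],"fingers":1}
{"delta_pos":[-0.1207,-0.1436,-0.0761],"turn":[-0.001,-0.002,-0.105],"fingers":1}
```

In the tool's units: -0.1436 m / 0.5 = -0.2872, -0.1207 m / 0.5 = -0.2414, -0.105 rad / 3.1416 = -0.0334.

Emit:
{"fn": "move_arm", "kwargs": {
  "plan": [
    {"delta_pos": [-0.002, -0.003, -0.038], "turn": [0, 0, 0], "fingers": 1},
    {"delta_pos": [-0.004, -0.006, -0.076], "turn": [0, 0, 0], "fingers": 1},
    {"delta_pos": [-0.007, -0.0088, -0.114], "turn": [0, -0.0003, 0], "fingers": 1},
    {"delta_pos": [-0.01, -0.012, -0.152], "turn": [-0.0003, -0.0003, 0], "fingers": 1},
    {"delta_pos": [-0.042, -0.051, -0.152], "turn": [-0.0003, -0.0003, -0.0048], "fingers": 1},
    {"delta_pos": [-0.076, -0.09, -0.152], "turn": [-0.0003, -0.0003, -0.0095], "fingers": 1},
    {"delta_pos": [-0.108, -0.13, -0.152], "turn": [-0.0003, -0.0003, -0.0143], "fingers": 1},
    {"delta_pos": [-0.142, -0.169, -0.152], "turn": [-0.0003, -0.0003, -0.0191], "fingers": 1},
    {"delta_pos": [-0.1752, -0.208, -0.152], "turn": [-0.0003, -0.0003, -0.0239], "fingers": 1},
    {"delta_pos": [-0.208, -0.248, -0.152], "turn": [-0.0003, -0.0003, -0.0286], "fingers": 1},
    {"delta_pos": [-0.2414, -0.2872, -0.152], "turn": [-0.0003, -0.0003, -0.0334], "fingers": 1},
    {"delta_pos": [-0.2414, -0.2872, -0.152], "turn": [-0.0003, -0.0003, -0.0334], "fingers": 1}
  ]
}}

```text
clock: 65.92
position: [0.6263, 0.0275, 0.1004]
ee_rot: [0.036, 0.999, -0.0, -0.0]
ft_force: [-0.3, 0.6, -0.5]
grip_width: 0.683
grasp_force: 54.0
```

In the tool's units: 0.03 m / 0.5 = 0.06, 0.027 m / 0.5 = 0.054.

Emit:
{"fn": "move_arm", "kwargs": {
  "plan": [
    {"delta_pos": [0, 0, 0.02], "turn": [0, 0, 0], "fingers": 1},
    {"delta_pos": [0, 0, 0.04], "turn": [0, 0, 0], "fingers": 1},
    {"delta_pos": [0, 0, 0.054], "turn": [0, 0, 0], "fingers": 1},
    {"delta_pos": [0, 0, 0.06], "turn": [0, 0, 0], "fingers": 1},
    {"delta_pos": [0, 0, 0.06], "turn": [0, 0, 0], "fingers": 1},
    {"delta_pos": [0, 0, 0.06], "turn": [0, 0, 0], "fingers": 1}
  ]
}}

```text
clock: 66.68
position: [0.6256, 0.0303, 0.0702]
ee_rot: [0.034, 0.999, 0.0, -0.0]
ft_force: [0.4, -0.7, -0.8]
grip_width: 0.682
grasp_force: 54.0
```

```bash
python3 - <<'E'
from h import *
o=st(); w=camera('wrist'); W=pts(w,o)
rect(W,T,.065,.078,(.5,.585,-.05,.09),'heldnear'); rect(W,T,.043,.06,(.4,.585,-.05,.12),'platenear')
rect(W,T,.065,.078,(.5,.75,-.05,.09),'held')
E
```

```text
t 66.67 pos [625.6  30.3  70.2] psi 176.06 F [ 0.4 -0.7 -0.8] w 0.682 g 54.0
heldnear c 568.7 34.1 size 60.4 x 36.5 ang 86.13 z 72.6 n 12071 bbox [184  93 150  90]
platenear c 560.7 33.1 size 86.5 x 53.4 ang 86.14 z 51.1 n 9834 bbox [161  55 191 117]
held c 612.8 31.0 size 124.5 x 71.5 ang -4.35 z 72.6 n 33527 bbox [179  93 160 255]
```

Same as before: shift −1.2 mm in y, lower, release, go to the block.

In the tool's units: 0.0068 m / 0.5 = 0.0136, 0.006 m / 0.5 = 0.012.

Emit:
{"fn": "move_arm", "kwargs": {
  "plan": [
    {"delta_pos": [0, -0.0024, 0.002], "turn": [0, 0, 0], "fingers": 1},
    {"delta_pos": [0, -0.0024, 0.006], "turn": [0, 0, 0], "fingers": 1},
    {"delta_pos": [0, -0.0024, 0.009], "turn": [0, 0, 0], "fingers": 1},
    {"delta_pos": [0, -0.0024, 0.012], "turn": [0, 0, 0], "fingers": 1},
    {"delta_pos": [0, -0.0024, 0.0136], "turn": [0, 0, 0], "fingers": 1},
    {"delta_pos": [0, -0.0024, 0.0136], "turn": [0, 0, 0], "fingers": 1}
  ]
}}

```text
clock: 67.47
position: [0.6253, 0.029, 0.0632]
ee_rot: [0.034, 0.999, 0.0, -0.0]
ft_force: [-1.5, -0.4, 2.3]
grip_width: 0.683
grasp_force: 54.3
```

In the tool's units: 0.1645 m / 0.5 = 0.329, -0.029 m / 0.5 = -0.058, -0.122 rad / 3.1416 = -0.0388.

Emit:
{"fn": "move_arm", "kwargs": {
  "plan": [
    {"delta_pos": [0, 0, 0], "turn": [0, 0, 0], "fingers": 0},
    {"delta_pos": [0, 0, 0], "turn": [0, 0, 0], "fingers": 0},
    {"delta_pos": [0, 0, 0], "turn": [0, 0, 0], "fingers": 0},
    {"delta_pos": [0, 0, -0.03], "turn": [0, 0, 0], "fingers": 0},
    {"delta_pos": [0, 0, -0.09], "turn": [0, 0, 0], "fingers": 0},
    {"delta_pos": [0, 0, -0.17], "turn": [0, 0, 0], "fingers": 0},
    {"delta_pos": [0.06, -0.018, -0.17], "turn": [0, 0, -0.0064], "fingers": 0},
    {"delta_pos": [0.12, -0.036, -0.16], "turn": [0, 0, -0.0143], "fingers": 0},
    {"delta_pos": [0.19, -0.058, -0.15], "turn": [0, 0, -0.0223], "fingers": 0},
    {"delta_pos": [0.26, -0.08, -0.136], "turn": [0, 0, -0.0318], "fingers": 0},
    {"delta_pos": [0.329, -0.1016, -0.124], "turn": [0, 0, -0.0388], "fingers": 0},
    {"delta_pos": [0.329, -0.1016, -0.124], "turn": [0, 0, -0.0388], "fingers": 0}
  ]
}}

```text
clock: 68.97
position: [0.4559, -0.0116, 0.1253]
ee_rot: [-0.026, 1.0, -0.001, -0.001]
ft_force: [0.7, 0.8, 0.7]
grip_width: 1.003
grasp_force: 0.0
```

Emit:
{"fn": "move_arm", "kwargs": {
  "plan": [
    {"delta_pos": [0, 0, 0], "turn": [0, 0, 0], "fingers": 0},
    {"delta_pos": [0, 0, 0], "turn": [0, 0, 0], "fingers": 0}
  ]
}}

```text
clock: 69.22
position: [0.4587, -0.0098, 0.1258]
ee_rot: [-0.027, 1.0, 0.001, 0.0]
ft_force: [0.1, 0.2, 0.5]
grip_width: 1.002
grasp_force: 0.0
```

```bash
python3 -c "
from h import *
blk()"
```

```text
t 69.22 pos [458.7  -9.8 125.8] psi 183.08 F [0.1 0.2 0.5] w 1.002 g 0.0
handle c 413.4 18.5 size 65.2 x 24.2 ang 2.93 z 60.7 n 4018 bbox [285  91  44 103]
 block c 414.2 18.7 size 69.7 x 52.2 ang 3.07 z 58.6 n 6832 bbox [265  89  73 105]
side bedpanel c 625.2 31.6 size 150.6 x 61.6 ang -4.40 z 64.7 n 1092 bbox [183 190  68  28]
pile c 721.6 207.8 size 42.5 x 13.1 ang 51.89 z 24.1 n 88 bbox [132 253  20  12]
CALL 0
{"delta_pos":[0.0434,0.0306,0.0555],"turn":[0.001,0.0,0.003],"fingers":0}
{"delta_pos":[0.0433,0.0305,0.087],"turn":[0.001,0.0,0.003],"fingers":0}
```

The block has been knocked aside to (0.414, 0.019); move over it and re-measure.

In the tool's units: 0.044 m / 0.5 = 0.088, 0.03 m / 0.5 = 0.06.

Emit:
{"fn": "move_arm", "kwargs": {
  "plan": [
    {"delta_pos": [0.03, 0.02, 0], "turn": [0, 0, 0], "fingers": 0},
    {"delta_pos": [0.06, 0.04, 0], "turn": [0, 0, 0], "fingers": 0},
    {"delta_pos": [0.088, 0.06, 0], "turn": [0, 0, 0], "fingers": 0},
    {"delta_pos": [0.088, 0.06, 0], "turn": [0, 0, 0], "fingers": 0},
    {"delta_pos": [0.088, 0.06, 0], "turn": [0, 0, 0], "fingers": 0},
    {"delta_pos": [0.088, 0.06, 0], "turn": [0, 0, 0], "fingers": 0}
  ]
}}

```text
clock: 70.08
position: [0.4127, 0.0172, 0.1253]
ee_rot: [-0.027, 1.0, 0.001, -0.0]
ft_force: [-0.3, -0.6, -0.9]
grip_width: 0.997
grasp_force: 0.0
```

```bash
python3 -c "
from h import *
blk(); print(get_obs()['joint_pos'])
c=camera('side');P=pts(c);rect(P,T,.045,.07,(.3,.53,-.1,.1),'handle side')"
```

```text
t 70.08 pos [412.7  17.2 125.3] psi 183.04 F [-0.3 -0.6 -0.9] w 0.997 g 0.0
handle c 412.8 18.6 size 64.6 x 24.1 ang 2.84 z 60.7 n 3305 bbox [243 157  37  97]
 block c 413.5 18.6 size 70.1 x 52.2 ang 3.00 z 55.6 n 6232 bbox [227 149  68 105]
side bedpanel c 624.8 31.3 size 150.1 x 62.7 ang -4.13 z 64.6 n 1118 bbox [183 190  68  29]
pile c 724.9 211.6 size 42.5 x 14.0 ang 37.19 z 24.3 n 95 bbox [130 255  21  10]
CALL 0
{"delta_pos":[-0.0004,0.0012,0.0553],"turn":[0.002,-0.001,0.004],"fingers":0}
{"delta_pos":[-0.0004,0.0012,0.0868],"turn":[0.002,-0.001,0.004],"fingers":0}
[ 1.10497272  0.06147447 -1.24890278  2.0810812   0.06572634  1.04247867
  1.44734361]
handle side c 413.7 21.4 size 65.3 x 24.9 ang 1.02 z 58.0 n 324 bbox [292 214  30  15]
```

In the tool's units: 0.0863 m / 0.5 = 0.1726, 0.072 m / 0.5 = 0.144, 0.002 rad / 3.1416 = 0.0006.

Emit:
{"fn": "move_arm", "kwargs": {
  "plan": [
    {"delta_pos": [-0.0012, 0.0026, 0.05], "turn": [0, 0, 0.0006], "fingers": 0},
    {"delta_pos": [-0.0012, 0.0026, 0.1], "turn": [0, 0, 0.0006], "fingers": 0},
    {"delta_pos": [-0.0012, 0.0026, 0.144], "turn": [0, 0, 0.0006], "fingers": 0},
    {"delta_pos": [-0.0012, 0.0026, 0.1726], "turn": [0, 0, 0.0006], "fingers": 0},
    {"delta_pos": [-0.0012, 0.0026, 0.1726], "turn": [0, 0, 0.0006], "fingers": 0.4},
    {"delta_pos": [-0.0012, 0.0026, 0.1726], "turn": [0, 0, 0.0006], "fingers": 0.6},
    {"delta_pos": [-0.0012, 0.0026, 0.1726], "turn": [0, 0, 0.0006], "fingers": 1},
    {"delta_pos": [-0.0012, 0.0026, 0.1726], "turn": [0, 0, 0.0006], "fingers": 1},
    {"delta_pos": [-0.0012, 0.0026, 0.1726], "turn": [0, 0, 0.0006], "fingers": 1},
    {"delta_pos": [-0.0012, 0.0026, 0.1726], "turn": [0, 0, 0.0006], "fingers": 1},
    {"delta_pos": [-0.0012, 0.0026, 0.1726], "turn": [0, 0, 0.0006], "fingers": 1}
  ],
  "force": 80
}}

```text
clock: 71.6
position: [0.4133, 0.0184, 0.0397]
ee_rot: [-0.025, 1.0, -0.0, 0.0]
ft_force: [-1.0, -0.2, 5.4]
grip_width: 0.27
grasp_force: 78.8
```

```bash
python3 - <<'E'
from h import *
o=st(); p=o['position']
a=np.deg2rad(-4.0); u=np.array([np.cos(a),np.sin(a)]); b=np.array([.6248,.0297]); s=b-.0425*u
plan([(p[0],p[1],.105,183,1,3),(*s,.115,176,1,7)])
E
```

```text
t 71.60 pos [413.3  18.4  39.7] psi 182.92 F [-1.  -0.2  5.4] w 0.270 g 78.8
CALL 0
{"delta_pos":[0.0,0.0,-0.0218],"turn":[0.0,0.0,0.0],"fingers":1}
{"delta_pos":[0.0,0.0,-0.0436],"turn":[0.0,0.0,-0.001],"fingers":1}
{"delta_pos":[0.0,0.0,-0.0653],"turn":[0.0,0.0,-0.001],"fingers":1}
{"delta_pos":[-0.0243,0.0008,-0.0668],"turn":[0.0,0.0,0.016],"fingers":1}
{"delta_pos":[-0.0485,0.0016,-0.0682],"turn":[0.0,0.0,0.033],"fingers":1}
{"delta_pos":[-0.0727,0.0024,-0.0696],"turn":[0.0,0.0,0.051],"fingers":1}
{"delta_pos":[-0.097,0.0032,-0.071],"turn":[0.0,0.0,0.068],"fingers":1}
{"delta_pos":[-0.1212,0.004,-0.0724],"turn":[0.0,0.0,0.086],"fingers":1}
{"delta_pos":[-0.1454,0.0048,-0.0739],"turn":[0.0,0.0,0.103],"fingers":1}
{"delta_pos":[-0.1697,0.0056,-0.0753],"turn":[0.0,0.0,0.121],"fingers":1}
```

In the tool's units: -0.1697 m / 0.5 = -0.3394, -0.121 m / 0.5 = -0.242, 0.121 rad / 3.1416 = 0.0385.

Emit:
{"fn": "move_arm", "kwargs": {
  "plan": [
    {"delta_pos": [0, 0, -0.044], "turn": [0, 0, 0], "fingers": 1},
    {"delta_pos": [0, 0, -0.088], "turn": [0, 0, 0], "fingers": 1},
    {"delta_pos": [0, 0, -0.132], "turn": [0, 0, 0], "fingers": 1},
    {"delta_pos": [-0.048, 0.002, -0.134], "turn": [0, 0, 0.0051], "fingers": 1},
    {"delta_pos": [-0.097, 0.0032, -0.136], "turn": [0, 0, 0.0105], "fingers": 1},
    {"delta_pos": [-0.146, 0.0048, -0.14], "turn": [0, 0, 0.0162], "fingers": 1},
    {"delta_pos": [-0.194, 0.0064, -0.142], "turn": [0, 0, 0.0216], "fingers": 1},
    {"delta_pos": [-0.242, 0.008, -0.146], "turn": [0, 0, 0.0274], "fingers": 1},
    {"delta_pos": [-0.291, 0.01, -0.15], "turn": [0, 0, 0.0328], "fingers": 1},
    {"delta_pos": [-0.3394, 0.0112, -0.152], "turn": [0, 0, 0.0385], "fingers": 1},
    {"delta_pos": [-0.3394, 0.0112, -0.152], "turn": [0, 0, 0.0385], "fingers": 1},
    {"delta_pos": [-0.3394, 0.0112, -0.152], "turn": [0, 0, 0.0385], "fingers": 1}
  ]
}}

```text
clock: 73.1
position: [0.5812, 0.0328, 0.1147]
ee_rot: [0.035, 0.999, 0.0, -0.001]
ft_force: [0.0, 0.2, -2.0]
grip_width: 0.266
grasp_force: 79.0
```

In the tool's units: 0.02 m / 0.5 = 0.04, 0.019 m / 0.5 = 0.038.

Emit:
{"fn": "move_arm", "kwargs": {
  "plan": [
    {"delta_pos": [0, 0, 0.01], "turn": [0, 0, 0], "fingers": 1},
    {"delta_pos": [0, 0, 0.02], "turn": [0, 0, 0], "fingers": 1},
    {"delta_pos": [0, 0, 0.028], "turn": [0, 0, 0], "fingers": 1},
    {"delta_pos": [0, 0, 0.034], "turn": [0, 0, 0], "fingers": 1},
    {"delta_pos": [0, 0, 0.038], "turn": [0, 0, 0], "fingers": 1},
    {"delta_pos": [0, 0, 0.04], "turn": [0, 0, 0], "fingers": 1},
    {"delta_pos": [0, 0, 0.04], "turn": [0, 0, 0], "fingers": 1}
  ]
}}

```text
clock: 73.97
position: [0.5819, 0.0328, 0.0952]
ee_rot: [0.035, 0.999, 0.0, -0.0]
ft_force: [-3.6, -1.7, 6.0]
grip_width: 0.27
grasp_force: 80.2
```

```bash
python3 - <<'E'
from h import *
for i in range(4): o=st(); c=camera('side')
P=pts(c); rect(P,T,.05,.068,(.5,.75,-.01,.1),'panel')
E
```

```text
t 73.97 pos [581.9  32.8  95.2] psi 176.00 F [-3.6 -1.7  6. ] w 0.270 g 80.2
t 74.03 pos [581.9  32.8  95.2] psi 176.00 F [-4.6 -0.6  6.3] w 0.268 g 80.2
t 74.08 pos [581.9  32.8  95.2] psi 176.00 F [-3.4 -1.3  6. ] w 0.270 g 80.2
t 74.12 pos [581.9  32.8  95.2] psi 176.00 F [-4.  -1.   6.4] w 0.266 g 80.2
panel c 633.6 31.7 size 172.7 x 63.0 ang -5.74 z 57.9 n 807 bbox [178 191  67  31]
```

8.4 N contact, about 7 mm. Stroke.

In the tool's units: -0.0414 m / 0.5 = -0.0828, -0.0378 m / 0.5 = -0.0756.

Emit:
{"fn": "move_arm", "kwargs": {
  "plan": [
    {"delta_pos": [-0.004, 0, 0], "turn": [0, 0, 0], "fingers": 1},
    {"delta_pos": [-0.011, 0, 0], "turn": [0, 0, 0], "fingers": 1},
    {"delta_pos": [-0.018, 0, 0], "turn": [0, 0, 0], "fingers": 1},
    {"delta_pos": [-0.0252, 0, 0], "turn": [0, 0, 0], "fingers": 1},
    {"delta_pos": [-0.0324, 0, 0], "turn": [0, 0, 0], "fingers": 1},
    {"delta_pos": [-0.0396, 0, 0], "turn": [0, 0, 0], "fingers": 1},
    {"delta_pos": [-0.0468, 0, 0], "turn": [0, 0, 0], "fingers": 1},
    {"delta_pos": [-0.054, 0, 0], "turn": [0, 0, 0], "fingers": 1},
    {"delta_pos": [-0.0612, 0, 0], "turn": [0, 0, 0], "fingers": 1},
    {"delta_pos": [-0.0684, 0, 0], "turn": [0, 0, 0], "fingers": 1},
    {"delta_pos": [-0.0756, 0, 0], "turn": [0, 0, 0], "fingers": 1},
    {"delta_pos": [-0.0828, 0, 0], "turn": [0, 0, 0], "fingers": 1}
  ]
}}

```text
clock: 75.68
position: [0.6232, 0.0307, 0.0953]
ee_rot: [0.035, 0.999, 0.001, -0.0]
ft_force: [-4.5, 0.8, 5.8]
grip_width: 0.266
grasp_force: 80.2
```

In the tool's units: -0.0432 m / 0.5 = -0.0864, -0.0396 m / 0.5 = -0.0792.

Emit:
{"fn": "move_arm", "kwargs": {
  "plan": [
    {"delta_pos": [-0.0072, 0, 0], "turn": [0, 0, 0], "fingers": 1},
    {"delta_pos": [-0.0144, 0, 0], "turn": [0, 0, 0], "fingers": 1},
    {"delta_pos": [-0.0216, 0, 0], "turn": [0, 0, 0], "fingers": 1},
    {"delta_pos": [-0.0288, 0, 0], "turn": [0, 0, 0], "fingers": 1},
    {"delta_pos": [-0.036, 0, 0], "turn": [0, 0, 0], "fingers": 1},
    {"delta_pos": [-0.0432, 0, 0], "turn": [0, 0, 0], "fingers": 1},
    {"delta_pos": [-0.0504, 0, 0], "turn": [0, 0, 0], "fingers": 1},
    {"delta_pos": [-0.0576, 0, 0], "turn": [0, 0, 0], "fingers": 1},
    {"delta_pos": [-0.0648, 0, 0], "turn": [0, 0, 0], "fingers": 1},
    {"delta_pos": [-0.072, 0, 0], "turn": [0, 0, 0], "fingers": 1},
    {"delta_pos": [-0.0792, 0, 0], "turn": [0, 0, 0], "fingers": 1},
    {"delta_pos": [-0.0864, 0, 0], "turn": [0, 0, 0], "fingers": 1}
  ]
}}

```text
clock: 77.18
position: [0.6663, 0.0277, 0.0953]
ee_rot: [0.035, 0.999, 0.001, -0.0]
ft_force: [-4.4, 0.6, 7.3]
grip_width: 0.266
grasp_force: 80.2
```

In the tool's units: -0.02 m / 0.5 = -0.04, -0.01 m / 0.5 = -0.02.

Emit:
{"fn": "move_arm", "kwargs": {
  "plan": [
    {"delta_pos": [-0.004, 0, 0], "turn": [0, 0, 0], "fingers": 1},
    {"delta_pos": [-0.004, 0, -0.006], "turn": [0, 0, 0], "fingers": 1},
    {"delta_pos": [-0.004, 0, -0.02], "turn": [0, 0, 0], "fingers": 1},
    {"delta_pos": [-0.004, 0, -0.04], "turn": [0, 0, 0], "fingers": 1}
  ]
}}

```text
clock: 77.68
position: [0.6681, 0.0264, 0.1148]
ee_rot: [0.035, 0.999, 0.0, -0.001]
ft_force: [0.4, -0.0, -1.8]
grip_width: 0.267
grasp_force: 79.0
```

In the tool's units: 0.21 m / 0.5 = 0.42, 0.183 m / 0.5 = 0.366, -0.129 rad / 3.1416 = -0.0411.

Emit:
{"fn": "move_arm", "kwargs": {
  "plan": [
    {"delta_pos": [0.01, -0.004, -0.024], "turn": [0, 0, -0.0022], "fingers": 1},
    {"delta_pos": [0.038, -0.012, -0.04], "turn": [0, 0, -0.0045], "fingers": 1},
    {"delta_pos": [0.07, -0.02, -0.048], "turn": [0, 0, -0.0067], "fingers": 1},
    {"delta_pos": [0.11, -0.03, -0.052], "turn": [0, 0, -0.0095], "fingers": 1},
    {"delta_pos": [0.16, -0.042, -0.052], "turn": [0, 0, -0.0143], "fingers": 1},
    {"delta_pos": [0.21, -0.056, -0.052], "turn": [0, 0, -0.0191], "fingers": 1},
    {"delta_pos": [0.26, -0.068, -0.052], "turn": [0, 0, -0.0255], "fingers": 1},
    {"delta_pos": [0.312, -0.08, -0.04], "turn": [0, 0, -0.0318], "fingers": 1},
    {"delta_pos": [0.366, -0.092, 0], "turn": [0, 0, -0.0366], "fingers": 1},
    {"delta_pos": [0.42, -0.103, 0.03], "turn": [0.0003, 0.0003, -0.0411], "fingers": 1},
    {"delta_pos": [0.42, -0.103, 0.07], "turn": [0.0003, 0.0003, -0.0411], "fingers": 1},
    {"delta_pos": [0.42, -0.103, 0.07], "turn": [0.0003, 0.0003, -0.0411], "fingers": 1}
  ]
}}

```text
clock: 79.18
position: [0.4535, -0.0104, 0.0792]
ee_rot: [-0.03, 1.0, -0.001, -0.002]
ft_force: [0.4, 0.5, -0.6]
grip_width: 0.268
grasp_force: 78.9
```

In the tool's units: 0.0375 m / 0.5 = 0.075, 0.03 m / 0.5 = 0.06.

Emit:
{"fn": "move_arm", "kwargs": {
  "plan": [
    {"delta_pos": [0, 0, 0.03], "turn": [0, 0, 0], "fingers": 1},
    {"delta_pos": [0, 0, 0.06], "turn": [0, 0, 0], "fingers": 1},
    {"delta_pos": [0, 0, 0.072], "turn": [0, 0, 0], "fingers": 1},
    {"delta_pos": [0, 0, 0.075], "turn": [0, 0, 0], "fingers": 1},
    {"delta_pos": [0, 0, 0.075], "turn": [0, 0, 0], "fingers": 1}
  ]
}}

```text
clock: 79.8
position: [0.4553, -0.0097, 0.0425]
ee_rot: [-0.03, 1.0, -0.0, -0.001]
ft_force: [-0.2, -0.5, -1.7]
grip_width: 0.273
grasp_force: 79.0
```

Emit:
{"fn": "move_arm", "kwargs": {
  "plan": [
    {"delta_pos": [0, 0, 0.002], "turn": [0, 0, 0], "fingers": 1},
    {"delta_pos": [0, 0, 0.004], "turn": [0, 0, 0], "fingers": 1},
    {"delta_pos": [0, 0, 0.0048], "turn": [0, 0, 0], "fingers": 1},
    {"delta_pos": [0, 0, 0.0048], "turn": [0, 0, 0], "fingers": 1}
  ]
}}

```text
clock: 80.3
position: [0.4551, -0.01, 0.04]
ee_rot: [-0.03, 1.0, -0.0, -0.001]
ft_force: [0.5, 0.5, -2.7]
grip_width: 0.271
grasp_force: 79.0
```

In the tool's units: -0.171 m / 0.5 = -0.342, 0.001 m / 0.5 = 0.002, 0.128 rad / 3.1416 = 0.0407.

Emit:
{"fn": "move_arm", "kwargs": {
  "plan": [
    {"delta_pos": [0, 0, 0.0012], "turn": [0, 0, 0], "fingers": 1},
    {"delta_pos": [0, 0, 0.002], "turn": [0, 0, 0], "fingers": 1},
    {"delta_pos": [0, 0, 0.002], "turn": [0, 0, 0], "fingers": 0},
    {"delta_pos": [0, 0, 0.0016], "turn": [0, 0, 0], "fingers": 0},
    {"delta_pos": [0, 0, -0.01], "turn": [0, 0, 0], "fingers": 0},
    {"delta_pos": [0, 0, -0.056], "turn": [0, 0, 0], "fingers": 0},
    {"delta_pos": [0, 0, -0.11], "turn": [0, 0, 0], "fingers": 0},
    {"delta_pos": [0, 0, -0.164], "turn": [0, 0, 0], "fingers": 0},
    {"delta_pos": [-0.068, 0.012, -0.18], "turn": [0, 0, 0.0083], "fingers": 0},
    {"delta_pos": [-0.16, 0.028, -0.2], "turn": [0, 0, 0.0191], "fingers": 0},
    {"delta_pos": [-0.252, 0.044, -0.224], "turn": [0, 0, 0.0302], "fingers": 0},
    {"delta_pos": [-0.342, 0.0592, -0.24], "turn": [0, 0, 0.0407], "fingers": 0}
  ]
}}

```text
clock: 81.8
position: [0.6259, 0.03, 0.1604]
ee_rot: [0.035, 0.999, -0.0, -0.001]
ft_force: [-0.9, -0.0, 0.9]
grip_width: 1.0
grasp_force: 0.0
```

Emit:
{"fn": "move_arm", "kwargs": {
  "plan": [
    {"delta_pos": [0, 0, 0], "turn": [0, 0, 0], "fingers": 0},
    {"delta_pos": [0, 0, 0], "turn": [0, 0, 0], "fingers": 0},
    {"delta_pos": [0, 0, 0], "turn": [0, 0, 0], "fingers": 0}
  ]
}}

```text
clock: 82.18
position: [0.6235, 0.0292, 0.1597]
ee_rot: [0.034, 0.999, -0.001, -0.001]
ft_force: [-1.5, 0.0, 0.3]
grip_width: 1.002
grasp_force: 0.0
```

```bash
python3 -c "
from h import *
bed()"
```

```text
t 82.17 pos [623.5  29.2 159.7] psi 176.05 F [-1.5  0.   0.3] w 1.002 g 0.0
bed c 625.0 28.7 size 148.5 x 60.2 ang -4.04 z 66.2 n 14786 bbox [216  97  86 187]
handle c 455.7 -6.8 size 65.1 x 26.9 ang 5.61 z 54.9 n 392 bbox [277 204  29  17]
CALL 0
{"delta_pos":[-0.0014,-0.0002,0.0982],"turn":[-0.001,-0.002,0.001],"fingers":0}
```

In the tool's units: 0.098 m / 0.5 = 0.196, 0.088 m / 0.5 = 0.176, 0.001 rad / 3.1416 = 0.0003.

Emit:
{"fn": "move_arm", "kwargs": {
  "plan": [
    {"delta_pos": [-0.0034, 0, 0.04], "turn": [0, 0, 0.0003], "fingers": 0},
    {"delta_pos": [-0.0034, 0, 0.09], "turn": [0, 0, 0.0003], "fingers": 0},
    {"delta_pos": [-0.0034, 0, 0.14], "turn": [0, 0, 0.0003], "fingers": 0},
    {"delta_pos": [-0.0034, 0, 0.176], "turn": [0, 0, 0.0003], "fingers": 0},
    {"delta_pos": [-0.0034, 0, 0.196], "turn": [0, 0, 0.0003], "fingers": 0},
    {"delta_pos": [-0.0034, 0, 0.196], "turn": [0, 0, 0.0003], "fingers": 0.2},
    {"delta_pos": [-0.0034, 0, 0.196], "turn": [0, 0, 0.0003], "fingers": 0.25},
    {"delta_pos": [-0.0034, 0, 0.196], "turn": [0, 0, 0.0003], "fingers": 1},
    {"delta_pos": [-0.0034, 0, 0.196], "turn": [0, 0, 0.0003], "fingers": 1},
    {"delta_pos": [-0.0034, 0, 0.196], "turn": [0, 0, 0.0003], "fingers": 1},
    {"delta_pos": [-0.0034, 0, 0.196], "turn": [0, 0, 0.0003], "fingers": 1}
  ],
  "force": 50
}}

```text
clock: 83.65
position: [0.6263, 0.0298, 0.0621]
ee_rot: [0.035, 0.999, -0.0, -0.0]
ft_force: [2.1, 1.7, 2.6]
grip_width: 0.681
grasp_force: 55.0
```

In the tool's units: -0.26 m / 0.5 = -0.52, -0.2275 m / 0.5 = -0.455, 0.107 rad / 3.1416 = 0.0341.

Emit:
{"fn": "move_arm", "kwargs": {
  "plan": [
    {"delta_pos": [0, 0, -0.032], "turn": [0, 0, 0], "fingers": 1},
    {"delta_pos": [0.002, 0, -0.064], "turn": [0, 0, 0], "fingers": 1},
    {"delta_pos": [0.002, 0, -0.094], "turn": [0, 0, 0], "fingers": 1},
    {"delta_pos": [0.002, 0, -0.126], "turn": [0, 0, 0], "fingers": 1},
    {"delta_pos": [0.012, -0.066, -0.126], "turn": [0, 0, 0.0041], "fingers": 1},
    {"delta_pos": [0.02, -0.13, -0.126], "turn": [0, 0, 0.0086], "fingers": 1},
    {"delta_pos": [0.03, -0.196, -0.126], "turn": [0, 0, 0.0127], "fingers": 1},
    {"delta_pos": [0.04, -0.26, -0.126], "turn": [0, 0, 0.0169], "fingers": 1},
    {"delta_pos": [0.048, -0.325, -0.126], "turn": [0, 0, 0.0213], "fingers": 1},
    {"delta_pos": [0.058, -0.39, -0.126], "turn": [0, 0, 0.0255], "fingers": 1},
    {"delta_pos": [0.0672, -0.455, -0.126], "turn": [0, 0, 0.0296], "fingers": 1},
    {"delta_pos": [0.0764, -0.52, -0.126], "turn": [0, 0, 0.0341], "fingers": 1}
  ]
}}

```text
clock: 85.15
position: [0.5694, -0.2282, 0.1257]
ee_rot: [0.089, 0.996, -0.0, -0.001]
ft_force: [-0.1, -0.2, -0.7]
grip_width: 0.686
grasp_force: 54.6
```

In the tool's units: -0.0655 m / 0.5 = -0.131, 0.001 m / 0.5 = 0.002, 0.027 rad / 3.1416 = 0.0086.

Emit:
{"fn": "move_arm", "kwargs": {
  "plan": [
    {"delta_pos": [0.002, -0.066, 0], "turn": [0, 0, 0.0041], "fingers": 1},
    {"delta_pos": [0.0046, -0.131, 0], "turn": [0, 0, 0.0086], "fingers": 1},
    {"delta_pos": [0.0046, -0.131, 0.04], "turn": [0, 0, 0.0086], "fingers": 1},
    {"delta_pos": [0.0046, -0.131, 0.08], "turn": [0, 0, 0.0086], "fingers": 1},
    {"delta_pos": [0.0046, -0.131, 0.11], "turn": [0, 0, 0.0086], "fingers": 1},
    {"delta_pos": [0.0046, -0.131, 0.11], "turn": [0, 0, 0.0086], "fingers": 1},
    {"delta_pos": [0.0046, -0.131, 0.11], "turn": [0, 0, 0.0086], "fingers": 1}
  ]
}}

```text
clock: 86.02
position: [0.5563, -0.2907, 0.0704]
ee_rot: [0.101, 0.995, -0.0, -0.001]
ft_force: [-0.8, -0.5, -1.1]
grip_width: 0.682
grasp_force: 54.6
```

```bash
python3 -c "
from h import *
w=donechk(.040); save(w,'w8.png')"
```

```text
t 86.03 pos [ 556.3 -290.7   70.4] psi 168.37 F [-0.8 -0.5 -1.1] w 0.682 g 54.6
held 12732 near end -75.3 lat -28.6 29.8
lower few
board 14281 near end -104.2 lat -58.8 58.9
```

View pics/w8.png

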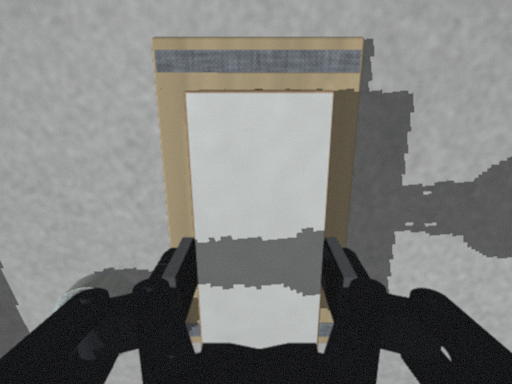

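Held panel (187–333) is centred over the board and pile again. Lower gently.

In the tool's units: 0.0168 m / 0.5 = 0.0336, 0.015 m / 0.5 = 0.03.

Emit:
{"fn": "move_arm", "kwargs": {
  "plan": [
    {"delta_pos": [0, 0, 0.012], "turn": [0, 0, 0], "fingers": 1},
    {"delta_pos": [0, 0, 0.024], "turn": [0, 0, 0], "fingers": 1},
    {"delta_pos": [0, 0, 0.03], "turn": [0, 0, 0], "fingers": 1},
    {"delta_pos": [0, 0, 0.0336], "turn": [0, 0, 0], "fingers": 1},
    {"delta_pos": [0, 0, 0.0336], "turn": [0, 0, 0], "fingers": 1}
  ]
}}

```text
clock: 86.7
position: [0.5559, -0.2912, 0.0532]
ee_rot: [0.102, 0.995, -0.0, -0.001]
ft_force: [0.1, -0.1, -0.9]
grip_width: 0.681
grasp_force: 54.6
```

In the tool's units: 0.0007 m / 0.5 = 0.0014, 0.0004 m / 0.5 = 0.0008.

Emit:
{"fn": "move_arm", "kwargs": {
  "plan": [
    {"delta_pos": [0, 0, 0.0008], "turn": [0, 0, 0], "fingers": 1},
    {"delta_pos": [0, 0, 0.0014], "turn": [0, 0, 0], "fingers": 1},
    {"delta_pos": [0, 0, 0.0014], "turn": [0, 0, 0], "fingers": 1}
  ]
}}

```text
clock: 87.08
position: [0.5559, -0.2912, 0.0531]
ee_rot: [0.102, 0.995, -0.0, -0.001]
ft_force: [-3.1, 0.7, 6.4]
grip_width: 0.686
grasp_force: 55.4
```

Emit:
{"fn": "move_arm", "kwargs": {
  "plan": [
    {"delta_pos": [0, 0, 0], "turn": [0, 0, 0], "fingers": 0},
    {"delta_pos": [0, 0, 0], "turn": [0, 0, 0], "fingers": 0},
    {"delta_pos": [0, 0, -0.002], "turn": [0, 0, 0], "fingers": 0},
    {"delta_pos": [0, 0, -0.04], "turn": [0, 0, 0], "fingers": 0},
    {"delta_pos": [0, 0, -0.1], "turn": [0, 0, 0], "fingers": 0},
    {"delta_pos": [0, 0, -0.18], "turn": [0, 0, 0], "fingers": 0},
    {"delta_pos": [0, 0, -0.28], "turn": [0, 0, 0], "fingers": 0},
    {"delta_pos": [0, 0, -0.32], "turn": [0, 0, 0], "fingers": 0},
    {"delta_pos": [0, 0, -0.32], "turn": [0, 0, 0], "fingers": 0},
    {"delta_pos": [0, 0, -0.32], "turn": [0, 0, 0], "fingers": 0}
  ]
}}

```text
clock: 88.32
position: [0.5555, -0.2911, 0.2114]
ee_rot: [0.102, 0.995, -0.0, -0.002]
ft_force: [0.4, 0.5, -0.4]
grip_width: 0.999
grasp_force: 0.0
```

```bash
python3 - <<'E'
from h import *
o=st(); w=camera('wrist'); W=pts(w,o); B=(.4,.75,-.4,-.18)
rect(W,T,.047,.063,B,'top'); rect(W,T,.005,.063,B,'board')
c=camera('top'); save(c,'t9.png'); P=pts(c); D=cv2.cvtColor(c['color'],cv2.COLOR_RGB2HSV)[...,2]<60
rect(P,T,.035,.07,(.3,.53,-.1,.1),'handle')
c=camera('side'); save(c,'s9.png')
E
```

```text
t 88.33 pos [ 555.5 -291.1  211.4] psi 168.32 F [ 0.4  0.5 -0.4] w 0.999 g 0.0
top c 555.0 -291.3 size 148.8 x 60.1 ang -11.68 z 56.2 n 9756 bbox [225  94  68 154]
board c 555.7 -291.7 size 209.3 x 120.4 ang -11.63 z 12.4 n 21163 bbox [198  63 121 191]
handle c 456.3 -9.6 size 62.6 x 24.4 ang 3.84 z 58.3 n 308 bbox [219 236  13  28]
```

View pics/s9.png

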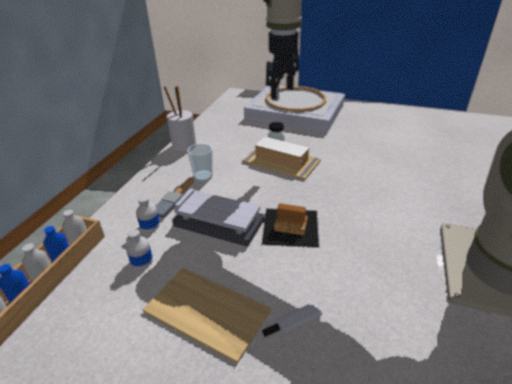

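The three panels are piled squarely on the done board at (282,153), the block stands on its pad at (291,220), and the bed and pile board are empty. The bottles, jar, ink, brush and tube look untouched.

```bash
python3 -c "
from h import *
print(hand_in())"
```

```text
the job is handed in; nothing more can be done
None
```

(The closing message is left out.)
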